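Coffee station: tip the loose capsules back into their caddy

ROBOT

A 6-joint arm with a two-finger parallel gripper is mounted at the origin on the work surface. World frame = base frame: x ahead of the robot, y to its left, z up, the work surface at z = 0. Lengths are in m, angles in rad, forces in N, time in s.
With the tool pointing down it reaches from about 0.25 to 0.725 m from the base axis. Payload 4 kg.
Tool frame: the origin (TCP) lies midway between the tips of the shut fingers; the grasp point (between the pads) lies 19 mm behind it (grip_point_offset is the distance from the TCP to the grasp point, in m); z points along the fingers, y is the line along which they close (so a half turn about z gives the same grasp; the last joint's range is limited). The gripper opens to 85 mm and grips with 20 to 120 N. Pads are 22 mm wide; open, the fingers measure 114 mm over their backs; the gripper's body (76 mm by 85 mm) begins 54 mm behind the grasp point. The pads swing forward as they close: fully open they stand 13 mm farther back than shut.
Start: joints at [1.268, 0.241, 0.005, 1.335, 0, 1.571], TCP at [0.149, 0.477, 0.231] pointing down, gripper open.
Joint ranges: [-2.72, 2.72], [-1.05, 1.87], [-1.09, 1.28], [-1.99, 2.15], [-1.42, 1.44], [-3.14, 3.14]. Speed limits (rad/s): [2.79, 2.79, 3.14, 3.14, 3.14, 3.14].

INTERFACE

Orientations are given as [roll, pitch, yaw] about the fixed x, y, z axes, in that order (R = Rz(yaw) Ry(pitch) Rx(roll)).
In Python, from rig import * gives the robot as it stands. The module is installed in compiled form; this text tells all that it offers.
- The arm moves only by the tool carry_out, never from a script. Its argument "series" is a list of rows, each a list of 3 entries, a list of its own where there are three numbers: the shift along the tool's x, y, z in mm, then the turn, a rotation vector about the tool's x, y, z in degrees, then the gripper's target within -1 to 1 (fully open at 1, half-way at 0, shut at -1). In form: [[[tx, ty, tz], [ax, ay, az], gripper], ...]. A call has 1 to 5 rows; each row shifts and turns the commanded pose from where the row before left it, along the tool's axes as they then stand; what a row does not reach is not made up. A row lasts 1/10 s, in which the tool goes at most 50 mm and 8.59 degrees, less where a joint would pass 70% of its speed; a pose out of reach is approached as far as the arm can. A call is refused whole if a number of a shift passes 50 or a number of a turn 8.59, either way. A call with a gripper value outside its range is refused whole. The fingers move at their own pace and stop on an object; "squeeze" is the grip in N (left out, the last holds). Time passes only in rows, so rows that do not move let the fingers close. It gives the time, the measured TCP pose, the force, the opening and the grip force at its end, in the units of the state.
- observe(): the state, without advancing time (a new reading comes with each control period).
- snapshot(name): name is "scene" or "top"; returns a dict with "frame" (384x512x3 uint8, red, green, blue), "fx", "fy", "cx", "cy" (pixels), "D" ([k1, k2, p1, p2, k3] as OpenCV has them; the pictures are not rectified), "view" (4x4, takes a point from world to camera coordinates). Camera axes: x right, y up, looking along -z (the intrinsics and any distortion apply to the point x, -y, -z); pixel columns grow to the right and rows downward; lengths in m; the calibration is good to about 2 mm. A picture is of the moment at which its call begins. There is no depth.
- sign_off(): hands the job in; it is judged then, once.
Trained networks look in the newest picture that a camera, given by its name, has taken for a name from the list of things; names that differ only in an ending like _2 or _b are one class to them, and where a whole thing is asked for, a point or a joint stands for the part that bears it (a point fixed in the world has none). Each returns a list of dicts, best first, with "conf" (0 to 1); they miss things now and then, are a little off and sometimes report something else, mostly with a low value. They report only what shows in the picture. A call takes as long as a camera call. They do not tell look-alikes from the thing itself.
- search_frame(camera, name): "pixel" ([column, row] in pixels, amid what is visible of it).
- masks_of(camera, name): "mask" (384x512 bool, what is visible of it) and "pixel" ([column, row] in pixels, amid what is visible of it).
- tip_of(camera, name): "pixel" ([column, row] in pixels: a listed point, or the origin of a listed thing).
The state is a dict: "time_s": time; "q": joint angles; "joint_vel": joint speeds; "joint_torque": joint torques, N m; "position": TCP position; "ee_rot": TCP orientation; "ft_force": force on the tool from outside, world axes, zero at the start; "moment": the same for the moment, N m; "finger_gap": finger opening in m; "grip_force": force on a finger pad.
Only numpy, scipy, OpenCV 4.12 (cv2) and the standard library are available. Lean on these libraries where they do the work, as an engineer would, in place of code of your own. Each camera call takes 0.05 s, during which the arm holds its last target. There are 200 camera calls.

TASK

Gather all the loose coffee capsules lying on the table onto the little black tray, and find the wooden caddy that already holds a capsule, with never more than one caddy open at a time. With that lid wide open, hook the loaded tray, level, by the strip under its pouring edge over the middle of the caddy's front rim, then swing the tray up about the rim until the capsules have slid in. Finish with every capsule in that caddy, the tray set back flat on its cork mat, all three lids shut, and the caddies' other contents and everything else left where it was.

Things in the scene. Friction and masses are not known exactly. Their poses are not given: they have to be found in the camera images.
- tray: Black tray, 0.28 kg, 180 (x) by 105 (y). Origin: centre of its underside (feet); x points to its open pouring edge (x = +90), z up. Two foot strips 12 high, floor from z = 12 to 17, side walls 5 thick up to z = 42, rear wall only to z = 27, no front wall. Handle: a round bar 14 thick along y over the rear end, axis at x = -83, z = 58, free for 90; pinch at any slant.
- tray_hook (a point): The tray's hooking corner, (65, 0, 12) in its frame: where the front face of the front foot strip (x = 57 to 65, full width) meets the floor's underside. The floor overhangs 25 beyond it to the pouring edge; the caddy's rim goes under the overhang, in front of the strip.
- mat: The tray's place: cork mat, fixed, 210 by 140, 3 thick, on the table; origin at the centre of its underside. The tray starts centred on it, lengthwise along the mat's x axis.
- caddy_left: The left (+y) one of three like wooden caddies, fixed: 120 deep (x) by 150 wide (y) by 75 high, walls and floor 6 thick. Origin: centre of its underside; its front rim, on the robot's side, has its outer top edge at x = -60, z = 75. Contents hidden while the lid is shut.
- lid_left (a joint): Angle of the left caddy's lid: 0 shut, to 1.75. Hinge along y at x = 60, z = 75.5 of the caddy; stays where left (0.15 N m). Lid 120 by 150 by 8 resting on the rim; on it an upright wooden tab 24 (x) by 14 (y) by 42 high, centred 95 from the hinge (x = -35, y = 0, z = 83 to 125 when shut); it rises and goes back as the lid opens. Pinched across the 14 it can turn in the fingers.
- caddy_mid: The middle one of three like wooden caddies, fixed: 120 deep (x) by 150 wide (y) by 75 high, walls and floor 6 thick. Origin: centre of its underside; its front rim, on the robot's side, has its outer top edge at x = -60, z = 75. Contents hidden while the lid is shut.
- lid_mid (a joint): Angle of the mid caddy's lid: 0 shut, to 1.75. Hinge along y at x = 60, z = 75.5 of the caddy; stays where left (0.15 N m). Lid 120 by 150 by 8 resting on the rim; on it an upright wooden tab 24 (x) by 14 (y) by 42 high, centred 95 from the hinge (x = -35, y = 0, z = 83 to 125 when shut); it rises and goes back as the lid opens. Pinched across the 14 it can turn in the fingers.
- caddy_right: The right (-y) one of three like wooden caddies, fixed: 120 deep (x) by 150 wide (y) by 75 high, walls and floor 6 thick. Origin: centre of its underside; its front rim, on the robot's side, has its outer top edge at x = -60, z = 75. Contents hidden while the lid is shut.
- lid_right (a joint): Angle of the right caddy's lid: 0 shut, to 1.75. Hinge along y at x = 60, z = 75.5 of the caddy; stays where left (0.15 N m). Lid 120 by 150 by 8 resting on the rim; on it an upright wooden tab 24 (x) by 14 (y) by 42 high, centred 95 from the hinge (x = -35, y = 0, z = 83 to 125 when shut); it rises and goes back as the lid opens. Pinched across the 14 it can turn in the fingers.
- cap1: A loose coffee capsule, bare aluminium, 20 g: flange 37 across and 3 thick at its foot, body about 29 across, 28 high. Origin: centre of the flange's underside, z towards the narrow end. Starts standing on the flange on the table; two to four are there (absent ones read None from the start).
- cap2: A loose coffee capsule, bare aluminium, 20 g: flange 37 across and 3 thick at its foot, body about 29 across, 28 high. Origin: centre of the flange's underside, z towards the narrow end. Starts standing on the flange on the table; two to four are there (absent ones read None from the start).
- cap3: A loose coffee capsule, bare aluminium, 20 g: flange 37 across and 3 thick at its foot, body about 29 across, 28 high. Origin: centre of the flange's underside, z towards the narrow end. Starts standing on the flange on the table; two to four are there (absent ones read None from the start).
- cap4: A loose coffee capsule, bare aluminium, 20 g: flange 37 across and 3 thick at its foot, body about 29 across, 28 high. Origin: centre of the flange's underside, z towards the narrow end. Starts standing on the flange on the table; two to four are there (absent ones read None from the start).
- stock: A capsule like the loose ones (same size and origin), standing in one of the three caddies: it marks the caddy that holds capsules. It stays there.
- tea_packet: Paper tea packet 60 x 45 x 32 in one of the other caddies; origin at the centre of its underside.
- stirrers: Bundle of wooden stirrers 85 x 34 x 15 in the remaining caddy; origin at the centre of its underside.
- mug: Bystander: upturned white mug, 80 across, 95 high; loose; origin at the centre of its underside.
- milk_jug: Bystander: small steel milk jug, 54 across, 52 high; loose; origin at the centre of its underside.
- sugar_jar: Bystander: low white sugar jar, 56 across, 50 high; loose; origin at the centre of its underside.
- cocoa_jar: Bystander: small amber jar with black cap, 36 across, 70 high, between the left and middle caddies; loose; origin at the centre of its underside.
- cinnamon_jar: Bystander: small amber jar with steel cap, 36 across, 70 high, between the middle and right caddies; loose; origin at the centre of its underside.
- saucer: Bystander: white saucer with a spoon on it, 92 across, 16 high; loose; origin at the centre of its underside.
There are look-alikes about, which are no part of the job. What is shaped like the caddy_mid but green is not meant. Leave any purple look-alike of the cap4 alone.

How it is judged:
By the outcome, as a careful person would: the job done as asked, in the order asked, and still so for the second after the job is handed in, with the robot touching nothing.
Of cap1, cap2, cap3, cap4 only 2 to 4 are there at a start; the rules pass over those that are not, and their reading is None.
At some moment in a run one of cap1, cap2, cap3, cap4 may be knocked a few centimetres aside while the robot is not near it.
It also fails if it takes over 210 s, if anything falls off the work surface, if the arm or the gripper's body presses on something with over 40 N, if the wrist force passes 120 N, or if a joint passes its speed limit or range.

## Working session

There is one attempt and no reset: what is moved stays moved. The work goes in short steps, Python scripts to look and compute and a tool call to move; the robot and the scene stay as the last step left them, time stands still between calls to the robot, and variables do not carry over. Pictures are saved under pics/ and viewed, at most 14 in all, crops included, and the job is handed in when it is done.

Besides the shell and the picture viewer there is one more tool, called after "Request:" as name(argument=value, ...), one argument or row to a line, values as JSON. carry_out: Moves the arm, as the interface text tells. Its arguments: {"type":"object","properties":{"series":{"type":"array","items":{"type":"array"}},"squeeze":{"type":"number"}},"required":["series"]}

```bash
mkdir -p pics; ls
cat > h.py <<'E'
from rig import *
import numpy as np, cv2
from scipy.spatial.transform import Rotation as R
def snap(c,name=None):
    s=snapshot(c)
    if name: cv2.imwrite('pics/'+name,s['frame'][:,:,::-1])
    return s
def K(s): return np.array([[s['fx'],0,s['cx']],[0,s['fy'],s['cy']],[0,0,1.]])
F=np.diag([1,-1,-1.])
def ray(s,px):
    u=cv2.undistortPoints(np.array([[px]],float),K(s),np.array(s['D'],float))[0,0]
    V=np.array(s['view']);Rm=V[:3,:3];t=V[:3,3]
    return -Rm.T@t, Rm.T@(F@np.array([u[0],u[1],1]))
def atz(s,px,z):
    o,d=ray(s,px); return o+d*(z-o[2])/d[2]
def proj(s,P):
    V=np.array(s['view']);P=np.atleast_2d(P)
    c=(F@(V[:3,:3]@P.T+V[:3,3:4])).T
    return cv2.projectPoints(c,np.zeros(3),np.zeros(3),K(s),np.array(s['D'],float))[0][:,0]
def tri(s1,p1,s2,p2):
    o1,d1=ray(s1,p1);o2,d2=ray(s2,p2)
    A=np.c_[d1,-d2];k=np.linalg.lstsq(A,o2-o1,rcond=None)[0]
    a=o1+d1*k[0];b=o2+d2*k[1];return (a+b)/2,np.linalg.norm(a-b)
E
python3 - <<'E'
from h import *
np.set_printoptions(precision=3,suppress=True)
a=snap('scene','s0.png');b=snap('top','t0.png')
for c,s in(('scene',a),('top',b)):
    print(c,ray(s,[256,192]))
    for n in ['tray','tray_hook','mat','caddy_left','caddy_mid','caddy_right','cap1','mug','milk_jug','sugar_jar','cocoa_jar','cinnamon_jar','saucer']:
        z=.012 if n=='tray_hook' else 0
        print(n,[(np.round(d['pixel']).astype(int).tolist(),round(d['conf'],2),atz(s,d['pixel'],z)[:2].round(3).tolist()) for d in tip_of(c,n)][:7])
print(observe())
E
```

```text
pics
scene (array([0.781, 0.648, 0.715]), array([-0.36 , -0.601, -0.714]))
tray [([221, 147], 0.71, [0.411, -0.179])]
tray_hook [([228, 154], 0.9, [0.417, -0.124])]
mat [([150, 188], 0.69, [0.662, -0.121])]
caddy_left [([230, 271], 0.75, [0.598, 0.229])]
caddy_mid [([380, 216], 0.94, [0.193, 0.287]), ([170, 212], 0.85, [0.648, -0.007])]
caddy_right [([159, 160], 0.95, [0.598, -0.222])]
cap1 [([322, 205], 0.74, [0.296, 0.178]), ([365, 262], 0.68, [0.321, 0.369]), ([326, 246], 0.66, [0.371, 0.287]), ([275, 229], 0.61, [0.445, 0.18]), ([242, 205], 0.49, [0.476, 0.068]), ([218, 190], 0.47, [0.505, -0.018])]
mug [([300, 329], 0.75, [0.543, 0.419])]
milk_jug [([279, 207], 0.88, [0.397, 0.123]), ([172, 215], 0.65, [0.648, 0.004])]
sugar_jar [([253, 176], 0.67, [0.395, -0.013])]
cocoa_jar [([224, 148], 0.67, [0.406, -0.17]), ([188, 254], 0.64, [0.661, 0.136])]
cinnamon_jar [([149, 186], 0.53, [0.662, -0.13]), ([254, 173], 0.47, [0.386, -0.022])]
saucer [([298, 280], 0.71, [0.482, 0.328])]
top (array([0.368, 0.075, 1.45 ]), array([ 0.054,  0.023, -0.998]))
tray [([345, 208], 0.98, [0.4, -0.17
[... 661 characters left out ...]
r [([290, 207], 0.5, [0.399, -0.003])]
cocoa_jar [([254, 123], 0.5, [0.67, 0.117]), ([267, 183], 0.49, [0.477, 0.073])]
cinnamon_jar [([328, 124], 0.55, [0.671, -0.122]), ([162, 156], 0.38, [0.556, 0.415])]
saucer [([187, 179], 0.57, [0.484, 0.33])]
{'time_s': 1.4, 'q': array([ 1.268,  0.241,  0.005,  1.335, -0.   ,  1.571]), 'joint_vel': array([-0.   , -0.001, -0.002,  0.002,  0.001,  0.001]), 'joint_torque': array([ -0.   , -37.221,  25.269,   0.001,   0.   ,  -0.   ]), 'position': array([0.149, 0.477, 0.231]), 'ee_rot': array([3.142, 0.   , 2.839]), 'ft_force': array([-0.006, -0.314,  0.75 ]), 'moment': array([ 0.004, -0.035, -0.009]), 'grip_force': 0.0, 'finger_gap': 0.08517562319059019}
```

View pictures.

View pics/s0.png

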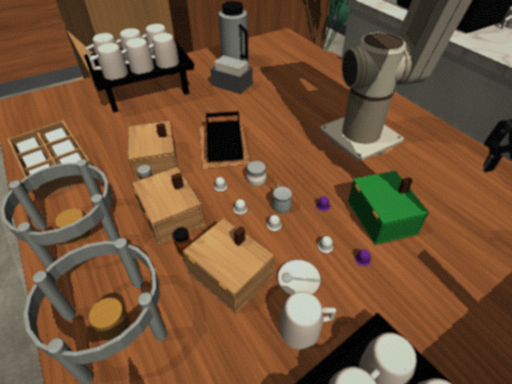

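View pics/t0.png

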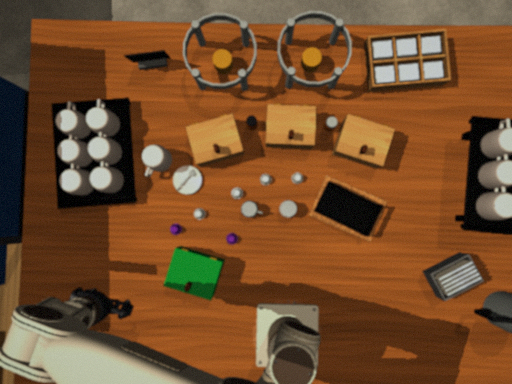

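Run:
```python
import cv2,numpy as np
s=cv2.imread('pics/s0.png');t=cv2.imread('pics/t0.png')
a=cv2.resize(s[160:310,190:430],None,fx=3.3,fy=3.3,interpolation=2)[:,:790]
a=cv2.resize(a,(640,400))
b=cv2.resize(t[165:260,160:310],None,fx=2,fy=2)
o=np.zeros((600,640,3),np.uint8);o[:400]=a;o[400:400+190,:300]=b
cv2.imwrite('pics/c0.png',o)
```

```text
(no output)
```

View pics/c0.png

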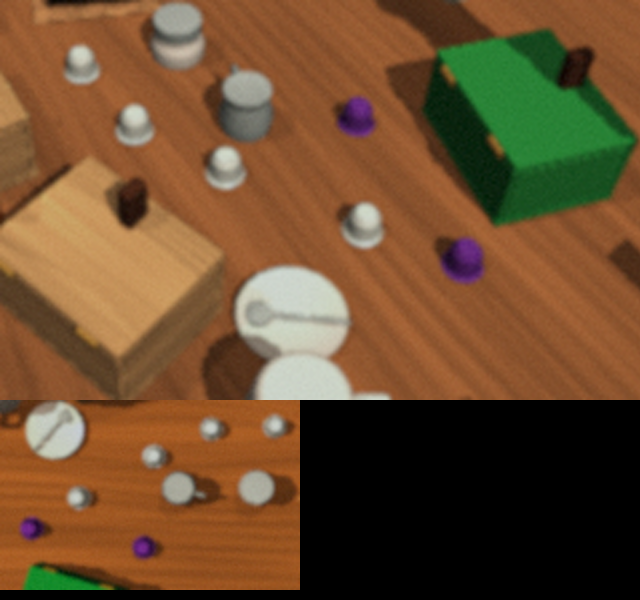

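The pictures show four aluminium capsules, at scene pixels (218,187), (240,207), (274,223) and (326,243). Things that could be mistaken for them:
- **Purple capsules:** at (322,204) and (364,257), left alone.
- **Green caddy:** at (385,207), left alone.
- **Wooden caddies:** these are the real ones, at (150,148), (170,205) and (228,265).
- **Tray:** at (224,140), with its handle at the far end (222,118).

Next I fit the poses with masks.

```bash
cat > fit.py <<'E'
from h import *
from scipy.optimize import minimize
def box(x0,x1,y0,y1,z0,z1): return np.array([[x,y,z] for x in(x0,x1) for y in(y0,y1) for z in(z0,z1)])/1e3
def cyl(r,z0,z1): 
    a=np.linspace(0,2*np.pi,24,endpoint=False); return np.array([[r*np.cos(t),r*np.sin(t),z] for z in(z0,z1) for t in a])/1e3
CADDY=[box(-60,60,-75,75,0,83.5),box(-47,-23,-7,7,83,125)]
TRAY=[box(-90,90,-52.5,52.5,0,17),box(-90,90,-52.5,-47.5,12,42),box(-90,90,47.5,52.5,12,42),box(-90,-76,-52,52,51,65)]
CAP=[cyl(18.5,0,3),np.r_[cyl(14.5,3,4),cyl(12,27,28)]]
def sil(s,parts,x,y,yaw,z=0,k=3):
    M=R.from_euler('z',yaw).as_matrix();im=np.zeros((384*k,512*k),np.uint8)
    for p in parts:
        q=proj(s,p@M.T+[x,y,z]); h=cv2.convexHull(((q+.5)*k-.5).astype(np.float32))
        cv2.fillConvexPoly(im,np.round(h*16).astype(int),1,shift=4)
    return cv2.resize(im.astype(np.float32),(512,384),interpolation=cv2.INTER_AREA)
def fit(views,parts,p0,z=0,useyaw=True):
    def cost(p):
        c=0
        for s,m in views:
            a=sil(s,parts,p[0],p[1],p[2] if useyaw else 0,z); c+=np.abs(a-m).sum()/max(m.sum(),1)
        return c
    n=3 if useyaw else 2
    sx=np.vstack([p0[:n]]+[np.array(p0[:n])+d for d in np.diag([.012,.012,.15])[:n,:n]])
    r=minimize(cost,p0[:n],method='Nelder-Mead',options=dict(initial_simplex=sx,xatol=2e-4,fatol=1e-4))
    return r.x,r.fun
E
python3 - <<'E'
from fit import *
np.set_printoptions(precision=4,suppress=True)
a=snap('scene');b=snap('top')
for n,parts,p0,z in [('caddy_left',CADDY,[.605,.228,.3],0),('caddy_mid',CADDY,[.646,0,0],0),('caddy_right',CADDY,[.605,-.222,-.3],0),('tray',TRAY,[.4,-.177,1.13],.003)]:
    V=[]
    for c,s in(('scene',a),('top',b)):
        ds=[d for d in masks_of(c,n)]
        pp=proj(s,[p0[0],p0[1],.04])[0]
        ds.sort(key=lambda d:np.linalg.norm(np.array(d['pixel'])-pp))
        if ds: V.append((s,ds[0]['mask'].astype(np.float32)));print(n,c,ds[0]['conf'],ds[0]['mask'].sum())
    print(n,fit(V,parts,p0,z),*[fit([v],parts,p0,z) for v in V])
cs=[masks_of('scene','cap1'),masks_of('top','cap1')]
for p0 in [[.497,-.018],[.476,.071],[.444,.174],[.374,.287],[.29,.18],[.325,.36]]:
    V=[]
    for s,ds in((a,cs[0]),(b,cs[1])):
        pp=proj(s,[*p0,.012])[0]
        d=min(ds,key=lambda d:np.linalg.norm(np.array(d['pixel'])-pp))
        if np.linalg.norm(d['pixel']-pp)<10: V.append((s,d['mask'].astype(np.float32)))
    print(len(V),fit(V,CAP,p0,0,False), [fit([v],CAP,p0,0,False)[0] for v in V])
E
```

```text
caddy_left scene 0.82 5140
caddy_left top 0.59 2231
caddy_left (array([0.6028, 0.2374, 0.2871]), np.float64(0.07220487296581268)) (array([0.6027, 0.2365, 0.2955]), np.float64(0.02987462282180786)) (array([0.603 , 0.2374, 0.2835]), np.float64(0.040639474987983704))
caddy_mid scene 0.75 3363
caddy_mid top 0.61 2163
caddy_mid (array([ 0.6509,  0.0028, -0.0213]), np.float64(0.1007848009467125)) (array([ 0.6509,  0.0026, -0.013 ]), np.float64(0.06961376965045929)) (array([ 0.651 ,  0.003 , -0.0291]), np.float64(0.028047462925314903))
caddy_right scene 0.65 2188
caddy_right top 0.91 2266
caddy_right (array([ 0.6072, -0.2237, -0.2967]), np.float64(0.21060997247695923)) (array([ 0.6041, -0.236 , -0.3043]), np.float64(0.14640462398529053)) (array([ 0.6082, -0.2214, -0.306 ]), np.float64(0.037314895540475845))
tray scene 0.81 1518
tray top 0.95 2124
tray (array([ 0.3971, -0.1828,  1.1358]), np.float64(0.2328455150127411)) (array([ 0.3932, -0.1899,  1.1251]), np.float64(0.14185331761837006)) (array([ 0.3985, -0.1797,  1.1369]), np.float64(0.03196275234222412))
0 (array([ 0.497, -0.018]), np.float64(0.0)) []
1 (array([0.4875, 0.0782]), np.float64(0.10404624044895172)) [array([0.4875, 0.0782])]
2 (array([0.4408, 0.1665]), np.float64(0.4346306324005127)) [array([0.4419, 0.1682]), array([0.4411, 0.1667])]
2 (array([0.3737, 0.2887]), np.float64(0.2810218036174774)) [array([0.3724, 0.2866]), array([0.3743, 0.2898])]
2 (array([0.2966, 0.1814]), np.float64(0.22319120168685913)) [array([0.2965, 0.1811]), array([0.2965, 0.1813])]
1 (array([0.3225, 0.3617]), np.float64(0.0828372985124588)) [array([0.3225, 0.3617])]
```

```bash
cat > plan.py <<'E'
from h import *
# poses: (xyz m, Rotation). rows printed as calls
def down(yaw_close,slant=0,fwd=None):
    """closing axis (tool y) along world yaw_close; tool z down, slanted by 'slant' (rad) about tool... towards +tool-y side"""
    y=np.array([np.cos(yaw_close),np.sin(yaw_close),0]);z=np.array([0,0,-1.]);x=np.cross(y,z)
    return R.from_matrix(np.c_[x,y,z])*R.from_euler('x',-slant)
def cur():
    o=observe();return np.array(o['position']),R.from_euler('xyz',o['ee_rot'])
def nearest(Rt,Rc):
    alt=Rt*R.from_euler('z',np.pi)
    return min((Rt,alt),key=lambda r:(Rc.inv()*r).magnitude())
def rows(p,Rc,wps):
    """wps: list of (pos,Rot,grip,step_mm[,wait]) -> list of rows, final pose"""
    out=[]
    for w in wps:
        t,Rt,g,st=w[:4]; n=max(1,int(np.ceil(np.linalg.norm(t-p)*1e3/st-.05)),int(np.ceil(np.degrees((Rc.inv()*Rt).magnitude())/8.3)))
        p0=p.copy();dv=(Rc.inv()*Rt).as_rotvec();R0=Rc
        for i in range(1,n+1):
            pt=p0+(t-p0)*i/n;RT=R0*R.from_rotvec(dv*i/n)
            s=np.round(Rc.inv().apply(pt-p)*1e3,1 if st<6 else 0);a=np.round(np.degrees((Rc.inv()*RT).as_rotvec()),1)
            out.append([(s+0.).tolist(),(a+0.).tolist(),g]);p=p+Rc.apply(s/1e3);Rc=Rc*R.from_rotvec(np.radians(a))
        out+= [[[0,0,0],[0,0,0],g]]*(w[4] if len(w)>4 else 0)
    return out,p,Rc
def fmt(v): return '['+','.join(f'{x:g}' for x in v)+']'
def show(rs):
    for i in range(0,len(rs),5): print('['+','.join(f'[{fmt(r[0])},{fmt(r[1])},{r[2]:g}]' for r in rs[i:i+5])+']')
def go(wps,start=None):
    p,Rc=start or cur(); w2=[];q=Rc
    for w in wps: w2.append(w);
    r,p,Rc=rows(p,Rc,w2);show(r);return p,Rc
E
cat > caps.py <<'E'
from fit import *
def greymask(s,p0,win=14):
    hsv=cv2.cvtColor(s['frame'],cv2.COLOR_RGB2HSV);c,r=np.round(proj(s,[*p0,.012])[0]).astype(int)
    m=((hsv[...,1]<95)&(hsv[...,2]>70)).astype(np.uint8)
    n,l,st,ce=cv2.connectedComponentsWithStats(m)
    k=[i for i in range(1,n) if 12<st[i,4]<400 and abs(ce[i]-[c,r]).max()<win]
    if not k: return None
    i=min(k,key=lambda i:np.linalg.norm(ce[i]-[c,r]));return (l==i).astype(np.float32)
def find(a,b,p0,z=0):
    V=[(s,m) for s in(a,b) for m in[greymask(s,p0)] if m is not None]
    return fit(V,CAP,p0,z,False),[fit([v],CAP,p0,z,False) for v in V]
E
python3 - <<'E'
from caps import *; from plan import *
np.set_printoptions(precision=4,suppress=True)
a=snap('scene');b=snap('top')
for p0 in [[.497,-.018],[.478,.073],[.442,.168],[.374,.289]]:
    print(*find(a,b,p0))
print(atz(b,[190,150],.1))
E
```

```text
(array([ 0.4942, -0.0239]), np.float64(0.2502923905849457)) [(array([ 0.494 , -0.0247]), np.float64(0.07309941202402115)), (array([ 0.4947, -0.0232]), np.float64(0.16608187556266785))]
(array([0.4885, 0.0783]), np.float64(0.22988662123680115)) [(array([0.4885, 0.0772]), np.float64(0.07174602895975113)), (array([0.4885, 0.0789]), np.float64(0.13038550317287445))]
(array([0.4421, 0.1695]), np.float64(0.19618424773216248)) [(array([0.4413, 0.1673]), np.float64(0.06806281954050064)), (array([0.4422, 0.1704]), np.float64(0.08744855970144272))]
(array([0.3736, 0.2879]), np.float64(0.2796502113342285)) [(array([0.3736, 0.2869]), np.float64(0.08760683238506317)), (array([0.3734, 0.2889]), np.float64(0.14891180396080017))]
[0.5637 0.3065 0.1   ]
```

Run:
```python
from plan import *
p,r=cur()
Rt=down(1.137-np.pi)
# force turn direction: yaw decreasing through q6 falling
Rm=down(np.radians(-10))
go([(np.array([.3735,.288,.14]),Rm,.2,40),(np.array([.3735,.288,.14]),Rt,.2,40)])
```

```text
[[[-27,-11,9],[0,0,8.3],0.2],[[-29,-8,9],[0,0,8.2],0.2],[[-29,-3,9],[0,0,8.3],0.2],[[-29,1,10],[0,0,8.3],0.2],[[-29,5,9],[0,0,8.2],0.2]]
[[[-28,10,9],[0,0,8.3],0.2],[[-26,13,9],[0,0,8.3],0.2],[[-24,17,9],[0,0,8.2],0.2],[[-21,20,9],[0,0,8.3],0.2],[[-19,23,9],[0,0,8.3],0.2]]
[[[0,0,0],[0,0,8.1],0.2],[[0,0,0],[0,0,8],0.2],[[0,0,0],[0,0,8.1],0.2],[[0,0,0],[0,0,8],0.2],[[0,0,0],[0,0,8.1],0.2]]
[[[0,0,0],[0,0,8.1],0.2],[[0,0,0],[0,0,8],0.2],[[0,0,0],[0,0,8.1],0.2],[[0,0,0],[0,0,8.1],0.2],[[0,0,0],[0,0,8],0.2]]
[[[0,0,0],[0,0,8.1],0.2],[[0,0,0],[0,0,8],0.2],[[0,0,0],[0,0,8.1],0.2]]
```

Request:
carry_out(
  series=[
    [[-27, -11, 9], [0, 0, 8.3], 0.2],
    [[-29, -8, 9], [0, 0, 8.2], 0.2],
    [[-29, -3, 9], [0, 0, 8.3], 0.2],
    [[-29, 1, 10], [0, 0, 8.3], 0.2],
    [[-29, 5, 9], [0, 0, 8.2], 0.2],
  ],
  squeeze=30,
)

```text
time_s: 2.6
position: [0.2619, 0.3816, 0.185]
ee_rot: [3.141, -0.0, 2.112]
ft_force: [0.8, 0.1, 0.1]
finger_gap: 0.0513
grip_force: 0.0
```

Request:
carry_out(
  series=[
    [[-28, 10, 9], [0, 0, 8.3], 0.2],
    [[-26, 13, 9], [0, 0, 8.3], 0.2],
    [[-24, 17, 9], [0, 0, 8.2], 0.2],
    [[-21, 20, 9], [0, 0, 8.3], 0.2],
    [[-19, 23, 9], [0, 0, 8.3], 0.2],
  ],
)

```text
time_s: 3.1
position: [0.3746, 0.287, 0.1401]
ee_rot: [3.141, -0.0, 1.39]
ft_force: [-0.2, 0.5, -1.0]
finger_gap: 0.0512
grip_force: 0.0
```

Request:
carry_out(
  series=[
    [[0, 0, 0], [0, 0, 8], 0.2],
    [[0, 0, 0], [0, 0, 8], 0.2],
    [[0, 0, 0], [0, 0, 8], 0.2],
    [[0, 0, 0], [0, 0, 8], 0.2],
    [[0, 0, 0], [0, 0, 8], 0.2],
  ],
)

```text
time_s: 3.6
position: [0.3738, 0.2876, 0.1403]
ee_rot: [-3.142, -0.0, 0.691]
ft_force: [0.0, 0.0, -0.2]
finger_gap: 0.051
grip_force: 0.0
```

Request:
carry_out(
  series=[
    [[0, 0, 0], [0, 0, 8], 0.2],
    [[0, 0, 0], [0, 0, 8], 0.2],
    [[0, 0, 0], [0, 0, 8], 0.2],
    [[0, 0, 0], [0, 0, 8], 0.2],
    [[0, 0, 0], [0, 0, 8], 0.2],
  ],
)

```text
time_s: 4.1
position: [0.4371, 0.135, 0.1407]
ee_rot: [-3.013, 0.036, 0.215]
ft_force: [0.6, -0.4, 0.9]
finger_gap: 0.0513
grip_force: 0.0
```

Request:
carry_out(
  series=[
    [[0, 0, 0], [0, 0, 8], 0.2],
    [[0, 0, 0], [0, 0, 8], 0.2],
    [[0, 0, 0], [0, 0, 8], 0.2],
  ],
)

```text
time_s: 4.4
position: [0.4397, 0.0307, 0.1409]
ee_rot: [-2.947, 0.1, -0.063]
ft_force: [-0.2, 0.2, -0.2]
finger_gap: 0.0515
grip_force: 0.0
```

```bash
python3 -c "
from h import *
o=observe();print(o['q'],o['position'],o['ee_rot'],o['joint_vel'])"
```

```text
[-0.06367293  0.26352969 -0.2313091   1.17598499  0.19425526  3.14057236] [0.43971755 0.03066934 0.14094229] [-2.94723702  0.09983044 -0.06266682] [-0.92184743  0.06755048  0.03725735  0.21344383  0.19763875  0.00120937]
```

Request:
carry_out(
  series=[
    [[0, 0, 0], [0, 0, 0], 0.2],
    [[0, 0, 0], [0, 0, 0], 0.2],
  ],
)

```text
time_s: 4.6
position: [0.4394, 0.0314, 0.1408]
ee_rot: [-2.948, 0.1, -0.061]
ft_force: [-0.2, 0.6, 0.1]
finger_gap: 0.0511
grip_force: 0.0
```

Run:
```python
from plan import *
print(cur()[0],observe()['q'],observe()['joint_vel'])
D=np.array([.3735,.288,.14])
go([(D,down(np.radians(-10)),.2,40),(D,down(1.137),.2,40)])
```

```text
[0.43935485 0.03135637 0.14075309] [-0.06186883  0.26327793 -0.23214773  1.17557964  0.19383562  3.14058369] [ 4.89317149e-02 -4.44260607e-03 -1.50669573e-03 -1.71802772e-03
  2.48215075e-03 -3.36800945e-05]
[[[-7,-22,5],[-1.2,-0.3,-7.6],0.2],[[-5,-24,5],[-1.2,-0.3,-7.6],0.2],[[-1,-23,4],[-1.2,-0.3,-7.6],0.2],[[2,-24,4],[-1.2,-0.3,-7.6],0.2],[[5,-23,3],[-1.2,-0.4,-7.6],0.2]]
[[[9,-23,3],[-1.2,-0.3,-7.6],0.2],[[11,-21,2],[-1.2,-0.3,-7.7],0.2],[[14,-20,2],[-1.2,-0.3,-7.6],0.2],[[16,-17,1],[-1.2,-0.3,-7.6],0.2],[[18,-16,1],[-1.2,-0.3,-7.6],0.2]]
[[[21,-12,1],[-1.2,-0.3,-7.6],0.2],[[0,0,0],[0,0,-7.5],0.2],[[0,0,0],[0,0,-7.5],0.2],[[0,0,0],[0,0,-7.5],0.2],[[0,0,0],[0,0,-7.6],0.2]]
[[[0,0,0],[0,0,-7.5],0.2],[[0,0,0],[0,0,-7.5],0.2],[[0,0,0],[0,0,-7.5],0.2],[[0,0,0],[0,0,-7.5],0.2],[[0,0,0],[0,0,-7.5],0.2]]
[[[0,0,0],[0,0,-7.5],0.2]]
```

Request:
carry_out(
  series=[
    [[-7, -22, 5], [-1.2, -0.3, -7.6], 0.2],
    [[-5, -24, 5], [-1.2, -0.3, -7.6], 0.2],
    [[-1, -23, 4], [-1.2, -0.3, -7.6], 0.2],
    [[2, -24, 4], [-1.2, -0.3, -7.6], 0.2],
    [[5, -23, 3], [-1.2, -0.4, -7.6], 0.2],
  ],
)

```text
time_s: 5.1
position: [0.408, 0.1509, 0.1409]
ee_rot: [-3.017, 0.018, 0.61]
ft_force: [0.9, -0.2, -0.8]
finger_gap: 0.0514
grip_force: 0.0
```

Request:
carry_out(
  series=[
    [[9, -23, 3], [-1.2, -0.3, -7.6], 0.2],
    [[11, -21, 2], [-1.2, -0.3, -7.7], 0.2],
    [[14, -20, 2], [-1.2, -0.3, -7.6], 0.2],
    [[16, -17, 1], [-1.2, -0.3, -7.6], 0.2],
    [[18, -16, 1], [-1.2, -0.3, -7.6], 0.2],
  ],
)

```text
time_s: 5.6
position: [0.3771, 0.2677, 0.1404]
ee_rot: [-3.121, -0.005, 1.275]
ft_force: [-0.1, -0.3, -0.1]
finger_gap: 0.0517
grip_force: 0.0
```

Request:
carry_out(
  series=[
    [[21, -12, 1], [-1.2, -0.3, -7.6], 0.2],
    [[0, 0, 0], [0, 0, -7.5], 0.2],
    [[0, 0, 0], [0, 0, -7.5], 0.2],
    [[0, 0, 0], [0, 0, -7.5], 0.2],
    [[0, 0, 0], [0, 0, -7.6], 0.2],
  ],
)

```text
time_s: 6.1
position: [0.3718, 0.2905, 0.1396]
ee_rot: [-3.142, -0.001, 1.934]
ft_force: [-0.8, 0.3, -0.0]
finger_gap: 0.0516
grip_force: 0.0
```

Request:
carry_out(
  series=[
    [[0, 0, 0], [0, 0, -7.5], 0.2],
    [[0, 0, 0], [0, 0, -7.5], 0.2],
    [[0, 0, 0], [0, 0, -7.5], 0.2],
    [[0, 0, 0], [0, 0, -7.5], 0.2],
    [[0, 0, 0], [0, 0, -7.5], 0.2],
  ],
)

```text
time_s: 6.6
position: [0.3719, 0.2903, 0.1396]
ee_rot: [3.141, -0.001, 2.588]
ft_force: [0.3, -0.3, -1.3]
finger_gap: 0.0513
grip_force: 0.0
```

Request:
carry_out(
  series=[
    [[0, 0, 0], [0, 0, -7.5], 0.2],
    [[0, 0, 0], [0, 0, 0], 0.2],
  ],
)

```text
time_s: 6.8
position: [0.3721, 0.2901, 0.1396]
ee_rot: [3.141, -0.001, 2.712]
ft_force: [0.1, 0.8, 0.4]
finger_gap: 0.0514
grip_force: 0.0
```

```bash
cat > tr.py <<'E'
import numpy as np
TX,TY,TYAW=.3985,-.1797,1.137
def tw(x,y):
    c,s=np.cos(TYAW),np.sin(TYAW);return np.array([TX+(c*x-s*y)/1e3,TY+(s*x+c*y)/1e3])
E
python3 - <<'E'
from plan import *; from tr import *; from caps import find
print(cur()[0],observe()['ee_rot'],observe()['q'])
a=snap('scene');b=snap('top')
print(find(a,b,[.3735,.288]))
D=np.array([.3735,.288,0]);Rt=down(1.137);z=np.array([0,0,1])
s=go([(D+.004*z,Rt,.2,35)]);print()
s=go([(D+.004*z,Rt,-.6,35,4)],s);print()
for n,q in (('slot1',tw(38,24)),('slot2',tw(38,-24)),('slot3',tw(-22,24)),('slot4',tw(-22,-24))): print(n,q)
q=np.r_[tw(38,24),0]
s=go([(D+.12*z,Rt,-.6,40),(q+.12*z,Rt,-.6,45),(q+.026*z,Rt,-.6,25)],s)
E
```

```text
[0.37207342 0.29011266 0.13963644] [ 3.14083560e+00 -8.32044166e-04  2.71245420e+00] [ 6.61551820e-01  2.48188175e-01 -2.33819827e-01  1.08850115e+00
  1.08764240e-03  1.09069075e+00]
((array([0.37392286, 0.28680071]), np.float64(1.67201828956604)), [(array([0.37351849, 0.28677596]), np.float64(0.08056872338056564)), (array([0.37856721, 0.28589896]), np.float64(1.5452195405960083))])
[[[0,0,34],[0,0,0],0.2],[[-1,-1,34],[0,0,0],0.2],[[0,0,34],[0,0,0.1],0.2],[[-1,0,34],[0,0,0],0.2]]

[[[0,0,0],[0,0,0],-0.6],[[0,0,0],[0,0,0],-0.6],[[0,0,0],[0,0,0],-0.6],[[0,0,0],[0,0,0],-0.6],[[0,0,0],[0,0,0],-0.6]]

slot1 [ 0.39269506 -0.13513204]
slot2 [ 0.43624914 -0.15530733]
slot3 [ 0.36747595 -0.18957464]
slot4 [ 0.41103003 -0.20974993]
[[[0,0,-39],[0,0,0],-0.6],[[0,0,-39],[0,0,0],-0.6],[[0,0,-38],[0,0,0],-0.6],[[-20,-38,0],[0,0,0],-0.6],[[-19,-37,0],[0,0,0],-0.6]]
[[[-20,-38,0],[0,0,0],-0.6],[[-19,-37,0],[0,0,0],-0.6],[[-20,-38,0],[0,0,0],-0.6],[[-19,-38,0],[0,0,0],-0.6],[[-20,-37,-1],[0,0,0],-0.6]]
[[[-19,-38,0],[0,0,0],-0.6],[[-20,-37,0],[0,0,0],-0.6],[[-19,-38,0],[0,0,0],-0.6],[[0,0,24],[0,0,0],-0.6],[[0,0,23],[0,0,0],-0.6]]
[[[0,0,24],[0,0,0],-0.6],[[0,0,23],[0,0,0],-0.6]]
```

Request:
carry_out(
  series=[
    [[0, 0, 34], [0, 0, 0], 0.2],
    [[-1, -1, 34], [0, 0, 0], 0.2],
    [[0, 0, 34], [0, 0, 0], 0.2],
    [[-1, -1, 34], [0, 0, 0], 0.2],
  ],
)

```text
time_s: 7.3
position: [0.3739, 0.2869, 0.0027]
ee_rot: [3.14, -0.0, 2.708]
ft_force: [0.4, -0.3, -0.5]
finger_gap: 0.0511
grip_force: 0.0
```

Request:
carry_out(
  series=[
    [[0, 0, 0], [0, 0, 0], -0.6],
    [[0, 0, 0], [0, 0, 0], -0.6],
    [[0, 0, 0], [0, 0, 0], -0.6],
    [[0, 0, 0], [0, 0, 0], -0.6],
    [[0, 0, 0], [0, 0, 0], -0.6],
  ],
)

```text
time_s: 7.8
position: [0.3749, 0.2869, 0.0049]
ee_rot: [3.139, 0.001, 2.709]
ft_force: [0.9, 0.6, -1.0]
finger_gap: 0.0279
grip_force: 31.7
```

Request:
carry_out(
  series=[
    [[0, 0, -20], [0, 0, 0], -0.6],
  ],
)

```text
time_s: 7.9
position: [0.3726, 0.2851, 0.0227]
ee_rot: [-3.139, -0.002, 2.709]
ft_force: [-1.0, -0.5, 0.3]
finger_gap: 0.0277
grip_force: 31.7
```

Request:
carry_out(
  series=[
    [[0, 0, -35], [0, 0, 0], -0.6],
    [[0, 0, -35], [0, 0, 0], -0.6],
    [[-10, -20, -26], [0, 0, 0], -0.6],
    [[-20, -38, 0], [0, 0, 0], -0.6],
    [[-19, -37, 0], [0, 0, 0], -0.6],
  ],
)

```text
time_s: 8.4
position: [0.3799, 0.179, 0.1215]
ee_rot: [3.138, 0.003, 2.711]
ft_force: [0.9, -0.0, -0.5]
finger_gap: 0.0278
grip_force: 31.7
```

Request:
carry_out(
  series=[
    [[-20, -38, 0], [0, 0, 0], -0.6],
    [[-19, -37, 0], [0, 0, 0], -0.6],
    [[-20, -38, 0], [0, 0, 0], -0.6],
    [[-19, -38, 0], [0, 0, 0], -0.6],
    [[-20, -37, 0], [0, 0, 0], -0.6],
  ],
)

```text
time_s: 8.9
position: [0.3889, -0.0342, 0.1203]
ee_rot: [3.141, 0.001, 2.709]
ft_force: [0.5, 0.4, 0.1]
finger_gap: 0.028
grip_force: 31.7
```

Request:
carry_out(
  series=[
    [[-19, -38, 0], [0, 0, 0], -0.6],
    [[-20, -37, 0], [0, 0, 0], -0.6],
    [[-9, -18, 0], [0, 0, 0], -0.6],
    [[0, 0, 0], [0, 0, 0], -0.6],
  ],
)

```text
time_s: 9.3
position: [0.3941, -0.1395, 0.1201]
ee_rot: [3.141, 0.002, 2.704]
ft_force: [0.3, 0.9, 0.2]
finger_gap: 0.0278
grip_force: 31.7
```

Run:
```python
from plan import *; from tr import *
from caps import *
print(cur()[0],observe()['q'],observe()['finger_gap'])
a=snap('scene','s1.png');b=snap('top','t1.png')
for p0 in [[.494,-.0237],[.4885,.078],[.442,.169]]: print(*find(a,b,p0))
q=np.r_[tw(38,24),.025];go([(q,down(1.137),-.6,25)])
```

```text
[ 0.39406668 -0.13952352  0.12008108] [-3.40279229e-01  1.67283265e-01 -3.95711985e-01  1.00622131e+00
 -1.17776224e-05  9.70850848e-02] 0.02775262940399881
(array([ 0.49399313, -0.02426321]), np.float64(0.28239166736602783)) [(array([ 0.49400872, -0.02468669]), np.float64(0.0760233923792839)), (array([ 0.49398304, -0.02323525]), np.float64(0.17443248629570007))]
(array([0.48856551, 0.07828452]), np.float64(0.23294803500175476)) [(array([0.48849766, 0.07699131]), np.float64(0.06881313025951385)), (array([0.48856547, 0.07941344]), np.float64(0.12943871319293976))]
(array([0.43612891, 0.19301758]), np.float64(2.0582523345947266)) [(array([0.43612891, 0.19301758]), np.float64(2.0582523345947266))]
[[[0,0,24],[0,0,0],-0.6],[[1,1,23],[0,0,0],-0.6],[[0,0,24],[0,0,0],-0.6],[[0,0,24],[0.1,0,0],-0.6]]
```

Request:
carry_out(
  series=[
    [[1, 1, 24], [0, 0, 0], -0.6],
    [[1, 1, 24], [0, 0, 0], -0.6],
    [[0, 0, 24], [0, 0, 0], -0.6],
    [[0, 0, 22], [0, 0, 0], -0.6],
    [[0, 0, 0], [0, 0, 0], -0.6],
  ],
)

```text
time_s: 9.9
position: [0.3918, -0.1325, 0.024]
ee_rot: [3.141, -0.003, 2.712]
ft_force: [0.1, -0.5, -0.6]
finger_gap: 0.028
grip_force: 42.2
```

Request:
carry_out(
  series=[
    [[0, 0, 0], [0, 0, 0], -0.6],
    [[0, 0, 0], [0, 0, 0], 0],
    [[0, 0, 0], [0, 0, 0], 0],
    [[0, 0, 0], [0, 0, 0], 0],
  ],
)

```text
time_s: 10.3
position: [0.393, -0.1343, 0.0259]
ee_rot: [3.141, 0.0, 2.709]
ft_force: [0.1, 0.4, -0.3]
finger_gap: 0.0423
grip_force: 0.0
```

Request:
carry_out(
  series=[
    [[0, 0, -25], [0, 0, 0], 0],
    [[0, 0, -35], [0, 0, 0], 0.2],
    [[0, 0, -35], [0, 0, 0], 0.2],
    [[0, 0, 0], [0, 0, 0], 0.2],
  ],
)

```text
time_s: 10.7
position: [0.3961, -0.1356, 0.125]
ee_rot: [3.14, 0.009, 2.709]
ft_force: [0.4, -0.6, -1.0]
finger_gap: 0.0512
grip_force: 0.0
```

Run:
```python
from plan import *; from tr import *
from caps import *
p,_=cur();print(p,observe()['q'])
a=snap('scene','s2.png');b=snap('top','t2.png')
print(find(a,b,tw(38,24),.02), tw(38,24))
for c,s in(('scene',a),('top',b)): print([(np.round(d['pixel']).tolist(),round(d['conf'],2),atz(s,d['pixel'],0)[:2].round(3).tolist()) for d in tip_of(c,'cap1')])
s=cv2.imread('pics/s2.png');t=cv2.imread('pics/t2.png')
cv2.imwrite('pics/c2.png',np.hstack([cv2.resize(s[100:300,180:380],(400,400),interpolation=2),cv2.resize(t[120:270,150:400],(400,400),interpolation=2)]))
```

```text
[ 0.3961476  -0.135649    0.12496507] [-3.30228179e-01  1.57338081e-01 -3.93548401e-01  1.01065217e+00
  4.43877647e-04  1.02393682e-01]
((array([ 0.39370835, -0.13134134]), np.float64(2.6379048824310303)), [(array([ 0.39332502, -0.13437368]), np.float64(0.10798121988773346)), (array([ 0.38713342, -0.12361871]), np.float64(2.4511783123016357))]) [ 0.39269506 -0.13513204]
[([362.0, 258.0], 0.71, [0.322, 0.359]), ([220.0, 187.0], 0.65, [0.495, -0.025]), ([232.0, 148.0], 0.65, [0.383, -0.158]), ([230.0, 156.0], 0.64, [0.408, -0.129]), ([242.0, 204.0], 0.58, [0.475, 0.065]), ([321.0, 206.0], 0.58, [0.298, 0.178]), ([257.0, 223.0], 0.45, [0.474, 0.14])]
[([174.0, 230.0], 0.67, [0.32, 0.369]), ([296.0, 177.0], 0.64, [0.498, -0.022]), ([332.0, 212.0], 0.6, [0.387, -0.136]), ([248.0, 181.0], 0.57, [0.48, 0.134]), ([230.0, 239.0], 0.46, [0.293, 0.188]), ([268.0, 184.0], 0.43, [0.471, 0.071])]
```

View pics/c2.png

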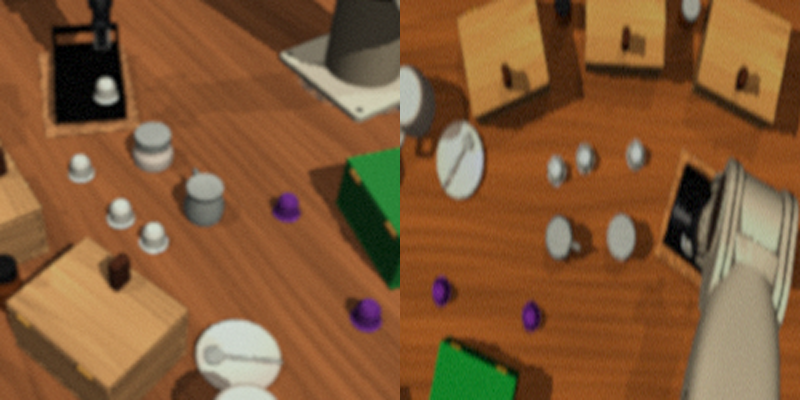

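Run:
```python
from plan import *; from tr import *
from caps import *
a=snap('scene');b=snap('top')
for p0 in [[.494,-.0237],[.4885,.078],[.478,.132]]: print(*find(a,b,p0))
Rt=down(1.137);z=np.array([0,0,1]);A=np.array([.494,-.0242,0]);q=np.r_[tw(38,-24),0]
s=(np.array([.3935,-.135,.122]),Rt)
s=go([(A+.1*z,Rt,.2,30),(A+.004*z,Rt,.2,35)],s);print()
s=go([(A+.1*z,Rt,-.6,35),(q+.1*z,Rt,-.6,30),(q+.0255*z,Rt,-.6,25)],s)
```

```text
(array([ 0.49418403, -0.02389054]), np.float64(0.25501012802124023)) [(array([ 0.49404014, -0.02462766]), np.float64(0.07407407462596893)), (array([ 0.49471499, -0.02237603]), np.float64(0.1737588793039322))]
(array([0.48854015, 0.0782788 ]), np.float64(0.2467653453350067)) [(array([0.48881251, 0.07711371]), np.float64(0.0763888880610466)), (array([0.48853968, 0.07893161]), np.float64(0.142038956284523))]
(array([0.47249289, 0.13497111]), np.float64(0.22598141431808472)) [(array([0.47256814, 0.13386222]), np.float64(0.0760546624660492)), (array([0.47229014, 0.1358475 ]), np.float64(0.11881188303232193))]
[[[-9,29,4],[0,0,0],0.2],[[-9,28,5],[0,0,0],0.2],[[-9,29,4],[0,0,0],0.2],[[-9,28,5],[0,0,0],0.2],[[-9,29,4],[0,0,0],0.2]]
[[[0,0,32],[0,0,0],0.2],[[0,0,32],[0,0,0],0.2],[[0,0,32],[0,0,0],0.2]]

[[[0,0,-32],[0,0,0],-0.6],[[0,0,-32],[0,0,0],-0.6],[[0,0,-32],[0,0,0],-0.6],[[0,-29,0],[0,0,0],-0.6],[[-1,-28,0],[0,0,0],-0.6]]
[[[0,-29,0],[0,0,0],-0.6],[[-1,-29,0],[0,0,0],-0.6],[[0,-28,0],[0,0,0],-0.6],[[0,0,25],[0,0,0],-0.6],[[0,0,25],[0,0,0],-0.6]]
[[[0,0,24],[0,0,0],-0.6]]
```

Request:
carry_out(
  series=[
    [[-9, 29, 4], [0, 0, 0], 0.2],
    [[-9, 28, 5], [0, 0, 0], 0.2],
    [[-9, 29, 4], [0, 0, 0], 0.2],
    [[-9, 28, 5], [0, 0, 0], 0.2],
    [[-9, 29, 4], [0, 0, 0], 0.2],
  ],
)

```text
time_s: 11.5
position: [0.4931, -0.0225, 0.0967]
ee_rot: [-3.141, -0.003, 2.709]
ft_force: [0.9, 0.2, 1.0]
finger_gap: 0.0516
grip_force: 0.0
```

Request:
carry_out(
  series=[
    [[0, 0, 32], [0, 0, 0], 0.2],
    [[0, 0, 32], [0, 0, 0], 0.2],
    [[0, 0, 32], [0, 0, 0], 0.2],
    [[0, 0, 0], [0, 0, 0], 0.2],
  ],
)

```text
time_s: 11.9
position: [0.4916, -0.0231, -0.0012]
ee_rot: [-3.14, -0.005, 2.71]
ft_force: [-0.7, 0.7, 0.2]
finger_gap: 0.0514
grip_force: 0.0
```

Request:
carry_out(
  series=[
    [[0, 0, 0], [0, 0, 0], -0.6],
    [[0, 0, 0], [0, 0, 0], -0.6],
    [[0, 0, 0], [0, 0, 0], -0.6],
    [[0, 0, 0], [0, 0, 0], -0.6],
  ],
)

```text
time_s: 12.3
position: [0.4935, -0.0235, 0.0028]
ee_rot: [3.141, -0.0, 2.709]
ft_force: [-0.0, -0.8, 3.5]
finger_gap: 0.0279
grip_force: 36.2
```

Request:
carry_out(
  series=[
    [[0, 0, -32], [0, 0, 0], -0.6],
    [[0, 0, -32], [0, 0, 0], -0.6],
    [[0, 0, -32], [0, 0, 0], -0.6],
    [[0, -29, 0], [0, 0, 0], -0.6],
    [[-1, -28, 0], [0, 0, 0], -0.6],
  ],
)

```text
time_s: 12.8
position: [0.4712, -0.0757, 0.0997]
ee_rot: [3.14, 0.002, 2.711]
ft_force: [-0.4, -0.1, -0.7]
finger_gap: 0.0283
grip_force: 35.5
```

Request:
carry_out(
  series=[
    [[0, -29, 0], [0, 0, 0], -0.6],
    [[-1, -29, 0], [0, 0, 0], -0.6],
    [[0, -28, 0], [0, 0, 0], -0.6],
    [[0, 0, 0], [0, 0, 0], -0.6],
  ],
)

```text
time_s: 13.2
position: [0.4338, -0.1561, 0.0982]
ee_rot: [-3.141, -0.001, 2.705]
ft_force: [0.3, 0.3, 0.2]
finger_gap: 0.0283
grip_force: 35.5
```

Request:
carry_out(
  series=[
    [[0, 0, 25], [0, 0, 0], -0.6],
    [[0, 0, 25], [0, 0, 0], -0.6],
    [[0, 0, 25], [0, 0, 0], -0.6],
    [[0, 0, 0], [0, 0, 0], -0.6],
  ],
)

```text
time_s: 13.6
position: [0.4365, -0.1537, 0.0233]
ee_rot: [3.14, 0.001, 2.71]
ft_force: [0.4, -0.1, -0.1]
finger_gap: 0.0283
grip_force: 48.5
```

Request:
carry_out(
  series=[
    [[0, 0, 0], [0, 0, 0], 0],
    [[0, 0, 0], [0, 0, 0], 0],
    [[0, 0, 0], [0, 0, 0], 0],
  ],
)

```text
time_s: 13.9
position: [0.4353, -0.1537, 0.0233]
ee_rot: [3.141, -0.001, 2.71]
ft_force: [-0.5, 0.4, 0.9]
finger_gap: 0.0429
grip_force: 0.0
```

Request:
carry_out(
  series=[
    [[0, 0, -35], [0, 0, 0], 0],
    [[0, 0, -40], [0, 0, 0], 0.2],
    [[0, 0, 0], [0, 0, 0], 0.2],
  ],
)

```text
time_s: 14.2
position: [0.4392, -0.1553, 0.1031]
ee_rot: [3.14, 0.009, 2.709]
ft_force: [1.5, 0.4, -0.2]
finger_gap: 0.0512
grip_force: 0.0
```

Run:
```python
from plan import *; from tr import *
from caps import *
a=snap('scene');b=snap('top')
print(cur()[0])
for p0 in [[.4885,.078],[.4725,.135]]: print(*find(a,b,p0))
for p0 in (tw(38,24),tw(38,-24)):print(p0,*[fit([(a,m)],CAP,p0,.02,False) for m in [greymask(a,p0)] if m is not None])
z=np.array([0,0,1]);Rt=down(1.137);Rp=down(np.radians(10));B=np.array([.4886,.078,0]);q=np.r_[tw(-22,24),0]
s=(np.array([.4355,-.156,.0985]),Rt)
s=go([(B+.1*z,Rp,.1,30),(B+.004*z,Rp,.1,35)],s);print()
s=go([(B+.1*z,Rp,-.6,35),(q+.1*z,Rt,-.6,32),(q+.025*z,Rt,-.6,25)],s)
```

```text
[ 0.43614623 -0.15424696  0.09920209]
(array([0.48849735, 0.07821696]), np.float64(0.25157827138900757)) [(array([0.48849766, 0.07699131]), np.float64(0.06881313025951385)), (array([0.48856517, 0.07929835]), np.float64(0.1458333283662796))]
(array([0.47230857, 0.13472078]), np.float64(0.21682757139205933)) [(array([0.47232302, 0.13348461]), np.float64(0.07546048611402512)), (array([0.47230312, 0.13590553]), np.float64(0.11661166697740555))]
[ 0.39269506 -0.13513204] (array([ 0.39332502, -0.13437368]), np.float64(0.10798121988773346))
[ 0.43624914 -0.15530733] (array([ 0.43731445, -0.15404079]), np.float64(0.09808428585529327))
[[[6,29,0],[0,0,6.9],0.1],[[10,29,0],[0,0,6.9],0.1],[[13,27,-1],[0,0,6.9],0.1],[[16,25,0],[0,0,6.9],0.1],[[19,23,0],[0,0,6.9],0.1]]
[[[22,20,0],[0,0,6.9],0.1],[[24,18,0],[0,0,6.9],0.1],[[26,15,-1],[0,0,6.8],0.1],[[0,0,32],[0,0,0],0.1],[[0,0,32],[0,0,0],0.1]]
[[[0,0,32],[0,0,0],0.1]]

[[[0,0,-32],[0,0,0],-0.6],[[0,0,-32],[0,0,0],-0.6],[[0,0,-32],[0,0,0],-0.6],[[-24,-17,0],[0,0,-5.5],-0.6],[[-23,-18,0],[0,0,-5.5],-0.6]]
[[[-20,-21,0],[0,0,-5.5],-0.6],[[-19,-23,0],[0,0,-5.5],-0.6],[[-16,-25,0],[0,0,-5.5],-0.6],[[-14,-25,0],[0,0,-5.6],-0.6],[[-11,-27,0],[0,0,-5.5],-0.6]]
[[[-8,-29,0],[0,0,-5.5],-0.6],[[-6,-28,0],[0,0,-5.5],-0.6],[[-3,-30,1],[0,0,-5.5],-0.6],[[0,0,25],[0,0,0],-0.6],[[0,0,25],[0,0,0],-0.6]]
[[[0,0,25],[0,0,0],-0.6]]
```

Request:
carry_out(
  series=[
    [[6, 29, 0], [0, 0, 6.9], 0.1],
    [[10, 29, 0], [0, 0, 6.9], 0.1],
    [[13, 27, 0], [0, 0, 6.9], 0.1],
    [[16, 25, 0], [0, 0, 6.9], 0.1],
    [[19, 23, 0], [0, 0, 6.9], 0.1],
  ],
)

```text
time_s: 14.8
position: [0.4673, -0.0068, 0.0966]
ee_rot: [-3.139, -0.003, 2.102]
ft_force: [0.1, 0.3, 0.2]
finger_gap: 0.0468
grip_force: 0.0
```

Request:
carry_out(
  series=[
    [[22, 20, 0], [0, 0, 6.9], 0.1],
    [[24, 18, 0], [0, 0, 6.9], 0.1],
    [[26, 15, 0], [0, 0, 6.8], 0.1],
    [[0, 0, 32], [0, 0, 0], 0.1],
    [[0, 0, 30], [0, 0, 0], 0.1],
  ],
)

```text
time_s: 15.3
position: [0.4878, 0.0808, 0.0347]
ee_rot: [-3.141, -0.001, 1.75]
ft_force: [-0.8, 0.1, -0.3]
finger_gap: 0.0468
grip_force: 0.0
```

Request:
carry_out(
  series=[
    [[0, 0, 32], [0, 0, 0], 0.1],
    [[0, 0, 0], [0, 0, 0], 0.1],
    [[0, 0, 0], [0, 0, 0], 0.1],
  ],
)

```text
time_s: 15.6
position: [0.4864, 0.0793, 0.0033]
ee_rot: [-3.137, -0.001, 1.748]
ft_force: [-0.8, 0.7, 0.7]
finger_gap: 0.0472
grip_force: 0.0
```

Request:
carry_out(
  series=[
    [[0, 0, 0], [0, 0, 0], -0.6],
    [[0, 0, 0], [0, 0, 0], -0.6],
    [[0, 0, 0], [0, 0, 0], -0.6],
    [[0, 0, 0], [0, 0, 0], -0.6],
  ],
)

```text
time_s: 16.0
position: [0.4888, 0.0797, 0.0054]
ee_rot: [3.14, -0.001, 1.747]
ft_force: [-0.3, -0.6, 4.4]
finger_gap: 0.0279
grip_force: 29.9
```

Request:
carry_out(
  series=[
    [[0, 0, -32], [0, 0, 0], -0.6],
    [[0, 0, -32], [0, 0, 0], -0.6],
    [[0, 0, -32], [0, 0, 0], -0.6],
    [[-24, -17, 0], [0, 0, -5.5], -0.6],
    [[-23, -18, 0], [0, 0, -5.5], -0.6],
  ],
)

```text
time_s: 16.5
position: [0.4654, 0.0259, 0.102]
ee_rot: [3.138, 0.001, 1.945]
ft_force: [-0.2, -0.7, -0.5]
finger_gap: 0.0277
grip_force: 29.7
```

Request:
carry_out(
  series=[
    [[-20, -21, 0], [0, 0, -5.5], -0.6],
    [[-19, -23, 0], [0, 0, -5.5], -0.6],
    [[-16, -25, 0], [0, 0, -5.5], -0.6],
    [[-14, -25, 0], [0, 0, -5.6], -0.6],
    [[-11, -27, 0], [0, 0, -5.5], -0.6],
  ],
)

```text
time_s: 17.0
position: [0.4034, -0.1083, 0.1006]
ee_rot: [3.141, -0.0, 2.425]
ft_force: [0.9, 0.0, -0.2]
finger_gap: 0.0282
grip_force: 29.7
```

Request:
carry_out(
  series=[
    [[-8, -29, 0], [0, 0, -5.5], -0.6],
    [[-6, -28, 0], [0, 0, -5.5], -0.6],
    [[-3, -30, 0], [0, 0, -5.5], -0.6],
    [[0, 0, 0], [0, 0, 0], -0.6],
  ],
)

```text
time_s: 17.4
position: [0.3657, -0.1903, 0.1006]
ee_rot: [-3.141, -0.0, 2.705]
ft_force: [-0.3, 0.8, 0.0]
finger_gap: 0.0279
grip_force: 29.7
```

Request:
carry_out(
  series=[
    [[0, 0, 25], [0, 0, 0], -0.6],
    [[0, 0, 25], [0, 0, 0], -0.6],
    [[0, 0, 25], [0, 0, 0], -0.6],
    [[0, 0, 0], [0, 0, 0], -0.6],
  ],
)

```text
time_s: 17.8
position: [0.3665, -0.1871, 0.0239]
ee_rot: [3.141, -0.002, 2.709]
ft_force: [0.6, -0.8, -0.8]
finger_gap: 0.0282
grip_force: 41.0
```

Request:
carry_out(
  series=[
    [[0, 0, 0], [0, 0, 0], 0],
    [[0, 0, 0], [0, 0, 0], 0],
    [[0, 0, 0], [0, 0, 0], 0],
  ],
)

```text
time_s: 18.1
position: [0.3672, -0.1879, 0.0258]
ee_rot: [3.141, 0.0, 2.709]
ft_force: [-0.1, 0.5, -0.1]
finger_gap: 0.0428
grip_force: 0.0
```

Request:
carry_out(
  series=[
    [[0, 0, -35], [0, 0, 0], 0],
    [[0, 0, -40], [0, 0, 0], 0.2],
    [[0, 0, 0], [0, 0, 0], 0.2],
  ],
)

```text
time_s: 18.4
position: [0.3706, -0.1898, 0.1052]
ee_rot: [-3.142, 0.01, 2.709]
ft_force: [1.4, 0.5, -0.0]
finger_gap: 0.0508
grip_force: 0.0
```

Run:
```python
from plan import *; from tr import *
from caps import *
a=snap('scene');b=snap('top')
print(cur()[0])
for p0 in [[.4725,.135]]: print(*find(a,b,p0))
for p0 in (tw(38,24),tw(38,-24),tw(-22,24)):print(p0,*[fit([(a,m)],CAP,p0,.02,False) for m in [greymask(a,p0)] if m is not None])
z=np.array([0,0,1]);Rt=down(1.137);C=np.array([.4724,.1347,0]);q=np.r_[tw(-22,-24),0]
s=(np.array([.366,-.19,.1]),Rt)
s=go([(C+.1*z,Rt,.2,38),(C+.004*z,Rt,.2,35)],s);print()
s=go([(C+.1*z,Rt,-.6,35),(q+.1*z,Rt,-.6,35),(q+.025*z,Rt,-.6,25)],s)
```

```text
[ 0.36782889 -0.18846122  0.10148854]
(array([0.47234034, 0.13473986]), np.float64(0.23044657707214355)) [(array([0.47232302, 0.13348461]), np.float64(0.07546048611402512)), (array([0.47232216, 0.13584177]), np.float64(0.11881188303232193))]
[ 0.39269506 -0.13513204] (array([ 0.39281073, -0.13482722]), np.float64(0.508905827999115))
[ 0.43624914 -0.15530733] (array([ 0.43695959, -0.15459469]), np.float64(0.09645061194896698))
[ 0.36747595 -0.18957464] (array([ 0.36890947, -0.1877501 ]), np.float64(0.5402883887290955))
[[[4,38,0],[0,0,0],0.2],[[5,37,0],[0,0,0],0.2],[[4,38,0],[0,0,0],0.2],[[5,38,0],[0,0,0],0.2],[[4,38,0],[0,0,0],0.2]]
[[[5,37,0],[0,0,0],0.2],[[4,38,0],[0,0,0],0.2],[[4,38,0],[0,0,0],0.2],[[5,37,0],[0,0,0],0.2],[[0,0,32],[0,0,0],0.2]]
[[[0,0,32],[0,0,0],0.2],[[0,0,32],[0,0,0],0.2]]

[[[0,0,-32],[0,0,0],-0.6],[[0,0,-32],[0,0,0],-0.6],[[0,0,-32],[0,0,0],-0.6],[[-9,-34,0],[0,0,0],-0.6],[[-9,-34,0],[0,0,0],-0.6]]
[[[-9,-33,0],[0,0,0],-0.6],[[-9,-34,0],[0,0,0],-0.6],[[-9,-34,0],[0,0,0],-0.6],[[-8,-34,0],[0,0,0],-0.6],[[-9,-34,0],[0,0,0],-0.6]]
[[[-9,-33,0],[0,0,0],-0.6],[[-9,-34,0],[0,0,0],-0.6],[[-9,-34,0],[0,0,0],-0.6],[[0,0,25],[0,0,0],-0.6],[[0,0,25],[0,0,0],-0.6]]
[[[0,0,25],[0,0,0],-0.6]]
```

Request:
carry_out(
  series=[
    [[4, 38, 0], [0, 0, 0], 0.2],
    [[5, 37, 0], [0, 0, 0], 0.2],
    [[4, 38, 0], [0, 0, 0], 0.2],
    [[5, 38, 0], [0, 0, 0], 0.2],
    [[4, 38, 0], [0, 0, 0], 0.2],
  ],
)

```text
time_s: 19.0
position: [0.4249, -0.0057, 0.099]
ee_rot: [-3.141, -0.003, 2.709]
ft_force: [0.4, -0.1, -0.5]
finger_gap: 0.0512
grip_force: 0.0
```

Request:
carry_out(
  series=[
    [[5, 37, 0], [0, 0, 0], 0.2],
    [[4, 38, 0], [0, 0, 0], 0.2],
    [[4, 38, 0], [0, 0, 0], 0.2],
    [[5, 37, 0], [0, 0, 0], 0.2],
    [[0, 0, 32], [0, 0, 0], 0.2],
  ],
)

```text
time_s: 19.5
position: [0.4771, 0.1417, 0.0704]
ee_rot: [3.134, 0.006, 2.714]
ft_force: [0.1, -0.8, 0.5]
finger_gap: 0.0512
grip_force: 0.0
```

Request:
carry_out(
  series=[
    [[0, 0, 32], [0, 0, 0], 0.2],
    [[0, 0, 31], [0, 0, 0], 0.2],
    [[0, 0, 0], [0, 0, 0], 0.2],
  ],
)

```text
time_s: 19.8
position: [0.4671, 0.1354, 0.0004]
ee_rot: [-3.134, -0.01, 2.71]
ft_force: [-1.1, 0.1, 0.7]
finger_gap: 0.0516
grip_force: 0.0
```

Request:
carry_out(
  series=[
    [[0, 0, 0], [0, 0, 0], -0.6],
    [[0, 0, 0], [0, 0, 0], -0.6],
    [[0, 0, 0], [0, 0, 0], -0.6],
    [[0, 0, 0], [0, 0, 0], -0.6],
  ],
)

```text
time_s: 20.2
position: [0.4736, 0.1369, 0.0067]
ee_rot: [3.139, 0.001, 2.709]
ft_force: [0.4, 0.3, -0.0]
finger_gap: 0.0274
grip_force: 30.0
```

Request:
carry_out(
  series=[
    [[0, 0, -32], [0, 0, 0], -0.6],
    [[0, 0, -32], [0, 0, 0], -0.6],
    [[0, 0, -32], [0, 0, 0], -0.6],
    [[-9, -34, 0], [0, 0, 0], -0.6],
    [[-9, -34, 0], [0, 0, 0], -0.6],
  ],
)

```text
time_s: 20.7
position: [0.4621, 0.0674, 0.1038]
ee_rot: [3.138, 0.004, 2.712]
ft_force: [0.1, -0.6, 0.1]
finger_gap: 0.0278
grip_force: 30.1
```

Request:
carry_out(
  series=[
    [[-9, -33, 0], [0, 0, 0], -0.6],
    [[-9, -34, 0], [0, 0, 0], -0.6],
    [[-9, -34, 0], [0, 0, 0], -0.6],
    [[-8, -34, 0], [0, 0, 0], -0.6],
    [[-9, -34, 0], [0, 0, 0], -0.6],
  ],
)

```text
time_s: 21.2
position: [0.4294, -0.106, 0.1022]
ee_rot: [3.141, 0.001, 2.709]
ft_force: [1.4, -0.6, 0.8]
finger_gap: 0.0282
grip_force: 30.1
```

Request:
carry_out(
  series=[
    [[-9, -33, 0], [0, 0, 0], -0.6],
    [[-9, -34, 0], [0, 0, 0], -0.6],
    [[-9, -34, 0], [0, 0, 0], -0.6],
    [[0, 0, 0], [0, 0, 0], -0.6],
  ],
)

```text
time_s: 21.6
position: [0.4117, -0.2114, 0.1023]
ee_rot: [-3.141, 0.002, 2.703]
ft_force: [0.5, 0.7, -0.6]
finger_gap: 0.028
grip_force: 30.1
```

Request:
carry_out(
  series=[
    [[0, 0, 25], [0, 0, 0], -0.6],
    [[0, 0, 25], [0, 0, 0], -0.6],
    [[0, 0, 25], [0, 0, 0], -0.6],
    [[0, 0, 0], [0, 0, 0], -0.6],
  ],
)

```text
time_s: 22.0
position: [0.4103, -0.2063, 0.0247]
ee_rot: [3.141, -0.004, 2.71]
ft_force: [-0.4, 0.7, 0.5]
finger_gap: 0.0274
grip_force: 35.4
```

Request:
carry_out(
  series=[
    [[0, 0, 0], [0, 0, 0], 0],
    [[0, 0, 0], [0, 0, 0], 0],
    [[0, 0, 0], [0, 0, 0], 0],
  ],
)

```text
time_s: 22.3
position: [0.4126, -0.2078, 0.0275]
ee_rot: [3.141, 0.002, 2.71]
ft_force: [-0.1, -0.2, -0.0]
finger_gap: 0.0425
grip_force: 0.0
```

Request:
carry_out(
  series=[
    [[0, 0, -35], [0, 0, 0], 0],
    [[0, 0, -40], [0, 0, 0], 0],
    [[0, 0, -40], [0, 0, 0], 0],
    [[0, 0, 0], [0, 0, 0], 0],
  ],
)

```text
time_s: 22.7
position: [0.4158, -0.2096, 0.1477]
ee_rot: [-3.142, 0.012, 2.709]
ft_force: [1.1, 0.2, 0.2]
finger_gap: 0.0426
grip_force: 0.0
```

```bash
cat > lid.py <<'E'
from plan import *
CAD=dict(left=(.603,.237,.287),mid=(.651,.003,-.022),right=(.608,-.2215,-.304))
def cw(n,x,y,z):
    X,Y,t=CAD[n];c,s=np.cos(t),np.sin(t);return np.array([X+(c*x-s*y)/1e3,Y+(s*x+c*y)/1e3,z/1e3])
def Rl(n,pitch=0):  # closing along caddy y, tool tilted so it points forward (+caddy x) by pitch
    return down(CAD[n][2]+np.pi/2)*R.from_euler('y',pitch)
def tab(n,th,tz=95):  # TCP for tool down gripping tab
    g=tz+19-75.5
    return cw(n,60-95*np.cos(th)+g*np.sin(th),0,75.5+95*np.sin(th)+g*np.cos(th)-19)
E
python3 - <<'E'
from lid import *
from fit import *
b=snap('top');a=snap('scene')
p,r=cur();print(p,observe()['q'])
for n in CAD: print(n,tab(n,0))
# tab check: project tab top into both pictures, compare with dark pixel blobs
for n in CAD:
    for s in(a,b):
        c=proj(s,[cw(n,-35,0,104)])[0];w=s['frame'][int(c[1])-9:int(c[1])+10,int(c[0])-9:int(c[0])+10].astype(int).sum(2)
        yy,xx=np.where(w<170);print(n,c,[xx.mean()-9+int(c[0]),yy.mean()-9+int(c[1])] if len(xx) else None,len(xx))
t=tab('right',0);z=np.array([0,0,1])
s=(np.array([.4105,-.2105,.142]),down(1.137))
s=go([(np.r_[p[:2]*0+s[0][:2],.16],s[1],0,30),(t+.07*z,Rl('right'),0,32),(t,Rl('right'),0,25)],s);print()
s=go([(tab('right',x),Rl('right'),-1,25) for x in np.arange(.1,1.11,.1)],s)
E
```

```text
[ 0.41284253 -0.20811759  0.1430915 ] [-4.67146089e-01  2.24770659e-01 -2.55109786e-01  1.08721169e+00
  3.30203846e-04 -3.48558356e-02]
left [0.56943159 0.22709233 0.095     ]
mid [0.61600847 0.00376994 0.095     ]
right [ 0.57460486 -0.21102313  0.095     ]
left [239.5962482  236.79431805] [np.float64(238.96129032258065), np.float64(235.4774193548387)] 155
left [216.25782397 148.4071426 ] [np.float64(217.58536585365854), np.float64(149.6341463414634)] 41
mid [177.28466459 181.50393293] [np.float64(177.11475409836066), np.float64(180.89344262295083)] 122
mid [290.93439561 134.28088001] [np.float64(290.88235294117646), np.float64(134.7941176470588)] 34
right [161.42368093 130.81088872] [np.float64(161.08695652173913), np.float64(130.09782608695653)] 92
right [362.77040914 149.16342988] [np.float64(362.4791666666667), np.float64(150.33333333333334)] 48
[[[0,0,-18],[0,0,0],0],[[-25,11,-1],[0,0,-1.2],0],[[-25,11,-1],[0,0,-1.3],0],[[-25,11,-1],[0,0,-1.2],0],[[-26,9,0],[0,0,-1.3],0]]
[[[-26,10,-1],[0,0,-1.2],0],[[-26,8,-1],[0,0,-1.2],0],[[0,0,23],[0,0,0],0],[[0,0,24],[0,0,0],0],[[0,0,23],[0,0,0],0]]

[[[-4,0,-9],[0,0,0],-1],[[-5,0,-9],[0,0,0],-1],[[-6,0,-8],[0,0,0],-1],[[-7,0,-8],[0,0,0],-1],[[-8,0,-7],[0,0,0],-1]]
[[[-8,0,-6],[0,0,0],-1],[[-9,0,-5],[0,0,0],-1],[[-9,0,-4],[0,0,0],-1],[[-10,0,-4],[0,0,0],-1],[[-10,0,-2],[0,0,0],-1]]
[[[-10,0,-2],[0,0,0],-1]]
```

Request:
carry_out(
  series=[
    [[0, 0, -18], [0, 0, 0], 0],
    [[-25, 11, -1], [0, 0, -1.2], 0],
    [[-25, 11, -1], [0, 0, -1.3], 0],
    [[-25, 11, -1], [0, 0, -1.2], 0],
    [[-26, 9, 0], [0, 0, -1.3], 0],
  ],
  squeeze=40,
)

```text
time_s: 23.3
position: [0.5212, -0.2078, 0.1608]
ee_rot: [3.141, -0.003, 2.797]
ft_force: [-0.6, -0.7, 0.3]
finger_gap: 0.0426
grip_force: 0.0
```

Request:
carry_out(
  series=[
    [[-26, 10, -1], [0, 0, -1.2], 0],
    [[-26, 8, -1], [0, 0, -1.2], 0],
    [[0, 0, 23], [0, 0, 0], 0],
    [[0, 0, 24], [0, 0, 0], 0],
    [[0, 0, 23], [0, 0, 0], 0],
  ],
)

```text
time_s: 23.8
position: [0.5751, -0.2077, 0.0913]
ee_rot: [3.141, -0.004, 2.839]
ft_force: [-0.4, 0.5, 0.4]
finger_gap: 0.0429
grip_force: 0.0
```

Request:
carry_out(
  series=[
    [[0, 0, 0], [0, 0, 0], -1],
    [[0, 0, 0], [0, 0, 0], -1],
    [[0, 0, 0], [0, 0, 0], -1],
    [[0, 0, 0], [0, 0, 0], -1],
    [[0, 0, 0], [0, 0, 0], -1],
  ],
)

```text
time_s: 24.3
position: [0.5731, -0.2123, 0.0934]
ee_rot: [-3.134, -0.005, 2.835]
ft_force: [-3.7, -11.0, -7.4]
finger_gap: 0.0137
grip_force: 41.1
```

Request:
carry_out(
  series=[
    [[-4, 0, -9], [0, 0, 0], -1],
    [[-5, 0, -9], [0, 0, 0], -1],
  ],
)

```text
time_s: 24.5
position: [0.5815, -0.2149, 0.1111]
ee_rot: [-3.134, -0.006, 2.835]
ft_force: [-3.1, -11.6, -7.7]
finger_gap: 0.0136
grip_force: 39.0
```

Request:
carry_out(
  series=[
    [[-6, -2, -8], [0, 0, 0], -1],
    [[-7, 0, -8], [0, 0, 0], -1],
    [[-8, 0, -7], [0, 0, 0], -1],
    [[-8, 0, -6], [0, 0, 0], -1],
    [[-9, 0, -5], [0, 0, 0], -1],
  ],
)

```text
time_s: 25.0
position: [0.617, -0.2259, 0.1459]
ee_rot: [-3.138, -0.008, 2.837]
ft_force: [-6.3, -4.3, -2.1]
finger_gap: 0.0131
grip_force: 39.2
```

Request:
carry_out(
  series=[
    [[-9, 0, -4], [0, 0, 0], -1],
    [[-10, 0, -4], [0, 0, 0], -1],
    [[-10, 0, -2], [0, 0, 0], -1],
    [[-10, 0, -2], [0, 0, 0], -1],
  ],
)

```text
time_s: 25.4
position: [0.6547, -0.2376, 0.1583]
ee_rot: [-3.138, -0.006, 2.837]
ft_force: [-6.1, -3.2, -3.1]
finger_gap: 0.0137
grip_force: 38.9
```

Request:
carry_out(
  series=[
    [[0, 0, 0], [0, 0, 0], 0],
    [[0, 0, 0], [0, 0, 0], 0],
    [[0, 0, 0], [0, 0, 0], 0],
  ],
)

```text
time_s: 25.7
position: [0.658, -0.2357, 0.159]
ee_rot: [3.141, 0.001, 2.839]
ft_force: [-0.4, -0.5, 0.5]
finger_gap: 0.0427
grip_force: 0.0
```

Request:
carry_out(
  series=[
    [[0, 0, -40], [0, 0, 0], 0],
    [[20, 0, -35], [0, 0, 0], 0],
    [[45, 0, 0], [0, 0, 0], 0],
    [[45, 0, 0], [0, 0, 0], 0],
    [[45, 0, 0], [0, 0, 0], 0],
  ],
)

```text
time_s: 26.2
position: [0.5084, -0.1889, 0.234]
ee_rot: [3.141, 0.002, 2.839]
ft_force: [1.0, -0.9, 1.3]
finger_gap: 0.0425
grip_force: 0.0
```

Run:
```python
from lid import *
b=snap('top','t3.png');a=snap('scene','s3.png')
p,r=cur();print(p,observe()['q'])
for c,s in(('scene',a),('top',b)): 
    for n in ('stock','tea_packet','stirrers'): print(c,n,[(np.round(d['pixel']).tolist(),round(d['conf'],2),atz(s,d['pixel'],.006)[:2].round(3).tolist()) for d in tip_of(c,n)])
s=cv2.imread('pics/s3.png');t=cv2.imread('pics/t3.png')
cv2.imwrite('pics/c3.png',np.hstack([cv2.resize(s[90:240,110:260],(400,400),interpolation=2),cv2.resize(t[100:230,290:420],(400,400),interpolation=2)]))
```

```text
[ 0.50163206 -0.18653729  0.23211752] [-3.56327781e-01  3.18386849e-01  1.12435580e-01  1.37470262e+00
  5.50432949e-04 -5.32860445e-02]
scene stock [([234.0, 131.0], 0.53, [0.343, -0.224])]
scene tea_packet []
scene stirrers [([152.0, 154.0], 0.73, [0.607, -0.252])]
top stock []
top tea_packet []
top stirrers [([362.0, 144.0], 0.76, [0.607, -0.23]), ([334.0, 212.0], 0.29, [0.385, -0.143])]
```

View pics/c3.png

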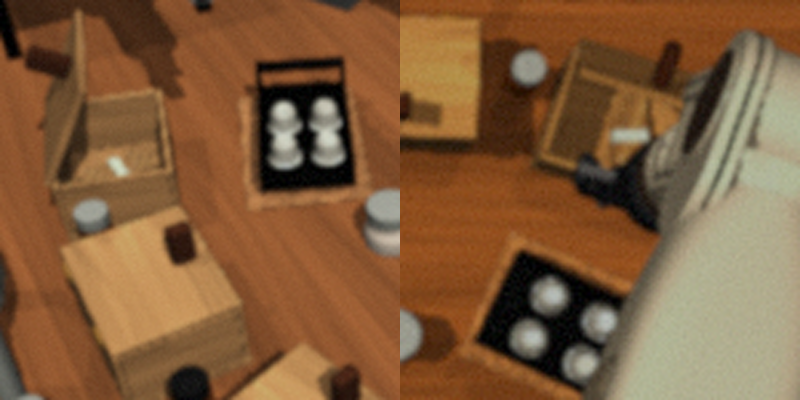

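The right caddy holds the stirrers, with their white band at crop (118,165). All four capsules stand in the tray. I close this lid and move to the middle caddy.

Request:
carry_out(
  series=[
    [[-45, 0, 0], [0, 0, 0], 0],
    [[-45, 0, 0], [0, 0, 0], 0],
    [[-45, 0, 0], [0, 0, 0], 0],
    [[-20, 0, 35], [0, 0, 0], 0],
    [[0, 0, 40], [0, 0, 0], 0],
  ],
)

```text
time_s: 27.1
position: [0.6632, -0.2376, 0.1572]
ee_rot: [3.141, 0.006, 2.839]
ft_force: [0.8, 0.1, -0.7]
finger_gap: 0.0425
grip_force: 0.0
```

Request:
carry_out(
  series=[
    [[0, 0, 0], [0, 0, 0], -1],
    [[0, 0, 0], [0, 0, 0], -1],
    [[0, 0, 0], [0, 0, 0], -1],
    [[0, 0, 0], [0, 0, 0], -1],
  ],
)

```text
time_s: 27.5
position: [0.6565, -0.2382, 0.1567]
ee_rot: [-3.138, -0.004, 2.837]
ft_force: [0.3, -6.7, -16.8]
finger_gap: 0.0134
grip_force: 42.6
```

Request:
carry_out(
  series=[
    [[10, 0, 2], [0, 0, 0], -1],
    [[10, 0, 2], [0, 0, 0], -1],
    [[10, 0, 4], [0, 0, 0], -1],
    [[9, 0, 4], [0, 0, 0], -1],
    [[9, 0, 5], [0, 0, 0], -1],
  ],
)

```text
time_s: 28.0
position: [0.6161, -0.2257, 0.1459]
ee_rot: [-3.138, 0.013, 2.837]
ft_force: [5.6, -7.9, -3.4]
finger_gap: 0.0131
grip_force: 41.5
```

Request:
carry_out(
  series=[
    [[8, 0, 6], [0, 0, 0], -1],
    [[8, 0, 7], [0, 0, 0], -1],
    [[7, 0, 8], [0, 0, 0], -1],
    [[6, 0, 8], [0, 0, 0], -1],
  ],
)

```text
time_s: 28.4
position: [0.5876, -0.2168, 0.1195]
ee_rot: [-3.137, 0.013, 2.837]
ft_force: [-4.0, -5.8, 8.6]
finger_gap: 0.0136
grip_force: 45.5
```

Request:
carry_out(
  series=[
    [[5, 0, 9], [0, 0, 0], -1],
    [[4, 0, 9], [0, 0, 0], -1],
    [[0, 0, 1], [0, 0, 0], -1],
  ],
)

```text
time_s: 28.7
position: [0.5764, -0.2134, 0.0985]
ee_rot: [-3.137, 0.006, 2.837]
ft_force: [-9.0, -4.5, 9.3]
finger_gap: 0.0132
grip_force: 48.4
```

Request:
carry_out(
  series=[
    [[0, 0, 3], [0, 0, 0], -1],
    [[1, 0, 2], [0, 0, 0], -1],
    [[0, 0, 0], [0, 0, 0], -1],
  ],
)

```text
time_s: 29.0
position: [0.5748, -0.2129, 0.0937]
ee_rot: [-3.137, 0.004, 2.837]
ft_force: [-9.7, -3.7, 7.8]
finger_gap: 0.0133
grip_force: 49.3
```

Request:
carry_out(
  series=[
    [[0, 0, 0], [0, 0, 0], 0],
    [[0, 0, 0], [0, 0, 0], 0],
    [[0, 0, -45], [0, 0, 0], 0],
    [[0, 0, -35], [0, 0, 0], 0],
    [[0, 0, 0], [0, 0, 0], 0],
  ],
)

```text
time_s: 29.5
position: [0.5793, -0.2113, 0.1762]
ee_rot: [3.141, 0.014, 2.839]
ft_force: [-0.0, -0.5, 0.8]
finger_gap: 0.0426
grip_force: 0.0
```

Run:
```python
from lid import *
from fit import *
p,r=cur();print(p)
b=snap('top');a=snap('scene')
for s,c in((a,'scene'),(b,'top')):
    d=masks_of(c,'caddy_right')[:1]
    if d: print(c,d[0]['conf'],np.abs(sil(s,CADDY,*CAD['right'])-d[0]['mask']).sum()/d[0]['mask'].sum())
c=proj(a,[cw('right',-35,0,104)])[0];w=a['frame'][int(c[1])-9:int(c[1])+10,int(c[0])-9:int(c[0])+10].astype(int).sum(2)
yy,xx=np.where(w<170);print(c,xx.mean()-9+int(c[0]),yy.mean()-9+int(c[1]),len(xx))
n='mid';t=tab(n,0);z=np.array([0,0,1]);s=(p,r)
s=go([(t+.08*z,Rl(n),0,35),(t,Rl(n),0,27)],s)
```

```text
[ 0.5793483  -0.21125341  0.17618043]
scene 0.92 0.21866028708133972
top 0.7 0.8741506465945195
[161.42368093 130.81088872] 160.29591836734693 129.1734693877551 98
[[[4,31,0],[0,0.1,-2.3],0],[[3,31,0],[0,0.1,-2.3],0],[[2,31,0],[0,0.1,-2.3],0],[[0,31,0],[-0.1,0.1,-2.3],0],[[-1,31,1],[0,0.2,-2.3],0]]
[[[-2,31,0],[0,0.1,-2.3],0],[[-3,31,0],[0,0.1,-2.3],0],[[0,0,27],[0,0,0],0],[[0,0,26],[0,0,0],0],[[0,0,27],[0,0,0],0]]
```

Request:
carry_out(
  series=[
    [[4, 31, 0], [0, 0.1, -2.3], 0],
    [[3, 31, 0], [0, 0.1, -2.3], 0],
    [[2, 31, 0], [0, 0.1, -2.3], 0],
    [[0, 31, 0], [0, 0.1, -2.3], 0],
    [[-1, 31, 0], [0, 0.1, -2.3], 0],
  ],
)

```text
time_s: 30.2
position: [0.6004, -0.0554, 0.1666]
ee_rot: [3.14, -0.012, 3.041]
ft_force: [1.0, 0.4, -0.5]
finger_gap: 0.0433
grip_force: 0.0
```

Request:
carry_out(
  series=[
    [[-2, 31, 0], [0, 0.1, -2.3], 0],
    [[-3, 31, 0], [0, 0.1, -2.3], 0],
    [[0, 0, 0], [0, 0, 0], 0],
  ],
)

```text
time_s: 30.5
position: [0.6109, 0.0086, 0.1665]
ee_rot: [3.138, -0.015, 3.125]
ft_force: [0.5, 0.0, 0.3]
finger_gap: 0.0426
grip_force: 0.0
```

Run:
```python
from lid import *
from fit import *
p,r=cur();print(p,r.as_euler('xyz'),tab('mid',0))
a=snapshot('scene')
c=proj(a,[cw('right',-35,0,104)])[0];w=a['frame'][int(c[1])-9:int(c[1])+10,int(c[0])-9:int(c[0])+10].astype(int).sum(2)
yy,xx=np.where(w<170);print(c,xx.mean()-9+int(c[0]),yy.mean()-9+int(c[1]),len(xx))
n='mid'
go([(tab(n,0),Rl(n),0,27)])
s=go([(tab(n,x),Rl(n),-1,25) for x in np.arange(.1,1.11,.1)],(tab(n,0),Rl(n)))
```

```text
[0.61091899 0.00863812 0.16650586] [ 3.13793863 -0.015376    3.12519258] [0.61600847 0.00376994 0.095     ]
[161.42368093 130.81088872] 163.19776119402985 129.01865671641792 268
[[[-2,-1,24],[0,-0.3,0.1],0],[[-2,-1,24],[0.1,-0.3,0],0],[[-2,-1,24],[0,-0.3,0.1],0]]
[[[-4,0,-9],[0,0,0],-1],[[-6,0,-9],[0,0,0],-1],[[-6,0,-8],[0,0,0],-1],[[-6,0,-8],[0,0,0],-1],[[-8,0,-7],[0,0,0],-1]]
[[[-8,0,-6],[0,0,0],-1],[[-9,0,-5],[0,0,0],-1],[[-9,0,-4],[0,0,0],-1],[[-10,0,-4],[0,0,0],-1],[[-10,0,-2],[0,0,0],-1]]
[[[-10,0,-2],[0,0,0],-1]]
```

Request:
carry_out(
  series=[
    [[-2, -1, 24], [0, -0.3, 0], 0],
    [[-2, -1, 24], [0, -0.3, 0], 0],
    [[-2, -1, 24], [0, -0.3, 0], 0],
    [[0, 0, 0], [0, 0, 0], 0],
  ],
)

```text
time_s: 30.95
position: [0.613, 0.0004, 0.0915]
ee_rot: [3.14, -0.006, 3.118]
ft_force: [-0.8, 0.3, -0.4]
finger_gap: 0.0424
grip_force: 0.0
```

Request:
carry_out(
  series=[
    [[0, 0, 0], [0, 0, 0], -1],
    [[0, 0, 0], [0, 0, 0], -1],
    [[0, 0, 0], [0, 0, 0], -1],
    [[0, 0, 0], [0, 0, 0], -1],
  ],
)

```text
time_s: 31.35
position: [0.6173, 0.0034, 0.0975]
ee_rot: [3.136, 0.005, 3.121]
ft_force: [0.8, 4.4, -2.9]
finger_gap: 0.0133
grip_force: 41.4
```

Request:
carry_out(
  series=[
    [[-4, 0, -9], [0, 0, 0], -1],
    [[-6, 0, -9], [0, 0, 0], -1],
    [[-6, 0, -8], [0, 0, 0], -1],
    [[-6, 0, -8], [0, 0, 0], -1],
    [[-8, 0, -7], [0, 0, 0], -1],
  ],
)

```text
time_s: 31.85
position: [0.6453, 0.0028, 0.1367]
ee_rot: [3.136, -0.001, 3.121]
ft_force: [-1.1, 4.2, -8.1]
finger_gap: 0.0134
grip_force: 39.1
```

Request:
carry_out(
  series=[
    [[-8, 0, -6], [0, 0, 0], -1],
    [[-9, 0, -5], [0, 0, 0], -1],
    [[-9, 0, -4], [0, 0, 0], -1],
    [[-10, 0, -4], [0, 0, 0], -1],
  ],
)

```text
time_s: 32.25
position: [0.6802, 0.002, 0.1561]
ee_rot: [3.136, -0.003, 3.121]
ft_force: [-3.5, 4.9, -5.8]
finger_gap: 0.0134
grip_force: 38.9
```

Request:
carry_out(
  series=[
    [[-10, 0, -2], [0, 0, 0], -1],
    [[-10, 0, -2], [0, 0, 0], -1],
    [[0, 0, 0], [0, 0, 0], 0],
    [[0, 0, 0], [0, 0, 0], 0],
  ],
)

```text
time_s: 32.65
position: [0.7033, -0.0007, 0.1619]
ee_rot: [3.14, 0.006, 3.119]
ft_force: [0.5, 0.4, -0.1]
finger_gap: 0.0418
grip_force: 0.0
```

Request:
carry_out(
  series=[
    [[0, 0, -40], [0, 0, 0], 0],
    [[20, 0, -35], [0, 0, 0], 0],
    [[45, 0, 0], [0, 0, 0], 0],
    [[45, 0, 0], [0, 0, 0], 0],
    [[45, 0, 0], [0, 0, 0], 0],
  ],
)

```text
time_s: 33.15
position: [0.546, 0.0024, 0.2365]
ee_rot: [3.14, 0.007, 3.119]
ft_force: [-0.6, 0.9, 0.4]
finger_gap: 0.043
grip_force: 0.0
```

Run:
```python
from lid import *
b=snap('top','t4.png');a=snap('scene','s4.png')
p,r=cur();print(p,observe()['q'])
for c,s in(('scene',a),('top',b)): 
    for n in ('stock','tea_packet'): print(c,n,[(np.round(d['pixel']).tolist(),round(d['conf'],2),atz(s,d['pixel'],.006)[:2].round(3).tolist()) for d in tip_of(c,n)])
s=cv2.imread('pics/s4.png');t=cv2.imread('pics/t4.png')
cv2.imwrite('pics/c4.png',np.hstack([cv2.resize(s[110:260,110:260],(400,400),interpolation=2),cv2.resize(t[80:210,230:360],(400,400),interpolation=2)]))
```

```text
[0.53872672 0.00246893 0.23454946] [0.0035533  0.3203862  0.12159403 1.37668566 0.00182756 0.02621947]
scene stock [([234.0, 130.0], 0.52, [0.338, -0.232]), ([174.0, 216.0], 0.4, [0.647, 0.016]), ([297.0, 281.0], 0.36, [0.488, 0.331])]
scene tea_packet []
top stock []
top tea_packet [([158.0, 154.0], 0.19, [0.562, 0.424])]
```

View pics/c4.png

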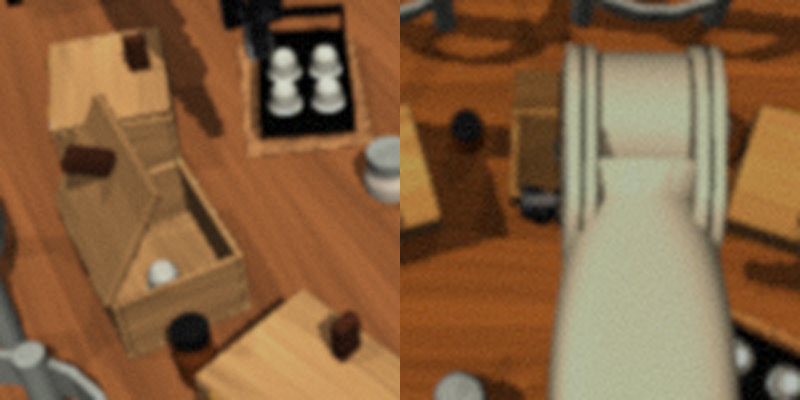

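The middle caddy holds the stock capsule, at crop (162,272), and the right lid is shut again. I push the middle lid wide open from its underside with shut, forward-pitched fingers.

Run:
```python
from lid import *
n='mid';p,r=cur();Rp=Rl(n,-1.0)
print(Rp.apply([0,0,1]))
s=go([(cw(n,-110,0,215),Rp,-1,30),(cw(n,-25,0,170),Rp,-1,25)],(p,r));print()
s=go([(cw(n,x,0,zz),Rp,-1,15) for x,zz in((20,172),(50,174),(67,173))],s)
```

```text
[ 0.84126736 -0.01851087 -0.54030231]
[[[1,0,3],[0,-8.1,0],-1],[[2,1,3],[0,-8.1,0],-1],[[2,0,3],[0,-8.2,0],-1],[[2,0,2],[0,-8.1,-0.1],-1],[[3,1,2],[0.1,-8.1,0],-1]]
[[[3,0,2],[0,-8.1,0],-1],[[3,1,1],[0,-8.2,0],-1],[[-2,0,24],[0,0,0],-1],[[-2,0,24],[0,0,0],-1],[[-2,0,24],[0,0,0],-1]]
[[[-2,0,24],[0,0,0],-1]]

[[[-9,0,12],[0,0,0],-1],[[-9,0,12],[0,0,0],-1],[[-8,0,13],[0,0,0],-1],[[-9,0,12],[0,0,0],-1],[[-9,0,12],[0,0,0],-1]]
[[[-4,0,7],[0,0,0],-1],[[-5,0,8],[0,0,0],-1]]
```

Request:
carry_out(
  series=[
    [[1, 0, 3], [0, -8.1, 0], -1],
    [[2, 1, 3], [0, -8.1, 0], -1],
    [[2, 0, 3], [0, -8.2, 0], -1],
    [[2, 0, 2], [0, -8.1, 0], -1],
    [[3, 1, 2], [0, -8.1, 0], -1],
  ],
)

```text
time_s: 33.95
position: [0.5436, 0.0047, 0.2219]
ee_rot: [3.139, 0.706, 3.117]
ft_force: [0.6, 0.7, -0.5]
finger_gap: 0.0002
grip_force: 0.0
```

Request:
carry_out(
  series=[
    [[3, 0, 2], [0, -8.1, 0], -1],
    [[3, 1, 1], [0, -8.2, 0], -1],
    [[-2, 0, 24], [0, 0, 0], -1],
    [[-2, 0, 24], [0, 0, 0], -1],
    [[-2, 0, 24], [0, 0, 0], -1],
  ],
)

```text
time_s: 34.45
position: [0.6058, 0.0044, 0.1742]
ee_rot: [3.138, 0.917, 3.117]
ft_force: [-0.0, 0.4, 0.8]
finger_gap: -0.0005
grip_force: 0.0
```

Request:
carry_out(
  series=[
    [[-2, 0, 24], [0, 0, 0], -1],
    [[0, 0, 0], [0, 0, 0], -1],
  ],
)

```text
time_s: 34.65
position: [0.6267, 0.0039, 0.1595]
ee_rot: [3.139, 0.914, 3.117]
ft_force: [-1.3, -0.2, 0.5]
finger_gap: 0.0002
grip_force: 0.0
```

Request:
carry_out(
  series=[
    [[-9, 0, 12], [0, 0, 0], -1],
    [[-9, 0, 12], [0, 0, 0], -1],
    [[-8, 0, 13], [0, 0, 0], -1],
    [[-9, 0, 12], [0, 0, 0], -1],
    [[0, 0, 0], [0, 0, 0], -1],
  ],
)

```text
time_s: 35.15
position: [0.6856, 0.0027, 0.1596]
ee_rot: [3.138, 0.916, 3.117]
ft_force: [-0.6, -0.8, 0.2]
finger_gap: -0.0003
grip_force: 0.0
```

Request:
carry_out(
  series=[
    [[-9, 0, 12], [0, 0, 0], -1],
    [[0, 0, 0], [0, 0, 0], -1],
  ],
)

```text
time_s: 35.35
position: [0.6995, 0.0024, 0.159]
ee_rot: [3.139, 0.916, 3.117]
ft_force: [-1.3, 0.1, 0.3]
finger_gap: 0.0001
grip_force: 0.0
```

Request:
carry_out(
  series=[
    [[-6, 0, 8], [0, 0, 0], -1],
    [[-6, 0, 8], [0, 0, 0], -1],
    [[0, 0, 0], [0, 0, 0], -1],
  ],
)

```text
time_s: 35.65
position: [0.7195, 0.002, 0.1582]
ee_rot: [3.139, 0.915, 3.117]
ft_force: [-0.8, 0.1, -0.1]
finger_gap: 0.0001
grip_force: 0.0
```

Request:
carry_out(
  series=[
    [[15, 0, -30], [0, 0, 0], -1],
    [[15, 0, -30], [0, 0, 0], -0.5],
    [[20, 0, -35], [0, 0, 0], 0],
    [[20, 0, -30], [0, 0, 0], 0],
    [[0, 0, 0], [0, 0, 0], 0],
  ],
)

```text
time_s: 36.15
position: [0.5718, 0.0051, 0.1766]
ee_rot: [3.139, 0.91, 3.118]
ft_force: [-0.6, 0.5, 0.4]
finger_gap: 0.0424
grip_force: 0.0
```

```bash
cat > lidfit.py <<'E'
from fit import *; from lid import *
def lidsil(s,n,th,k=3):
    P=np.r_[box(-120,0,-75,75,0,8)]; T=box(-107,-83,-7,7,8,50)
    X,Y,t=CAD[n];out=[]
    for q in (P,T):
        Q=R.from_euler('y',th).apply(q)+[.06,0,.0755];out.append(R.from_euler('z',t).apply(Q)+[X,Y,0])
    im=np.zeros((384*k,512*k),np.uint8)
    for q in out:
        h=cv2.convexHull(((proj(s,q)+.5)*k-.5).astype(np.float32));cv2.fillConvexPoly(im,np.round(h*16).astype(int),1,shift=4)
    return cv2.resize(im.astype(np.float32),(512,384),interpolation=cv2.INTER_AREA)
def lidang(s,c,n):
    d=masks_of(c,'lid_'+n)
    if not d: return None
    pp=proj(s,[[*CAD[n][:2],.1]])[0];d=min(d,key=lambda d:np.linalg.norm(np.array(d['pixel'])-pp));m=d['mask'].astype(np.float32)
    th=np.arange(-.05,1.8,.02);co=[np.abs(lidsil(s,n,t)-m).sum()/m.sum() for t in th];i=int(np.argmin(co));return th[i],co[i],d['conf']
E
python3 - <<'E'
from lidfit import *
p,r=cur();print(p,r.as_euler('xyz'),observe()['q'])
b=snap('top','t5.png');a=snap('scene','s5.png')
for n in('mid','right','left'): print(n,lidang(a,'scene',n),lidang(b,'top',n))
s=cv2.imread('pics/s5.png');t=cv2.imread('pics/t5.png')
cv2.imwrite('pics/c5.png',np.hstack([cv2.resize(s[90:240,110:260],(400,400),interpolation=2),cv2.resize(t[80:210,230:360],(400,400),interpolation=2)]))
E
```

```text
[0.57182555 0.0050977  0.17664116] [3.13902486 0.90958155 3.11783157] [ 0.03010981  0.02332642 -0.90502614 -0.26651911 -0.03994328  0.03309726]
mid (np.float64(1.71), np.float32(0.17072488), 0.84) (np.float64(1.71), np.float32(0.094666675), 0.85)
right (np.float64(0.05), np.float32(0.04143626), 0.67) (np.float64(0.15000000000000002), np.float32(0.060622036), 0.95)
left (np.float64(-0.010000000000000002), np.float32(0.043814197), 0.71) (np.float64(-0.030000000000000002), np.float32(0.06072723), 0.66)
```

View pics/c5.png

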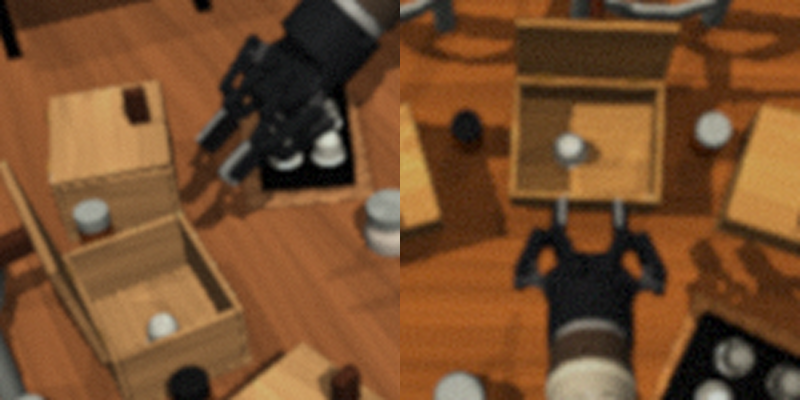

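The middle lid stands at 1.71 rad with the stock capsule inside, at top crop (570,148). The right lid still reads about 0.05 rad, so I press it down on the way to the tray.

Run:
```python
from lid import *; from tr import *
n='right';z=np.array([0,0,1]);t=cw(n,-35,0,125.5)
s=go([(np.array([.52,-.03,.24]),down(np.pi/2-.022,0),-1,25),(t+.035*z,Rl(n),-1,32),(t+.006*z,Rl(n),-1,15)]);print()
s=go([(t-.004*z,Rl(n),-1,3)],s);print()
```

```text
[[[-2,-5,-12],[0,7.5,0],-1],[[0,-5,-12],[0,7.5,0],-1],[[1,-6,-12],[0,7.4,0],-1],[[2,-5,-11],[0.1,7.5,0],-1],[[4,-5,-12],[0,7.5,0],-1]]
[[[6,-5,-10],[0,7.5,0],-1],[[7,-5,-10],[0,7.5,0],-1],[[-8,-26,11],[0,0,2.3],-1],[[-10,-25,12],[0,0,2.3],-1],[[-10,-25,11],[0,0,2.3],-1]]
[[[-12,-25,12],[0,0,2.3],-1],[[-12,-24,11],[0,0,2.3],-1],[[-13,-23,11],[0,0,2.3],-1],[[-15,-23,12],[0,0,2.3],-1],[[0,0,14],[0,0,0],-1]]
[[[0,0,15],[0,0,0],-1]]

[[[0.1,0,2.4],[0,0,0],-1],[[0,0,2.4],[0,0,0],-1],[[0.1,-0.1,2.4],[0,0,0],-1],[[0,0,2.4],[0,0,0],-1]]
```

Request:
carry_out(
  series=[
    [[-2, -5, -12], [0, 7.5, 0], -1],
    [[0, -5, -12], [0, 7.5, 0], -1],
    [[1, -6, -12], [0, 7.4, 0], -1],
    [[2, -5, -11], [0, 7.5, 0], -1],
    [[4, -5, -12], [0, 7.5, 0], -1],
  ],
)

```text
time_s: 37.05
position: [0.5423, -0.0168, 0.2129]
ee_rot: [3.141, 0.349, 3.119]
ft_force: [2.0, 0.2, -1.3]
finger_gap: -0.0002
grip_force: 0.0
```

Request:
carry_out(
  series=[
    [[6, -5, -10], [0, 7.5, 0], -1],
    [[7, -5, -10], [0, 7.5, 0], -1],
    [[-8, -26, 11], [0, 0, 2.3], -1],
    [[-10, -25, 12], [0, 0, 2.3], -1],
    [[-10, -25, 11], [0, 0, 2.3], -1],
  ],
)

```text
time_s: 37.55
position: [0.5518, -0.1048, 0.1946]
ee_rot: [3.13, 0.09, 2.998]
ft_force: [-0.0, 0.0, -0.1]
finger_gap: -0.0003
grip_force: 0.0
```

Request:
carry_out(
  series=[
    [[-12, -25, 12], [0, 0, 2.3], -1],
    [[-12, -24, 11], [0, 0, 2.3], -1],
    [[-13, -23, 11], [0, 0, 2.3], -1],
    [[-15, -23, 12], [0, 0, 2.3], -1],
    [[0, 0, 14], [0, 0, 0], -1],
  ],
)

```text
time_s: 38.05
position: [0.5894, -0.2114, 0.138]
ee_rot: [3.117, 0.089, 2.833]
ft_force: [-0.2, -0.0, -0.3]
finger_gap: 0.0001
grip_force: 0.0
```

Request:
carry_out(
  series=[
    [[0, 0, 13], [0, 0, 0], -1],
    [[0, 0, 0], [0, 0, 0], -1],
  ],
)

```text
time_s: 38.25
position: [0.5895, -0.2083, 0.1263]
ee_rot: [3.117, 0.088, 2.837]
ft_force: [-0.8, -0.6, 1.2]
finger_gap: 0.0001
grip_force: 0.2
```

Request:
carry_out(
  series=[
    [[0, 0, -10], [0, 0, 0], -1],
    [[14, 0, 0], [1.4, 5, 0], -1],
    [[0, 0, 8], [0, 0, 0], -1],
    [[0, 0, 2], [0, 0, 0], -1],
    [[0, 0, 0], [0, 0, 0], -1],
  ],
)

```text
time_s: 38.75
position: [0.5758, -0.2029, 0.1255]
ee_rot: [3.139, 0.003, 2.84]
ft_force: [0.6, 1.1, 5.3]
finger_gap: -0.0
grip_force: 2.7
```

Request:
carry_out(
  series=[
    [[0, 0, 2], [0, 0, 0], -1],
    [[0, 0, 2], [0, 0, 0], -1],
  ],
)

```text
time_s: 38.95
position: [0.5759, -0.203, 0.1249]
ee_rot: [3.139, 0.006, 2.84]
ft_force: [-7.8, 3.7, 28.3]
finger_gap: -0.0001
grip_force: 14.2
```

Request:
carry_out(
  series=[
    [[0, 0, 2], [0, 0, 0], -1],
    [[0, 0, 0], [0, 0, 0], -1],
  ],
)

```text
time_s: 39.15
position: [0.576, -0.203, 0.1249]
ee_rot: [3.139, 0.008, 2.84]
ft_force: [-7.8, 4.5, 27.7]
finger_gap: 0.0003
grip_force: 14.1
```

Run:
```python
from lid import *; from tr import *; from fit import *
b=snap('top');a=snap('scene')
d=masks_of('top','tray')[0];print(d['conf'],fit([(b,d['mask'].astype(np.float32))],TRAY,[TX,TY,TYAW],.003))
Rg=down(1.137,np.radians(35));tz=Rg.apply([0,0,1]);print(tz)
B=np.r_[tw(-83,0),.061]
s=go([(np.array([.575,-.203,.2]),Rl('right'),-.3,35),(B-.075*tz+[0,0,.03],Rg,-.3,33)]);print()
s=go([(B+.016*tz,Rg,-.3,15)],s);print(B+.016*tz)
```

```text
Traceback (most recent call last):
IndexError: list index out of range
```

Run:
```python
from lid import *; from tr import *
Rg=down(1.137,np.radians(35));tz=Rg.apply([0,0,1]);print(tz)
B=np.r_[tw(-83,0),.061]
s=go([(np.array([.575,-.203,.2]),Rl('right'),-.3,35),(B-.075*tz+[0,0,.03],Rg,-.3,33)]);print(s[0])
```

```text
[ 0.2410848   0.52044985 -0.81915204]
[[[0,0,-25],[0,0.1,0],-0.3],[[0,0,-25],[0.1,0.2,0.1],-0.3],[[1,0,-25],[0,0.1,0],-0.3],[[24,-19,6],[-4.4,-0.3,0.9],-0.3],[[24,-21,4],[-4.3,-0.3,0.9],-0.3]]
[[[23,-21,3],[-4.4,-0.2,0.9],-0.3],[[23,-21,1],[-4.4,-0.3,0.9],-0.3],[[23,-22,-1],[-4.3,-0.3,0.9],-0.3],[[22,-21,-3],[-4.4,-0.3,0.9],-0.3],[[22,-22,-4],[-4.3,-0.3,0.9],-0.3]]
[[[21,-22,-7],[-4.4,-0.2,0.9],-0.3]]
[ 0.34584499 -0.29413716  0.15297816]
```

Request:
carry_out(
  series=[
    [[0, 0, -25], [0, 0.1, 0], -0.3],
    [[0, 0, -25], [0.1, 0.2, 0.1], -0.3],
    [[1, 0, -25], [0, 0.1, 0], -0.3],
    [[24, -19, 6], [-4.4, -0.3, 0.9], -0.3],
    [[24, -21, 4], [-4.3, -0.3, 0.9], -0.3],
  ],
  squeeze=120,
)

```text
time_s: 39.8
position: [0.5172, -0.2254, 0.183]
ee_rot: [2.988, 0.006, 2.808]
ft_force: [-0.9, -1.2, -0.8]
finger_gap: 0.0301
grip_force: 0.0
```

Request:
carry_out(
  series=[
    [[23, -21, 3], [-4.4, -0.2, 0.9], -0.3],
    [[23, -21, 1], [-4.4, -0.3, 0.9], -0.3],
    [[23, -22, -1], [-4.3, -0.3, 0.9], -0.3],
    [[22, -21, -3], [-4.4, -0.3, 0.9], -0.3],
    [[22, -22, -4], [-4.3, -0.3, 0.9], -0.3],
  ],
)

```text
time_s: 40.3
position: [0.3721, -0.2826, 0.1533]
ee_rot: [2.608, 0.0, 2.723]
ft_force: [0.8, -0.6, 0.2]
finger_gap: 0.0298
grip_force: 0.0
```

Request:
carry_out(
  series=[
    [[21, -22, -7], [-4.4, -0.2, 0.9], -0.3],
    [[0, 0, 0], [0, 0, 0], -0.3],
    [[0, 0, 0], [0, 0, 0], -0.3],
  ],
)

```text
time_s: 40.6
position: [0.3439, -0.2948, 0.1475]
ee_rot: [2.532, -0.009, 2.705]
ft_force: [-0.0, -0.2, 0.1]
finger_gap: 0.0301
grip_force: 0.0
```

Run:
```python
from lid import *; from tr import *; from fit import *
p,r=cur();print(p,observe()['q'])
b=snap('top','t6.png');a=snap('scene','s6.png')
for c,s in(('top',b),('scene',a)):
    for d in masks_of(c,'tray')[:1]: print(c,d['conf'],fit([(s,d['mask'].astype(np.float32))],TRAY,[TX,TY,TYAW],.003))
Rg=down(1.137,np.radians(35));tz=Rg.apply([0,0,1])
B=np.r_[tw(-83,0),.061];print((Rg.inv()*r).as_rotvec(degrees=True), Rg.inv().apply(B+.016*tz-p))
s=go([(B+.016*tz-.04*tz,Rg,-.3,20),(B+.016*tz,Rg,-.3,15)]);print(B+.016*tz)
s=cv2.imread('pics/s6.png');t=cv2.imread('pics/t6.png')
cv2.imwrite('pics/c6.png',np.hstack([cv2.resize(s[60:180,170:290],(400,400),interpolation=2),cv2.resize(t[160:270,290:400],(400,400),interpolation=2)]))
```

```text
[ 0.34391425 -0.2948499   0.14751645] [-1.02947747  0.47062729 -0.05568763  1.42229691  0.48993831 -0.68564186]
top 0.6 (array([ 0.39847358, -0.17930789,  1.13610594]), np.float64(0.2916419506072998))
scene 0.7 (array([ 0.39471198, -0.18756253,  1.13503207]), np.float64(0.6184701323509216))
[0.10026324 0.30957003 0.41605478] [-0.00113019 -0.01323073  0.11235283]
[[[0,-4,18],[0,-0.1,0],-0.3],[[0,-4,18],[-0.1,-0.1,0],-0.3],[[0,-4,18],[0,-0.1,-0.1],-0.3],[[0,-3,19],[-0.1,-0.1,0],-0.3],[[0,0,13],[0,0,0],-0.3]]
[[[0,0,13],[0,0,0],-0.3],[[0,0,14],[0,0,0],-0.3]]
[ 0.36747092 -0.24668506  0.04789357]
```

View pics/c6.png

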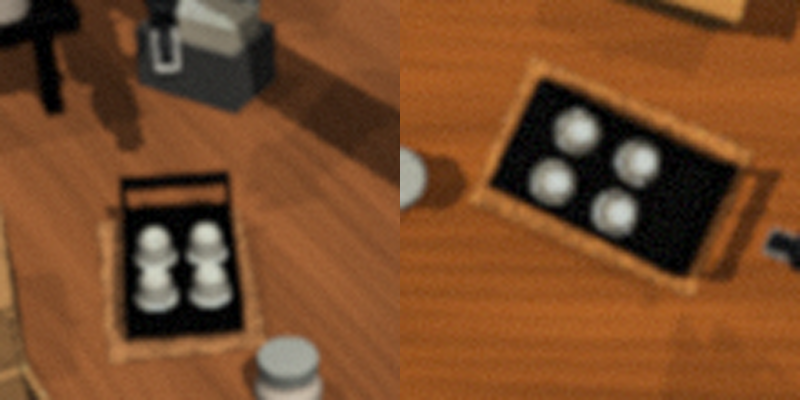

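Request:
carry_out(
  series=[
    [[0, -4, 18], [0, -0.1, 0], -0.3],
    [[0, -4, 18], [0, -0.1, 0], -0.3],
    [[0, -4, 18], [0, -0.1, 0], -0.3],
    [[0, -2, 19], [0, 0, 0], -0.3],
    [[0, 0, 13], [0, 0, 0], -0.3],
  ],
)

```text
time_s: 41.3
position: [0.361, -0.2584, 0.0695]
ee_rot: [2.533, -0.003, 2.708]
ft_force: [-0.0, -0.2, -0.5]
finger_gap: 0.03
grip_force: 0.0
```

Request:
carry_out(
  series=[
    [[0, 0, 10], [0, 0, 0], -0.3],
    [[0, 0, 0], [0, 0, 0], -0.3],
    [[0, 0, 0], [0, 0, 0], -0.3],
  ],
)

```text
time_s: 41.6
position: [0.3631, -0.2547, 0.0623]
ee_rot: [2.534, -0.003, 2.706]
ft_force: [0.6, 0.1, -0.7]
finger_gap: 0.03
grip_force: 0.0
```

Run:
```python
from lid import *; from tr import *
p,r=cur();Rg=down(1.137,np.radians(35));tz=Rg.apply([0,0,1]);B=np.r_[tw(-83,0),.061]
print(p,Rg.inv().apply(B+.016*tz-p)*1e3,observe()['ft_force'],(Rg.inv()*r).as_rotvec(degrees=True))
```

```text
[ 0.36310925 -0.25466909  0.06230285] [-0.60184857 -0.82871808 17.01020883] [ 0.55682578  0.09185733 -0.65272144] [0.16306066 0.09357373 0.16633301]
```

Request:
carry_out(
  series=[
    [[0, -1, 8], [0, 0, 0], -0.3],
    [[0, 0, 8], [0, 0, 0], -0.3],
    [[0, 0, 0], [0, 0, 0], -0.3],
  ],
)

```text
time_s: 41.9
position: [0.3656, -0.2463, 0.0474]
ee_rot: [2.532, -0.006, 2.705]
ft_force: [-0.2, 0.4, 0.3]
finger_gap: 0.0301
grip_force: 0.0
```

Request:
carry_out(
  series=[
    [[0, 0, 0], [0, 0, 0], -1],
    [[0, 0, 0], [0, 0, 0], -1],
    [[0, 0, 0], [0, 0, 0], -1],
    [[0, 0, 0], [0, 0, 0], -1],
    [[0, 0, 0], [0, 0, 0], -1],
  ],
)

```text
time_s: 42.4
position: [0.3661, -0.2469, 0.0487]
ee_rot: [2.532, -0.004, 2.705]
ft_force: [-1.0, 1.6, 6.2]
finger_gap: 0.0103
grip_force: 117.6
```

Run:
```python
from lid import *; from tr import *
p,r=cur();Rg=down(1.137,np.radians(35));tz=Rg.apply([0,0,1]);B=np.r_[tw(-83,0),.061];o=observe()
print(p,Rg.inv().apply(B+.016*tz-p)*1e3,o['ft_force'],o['moment'],(Rg.inv()*r).as_rotvec(degrees=True),o['finger_gap'],o['grip_force'])
# lift 10mm straight
print(Rg.inv().apply([0,0,.01])*1e3)
```

```text
[ 0.36610116 -0.24685047  0.04871116] [-1.17335863  0.12560898  1.08604376] [-1.00626711  1.6256609   6.17267246] [0.57183585 0.06821788 0.19128173] [0.06029509 0.07636463 0.28319032] 0.010293401512070251 117.63585090637207
[ 1.38777878e-16  5.73576436e+00 -8.19152044e+00]
```

Request:
carry_out(
  series=[
    [[0, 3, -4], [0, 0, 0], -1],
    [[0, 6, -8], [0, 0, 0], -1],
    [[0, 6, -8], [0, 0, 0], -1],
    [[0, 3, -4], [0, 0, 0], -1],
    [[0, 0, 0], [0, 0, 0], -1],
  ],
)

```text
time_s: 42.9
position: [0.367, -0.2471, 0.079]
ee_rot: [2.535, -0.002, 2.705]
ft_force: [-0.7, -0.1, -4.4]
finger_gap: 0.0103
grip_force: 117.6
```

Run:
```python
from lid import *; from tr import *
o=observe();print(o['position'],o['ft_force'],o['moment'],o['finger_gap'],o['grip_force'])
b=snap('top','t7.png');a=snap('scene','s7.png')
s=cv2.imread('pics/s7.png');t=cv2.imread('pics/t7.png')
cv2.imwrite('pics/c7.png',np.hstack([cv2.resize(s[60:180,170:290],(400,400),interpolation=2),cv2.resize(t[160:270,290:400],(400,400),interpolation=2)]))
```

```text
[ 0.36696744 -0.24710127  0.07900683] [-0.70270729 -0.0635565  -4.36421883] [-1.12699041  0.48123118 -0.06510916] 0.010322406395538575 117.5552487373352
```

View pics/c7.png

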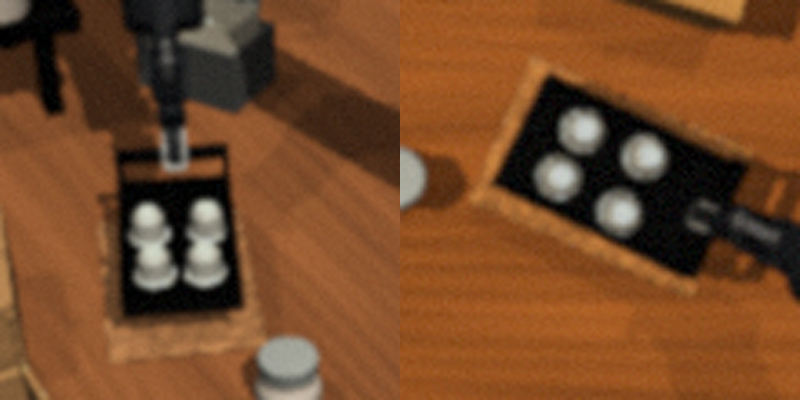

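```bash
cat > trayfit.py <<'E'
from fit import *; from plan import *; from tr import *
BL=np.array([-.083,0,.058])
def tsil(s,B,yaw,pitch,k=3):
    M=R.from_euler('z',yaw)*R.from_euler('y',pitch);im=np.zeros((384*k,512*k),np.uint8)
    for p in TRAY[:3]:
        h=cv2.convexHull(((proj(s,M.apply(p-BL)+B)+.5)*k-.5).astype(np.float32));cv2.fillConvexPoly(im,np.round(h*16).astype(int),1,shift=4)
    return cv2.resize(im.astype(np.float32),(512,384),interpolation=cv2.INTER_AREA)
def tfit(views,B,yaw,pitch):
    """views (s,mask). free: yaw, pitch, small shift of bar x,y ; returns"""
    def cost(v): 
        return sum(np.abs(tsil(s,B+np.r_[v[2:4],0],v[0],v[1])-m).sum()/m.sum() for s,m in views)
    x0=np.array([yaw,pitch,0,0]);sx=np.vstack([x0]+[x0+d for d in np.diag([.1,.1,.006,.006])])
    r=minimize(cost,x0,method='Nelder-Mead',options=dict(initial_simplex=sx,xatol=3e-4,fatol=1e-4));return r.x,r.fun
def bar(): 
    p,r=cur();return p-.016*r.apply([0,0,1]),r
def dark(s,B,yaw,pitch):
    roi=cv2.dilate((tsil(s,B,yaw,pitch)>0).astype(np.uint8),np.ones((13,13)))
    m=((s['frame'].astype(int).sum(2)<95)&(roi>0)).astype(np.uint8)
    grey=((cv2.cvtColor(s['frame'],cv2.COLOR_RGB2HSV)[...,1]<80)&(s['frame'].astype(int).sum(2)>150)&(roi>0)).astype(np.uint8)
    # fill capsules
    cs,_=cv2.findContours(cv2.morphologyEx(m,cv2.MORPH_OPEN,np.ones((3,3))),cv2.RETR_EXTERNAL,cv2.CHAIN_APPROX_NONE)
    o=np.zeros_like(m);cv2.drawContours(o,[max(cs,key=cv2.contourArea)],-1,1,-1);return o.astype(np.float32)
def net(c,s,pp):
    d=masks_of(c,'tray');d=[x for x in d if np.linalg.norm(np.array(x['pixel'])-pp)<40]
    return [(s,d[0]['mask'].astype(np.float32))] if d else []
E
python3 - <<'E'
from trayfit import *
np.set_printoptions(precision=4,suppress=True)
b=snap('top');a=snap('scene');B,r=bar()
M=R.from_euler('z',TYAW);c=M.apply(-BL)+B;print(B,c)
for cc,s in(('top',b),('scene',a)):
    dk=[(s,dark(s,B,TYAW,0))];print(cc,'dark',dk[0][1].sum(),tsil(s,B,TYAW,0).sum(),tfit(dk,B,TYAW,0))
    v=net(cc,s,proj(s,[c])[0])
    if v: print(cc,'net',v[0][1].sum(),tfit(v,B,TYAW,0))
E
```

```text
[ 0.3625 -0.2545  0.091 ] [ 0.3974 -0.1792  0.033 ]
top dark 1288.0 2135.4443 (array([ 1.1212,  0.0961,  0.001 , -0.0029]), np.float64(0.7320566177368164))
top net 1558.0 (array([ 1.1464,  0.0903,  0.003 , -0.0008]), np.float64(0.3900299370288849))
scene dark 349.0 1502.5557 (array([ 1.0938, -0.6697,  0.0473,  0.1288]), np.float64(0.6666666269302368))
scene net 1180.0 (array([ 1.1207,  0.04  , -0.006 , -0.0126]), np.float64(0.5128059983253479))
```

Run:
```python
from trayfit import *
np.set_printoptions(precision=4,suppress=True)
b=snap('top');a=snap('scene');B,r=bar()
M=R.from_euler('z',TYAW);H=M.apply([.148,0,-.046])+B
print(H,proj(a,[H]),proj(b,[H]))
pa=[d['pixel'] for d in tip_of('scene','tray_hook')[:1]];pb=[d['pixel'] for d in tip_of('top','tray_hook')[:1]];print(pa,pb)
if pa and pb: print(tri(a,pa[0],b,pb[0]))
# hull fits
def hull(m): 
    ys,xs=np.where(m>0);o=np.zeros(m.shape,np.uint8);cv2.fillConvexPoly(o,cv2.convexHull(np.c_[xs,ys].astype(np.int32)),1);return o.astype(np.float32)
import trayfit
T0=trayfit.tsil
for cc,s in(('top',b),('scene',a)):
    v=net(cc,s,proj(s,[M.apply(-BL)+B])[0])
    if v:
        h=hull(cv2.morphologyEx(v[0][1],cv2.MORPH_OPEN,np.ones((5,5))))
        for pt in (-.1,-.05,0,.05,.1): 
            print(cc,pt,np.abs(hull(T0(s,B,TYAW,pt)>.5)-h).sum()/h.sum())
```

```text
[ 0.4248 -0.1202  0.045 ] [[225.2671 147.3067]] [[328.8629 199.485 ]]
[[227.7, 150.9]] [[327.8, 198.8]]
(array([ 0.4239, -0.1163,  0.0342]), np.float64(0.00780056392315622))
top -0.1 0.10152284
top -0.05 0.08537148
top 0 0.06875865
top 0.05 0.064605445
top 0.1 0.058606368
scene -0.1 0.15813686
scene -0.05 0.117308795
scene 0 0.15181139
scene 0.05 0.1748131
scene 0.1 0.20701553
```

Run:
```python
from trayfit import *
np.set_printoptions(precision=2,suppress=True)
b=snap('top');a=snap('scene','s8.png');B,r=bar()
cv2.imwrite('pics/t8.png',b['frame'][:,:,::-1]);U=4
up=lambda im:cv2.resize(im,None,fx=U,fy=U,interpolation=cv2.INTER_CUBIC)
B0=np.r_[tw(-83,0),.061]
for cc,s,f0,f1 in(('scene',a,'s6','s8'),('top',b,'t6','t8')):
    i0=up(cv2.imread(f'pics/{f0}.png'));i1=up(cv2.imread(f'pics/{f1}.png'))
    for q in((38,24),(38,-24),(-22,24),(-22,-24)):
        l=np.array([*q,31])/1e3-BL;M=R.from_euler('z',TYAW)
        p0=proj(s,[M.apply(l)+B0])[0]
        pr=[proj(s,[(M*R.from_euler('y',x)).apply(l)+B0+[0,0,.03]])[0]-p0 for x in(0,.05)]
        c=np.round(p0*U).astype(int);h=26
        T=i0[c[1]-h:c[1]+h,c[0]-h:c[0]+h];w=h+48;S=i1[c[1]-w:c[1]+w,c[0]-w:c[0]+w]
        m=cv2.matchTemplate(S,T,cv2.TM_CCOEFF_NORMED);_,v,_,k=cv2.minMaxLoc(m)
        print(cc,q,'pred0',pr[0],'pred.05',pr[1],'meas',(np.array(k)-48)/U,round(v,2))
```

```text
scene (38, 24) pred0 [-0.5  -8.09] pred.05 [-0.43 -6.75] meas [-1.75 -5.  ] 0.89
scene (38, -24) pred0 [-0.82 -8.1 ] pred.05 [-0.67 -6.76] meas [ 0.   -5.75] 0.89
scene (-22, 24) pred0 [-0.5  -8.01] pred.05 [-0.48 -7.47] meas [ 0.75 -5.75] 0.99
scene (-22, -24) pred0 [-0.8  -8.02] pred.05 [-0.73 -7.48] meas [-2.75 -5.25] 0.99
top (38, 24) pred0 [ 1.46 -0.14] pred.05 [1.61 0.1 ] meas [ 0.5 -2. ] 0.96
top (38, -24) pred0 [ 1.6  -0.44] pred.05 [ 1.72 -0.14] meas [0.25 0.  ] 0.98
top (-22, 24) pred0 [1.85 0.04] pred.05 [2.08 0.24] meas [-1.25 -0.25] 0.98
top (-22, -24) pred0 [ 1.99 -0.26] pred.05 [ 2.21 -0.03] meas [ 0.   -3.25] 0.98
```

```bash
cat > pour.py <<'E'
from lid import *
SL=np.radians(35)
def pose(n,hx,hy,hz,pitch,yaw=None,d=.016):
    """TCP pose with the tray hook at caddy-local (hx,hy,hz mm), tray pitched nose-down by pitch"""
    t=CAD[n][2] if yaw is None else yaw
    M=R.from_euler('z',t)*R.from_euler('y',pitch)
    B=cw(n,hx,hy,hz)+M.apply([-.148,0,.046])
    Rt=R.from_euler('z',t)*R.from_euler('y',pitch)*R.from_euler('z',-t)*down(t,SL)
    return B+d*Rt.apply([0,0,1]),Rt
E
python3 - <<'E'
from pour import *
p,r=cur();print(p,r.as_euler('xyz'))
R0=down(1.137,SL);t,Rt=pose('mid',-66,0,100,0);print(t)
s=go([(p+[0,0,.11],r,-1,11)],(p,r));print()
s=go([(np.r_[t[:2],p[2]+.11],Rt,-1,10)],s);print()
s=go([(t,Rt,-1,10)],s)
E
```

```text
[ 0.36650665 -0.24630846  0.07805303] [ 2.53302253 -0.00407021  2.70499028]
[0.44622679 0.00750574 0.13289357]
[[[0,6,-9],[0,0,0],-1],[[0,7,-9],[0,0,0],-1],[[0,6,-9],[0,0,0],-1],[[0,6,-9],[0,0,0],-1],[[0,6,-9],[0,0,0],-1]]
[[[0,7,-9],[0,0,0],-1],[[0,6,-9],[0,0,0],-1],[[0,6,-9],[0,0,0],-1],[[0,7,-9],[0,0,0],-1],[[0,6,-9],[0,0,0],-1]]

[[[1,8,6],[0,-1.4,2],-1],[[2,8,5],[0,-1.4,2],-1],[[2,8,6],[0,-1.4,2],-1],[[3,8,5],[0,-1.4,2],-1],[[3,7,5],[0,-1.5,2],-1]]
[[[3,8,6],[-0.1,-1.4,2],-1],[[4,7,5],[0,-1.4,2.1],-1],[[4,8,5],[0,-1.4,2],-1],[[4,7,5],[0,-1.4,2],-1],[[5,7,5],[0,-1.4,2],-1]]
[[[6,7,5],[0,-1.4,2],-1],[[5,6,4],[0,-1.4,2],-1],[[6,7,5],[0,-1.4,2],-1],[[6,6,4],[0,-1.5,2],-1],[[7,6,4],[0,-1.4,2],-1]]
[[[7,6,4],[-0.1,-1.4,2],-1],[[7,5,4],[0,-1.4,2],-1],[[8,6,4],[0,-1.4,2],-1],[[7,5,3],[0,-1.4,2],-1],[[8,4,4],[0,-1.4,2],-1]]
[[[9,5,3],[0,-1.4,2],-1],[[8,4,3],[0,-1.4,2.1],-1],[[9,4,2],[0,-1.5,2],-1],[[8,3,3],[0,-1.4,2],-1],[[10,3,2],[0,-1.4,2],-1]]
[[[9,3,2],[0,-1.4,2],-1],[[9,3,2],[-0.1,-1.4,2],-1]]

[[[0,-5,8],[0,0,0],-1],[[0,-6,7],[0,0,0],-1],[[0,-5,8],[0,0,0],-1],[[0,-5,7],[0,0,0],-1],[[0,-6,8],[0,0,0],-1]]
[[[0,-5,7],[0,0,0],-1]]
```

Request:
carry_out(
  series=[
    [[0, 3, -5], [0, 0, 0], -1],
    [[0, 7, -9], [0, 0, 0], -1],
    [[0, 6, -9], [0, 0, 0], -1],
    [[0, 6, -9], [0, 0, 0], -1],
    [[0, 6, -9], [0, 0, 0], -1],
  ],
)

```text
time_s: 44.1
position: [0.3667, -0.247, 0.1291]
ee_rot: [2.534, -0.003, 2.705]
ft_force: [0.2, 0.3, -3.7]
finger_gap: 0.01
grip_force: 117.5
```

Request:
carry_out(
  series=[
    [[0, 7, -9], [0, 0, 0], -1],
    [[0, 6, -9], [0, 0, 0], -1],
    [[0, 6, -9], [0, 0, 0], -1],
    [[0, 7, -9], [0, 0, 0], -1],
    [[0, 6, -9], [0, 0, 0], -1],
  ],
)

```text
time_s: 44.6
position: [0.3669, -0.2463, 0.184]
ee_rot: [2.533, -0.004, 2.705]
ft_force: [-1.0, 0.4, -4.4]
finger_gap: 0.0096
grip_force: 117.7
```

Request:
carry_out(
  series=[
    [[0, 3, -4], [0, 0, 0], -1],
    [[0, 0, 0], [0, 0, 0], -1],
    [[1, 8, 6], [0, -1.4, 2], -1],
    [[2, 8, 5], [0, -1.4, 2], -1],
    [[2, 8, 6], [0, -1.4, 2], -1],
  ],
)

```text
time_s: 45.1
position: [0.3759, -0.2174, 0.1871]
ee_rot: [2.533, -0.005, 2.575]
ft_force: [-0.7, 0.7, -3.6]
finger_gap: 0.0101
grip_force: 117.6
```

Request:
carry_out(
  series=[
    [[3, 8, 5], [0, -1.4, 2], -1],
    [[3, 7, 5], [0, -1.5, 2], -1],
    [[3, 8, 6], [-0.1, -1.4, 2], -1],
    [[4, 7, 5], [0, -1.4, 2.1], -1],
    [[4, 8, 5], [0, -1.4, 2], -1],
  ],
)

```text
time_s: 45.6
position: [0.3898, -0.17, 0.1873]
ee_rot: [2.533, -0.006, 2.36]
ft_force: [-0.1, 0.6, -3.7]
finger_gap: 0.0099
grip_force: 117.7
```

Request:
carry_out(
  series=[
    [[4, 7, 5], [0, -1.4, 2], -1],
    [[5, 7, 5], [0, -1.4, 2], -1],
    [[6, 7, 5], [0, -1.4, 2], -1],
    [[5, 6, 4], [0, -1.4, 2], -1],
    [[6, 7, 5], [0, -1.4, 2], -1],
  ],
)

```text
time_s: 46.1
position: [0.4043, -0.123, 0.1869]
ee_rot: [2.534, -0.006, 2.146]
ft_force: [0.5, 0.6, -3.9]
finger_gap: 0.0101
grip_force: 117.7
```

Request:
carry_out(
  series=[
    [[6, 6, 4], [0, -1.5, 2], -1],
    [[7, 6, 4], [0, -1.4, 2], -1],
    [[7, 6, 4], [-0.1, -1.4, 2], -1],
    [[7, 5, 4], [0, -1.4, 2], -1],
    [[8, 6, 4], [0, -1.4, 2], -1],
  ],
)

```text
time_s: 46.6
position: [0.4183, -0.0754, 0.1866]
ee_rot: [2.534, -0.004, 1.932]
ft_force: [-0.7, -0.3, -3.6]
finger_gap: 0.01
grip_force: 117.7
```

Request:
carry_out(
  series=[
    [[7, 5, 3], [0, -1.4, 2], -1],
    [[8, 4, 4], [0, -1.4, 2], -1],
    [[9, 5, 3], [0, -1.4, 2], -1],
    [[8, 4, 3], [0, -1.4, 2.1], -1],
    [[9, 4, 2], [0, -1.5, 2], -1],
  ],
)

```text
time_s: 47.1
position: [0.4323, -0.0286, 0.1864]
ee_rot: [2.536, -0.003, 1.718]
ft_force: [-0.7, 0.1, -4.3]
finger_gap: 0.0101
grip_force: 117.8
```

Request:
carry_out(
  series=[
    [[8, 3, 3], [0, -1.4, 2], -1],
    [[10, 3, 2], [0, -1.4, 2], -1],
    [[9, 3, 2], [0, -1.4, 2], -1],
    [[5, 2, 1], [-0.1, -1.4, 2], -1],
    [[0, 0, 0], [0, 0, 0], -1],
  ],
)

```text
time_s: 47.6
position: [0.4432, 0.0051, 0.1863]
ee_rot: [2.535, -0.001, 1.553]
ft_force: [-0.2, -0.6, -3.3]
finger_gap: 0.0103
grip_force: 117.8
```

Run:
```python
from pour import *; from trayfit import tsil,TRAY,proj,fit
import cv2
p,r=cur();t,Rt=pose('mid',-66,0,100,0);o=observe();print(p,t,(Rt.inv()*r).as_rotvec(degrees=True),o['q'],o['ft_force'],o['finger_gap'])
go([(t,Rt,-1,10)])
b=snap('top','t9.png');a=snap('scene','s9.png')
# overlay of level wireframe using current pose
tz=r.apply([0,0,1]);B=p-.016*tz;M=Rt;yaw=CAD['mid'][2]+ (Rt.inv()*r).as_rotvec()[2]*0
Mz=R.from_euler('z',yaw);im=[]
for s,f,(x0,x1,y0,y1) in((a,'s9',(130,290,60,220)),(b,'t9',(230,350,100,220))):
    I=cv2.imread(f'pics/{f}.png');k=4 if f=='t9' else 3
    k=400/(x1-x0);C=cv2.resize(I[y0:y1,x0:x1],(400,400),interpolation=2)
    for ys in(-52.5,52.5):
        P=np.array([[-90,ys,12],[90,ys,12],[90,ys,42],[-90,ys,42]])/1e3-[-.083,0,.058]
        q=(proj(s,Mz.apply(P)+B)+.5-[x0,y0])*k;cv2.polylines(C,[q.astype(int)],True,(0,255,0),1)
    im.append(C)
cv2.imwrite('pics/c9.png',np.hstack(im))
```

```text
[0.44321996 0.00513758 0.18630196] [0.44622679 0.00750574 0.13289357] [ 0.24297169  0.17864523 -0.14152864] [ 0.02959445 -0.25534129 -0.80912653  0.41088192 -0.026295    1.61071705] [-0.15536641 -0.60956471 -3.34587922] 0.010251665488381034
[[[0,-5,8],[0,0,0],-1],[[1,-4,7],[-0.1,-0.1,0],-1],[[0,-5,8],[0,0,0.1],-1],[[1,-5,7],[-0.1,0,0],-1],[[0,-4,8],[0,0,0],-1]]
[[[0,-5,8],[0,-0.1,0],-1]]
```

View pics/c9.png

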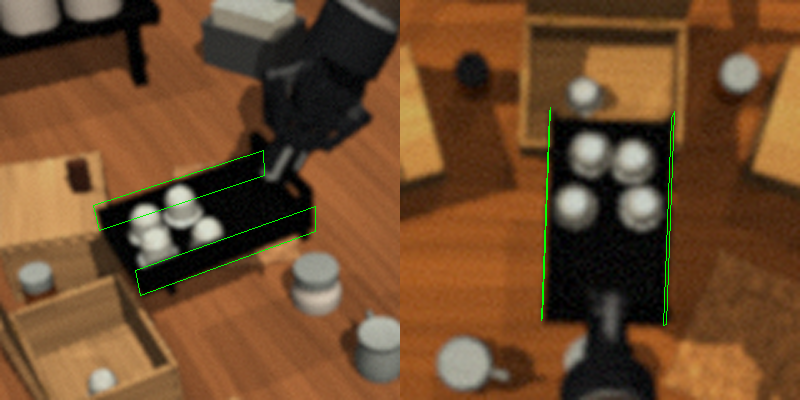

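Run:
```python
from pour import *; from trayfit import *
b=snap('top');a=snap('scene');p,r=cur();B=p-.016*r.apply([0,0,1]);yaw=CAD['mid'][2]
def hull(m): 
    ys,xs=np.where(m>0);o=np.zeros(m.shape,np.uint8);cv2.fillConvexPoly(o,cv2.convexHull(np.c_[xs,ys].astype(np.int32)),1);return o.astype(np.float32)
for cc,s in(('top',b),('scene',a)):
    v=net(cc,s,proj(s,[R.from_euler('z',yaw).apply(-BL)+B])[0])
    if v:
        raw=v[0][1];h=hull(cv2.morphologyEx(raw,cv2.MORPH_OPEN,np.ones((5,5))));print(cc,raw.sum(),h.sum())
        print([(round(x,2),round(float(np.abs(hull(tsil(s,B,yaw,x)>.5)-h).sum()/h.sum()),3)) for x in np.arange(-.08,.3,.04)])
for cc,s in(('top',b),('scene',a)):
    print(cc,[(d['pixel'],round(d['conf'],2)) for d in tip_of(cc,'tray_hook')[:1]],[(round(x,2),proj(s,[(R.from_euler('z',yaw)*R.from_euler('y',x)).apply([.148,0,-.046])+B])[0].round(1).tolist()) for x in(0,.1,.2)])
C=np.hstack([cv2.resize(cv2.imread('pics/s9.png')[110:200,160:265],(790,560),interpolation=cv2.INTER_CUBIC)]);cv2.imwrite('pics/c10.png',C)
```

```text
top 1636.0 2353.0
[(np.float64(-0.08), 0.15), (np.float64(-0.04), 0.132), (np.float64(0.0), 0.1), (np.float64(0.04), 0.092), (np.float64(0.08), 0.091), (np.float64(0.12), 0.101), (np.float64(0.16), 0.098), (np.float64(0.2), 0.111), (np.float64(0.24), 0.137), (np.float64(0.28), 0.19)]
scene 2174.0 3282.0
[(np.float64(-0.08), 0.166), (np.float64(-0.04), 0.146), (np.float64(0.0), 0.15), (np.float64(0.04), 0.17), (np.float64(0.08), 0.213), (np.float64(0.12), 0.257), (np.float64(0.16), 0.297), (np.float64(0.2), 0.344), (np.float64(0.24), 0.388), (np.float64(0.28), 0.435)]
top [([293.1, 143.0], 0.6)] [(0, [293.0, 142.5]), (0.1, [292.6, 145.1]), (0.2, [292.3, 148.1])]
scene [([189.3, 163.1], 0.62)] [(0, [186.4, 160.0]), (0.1, [189.4, 163.9]), (0.2, [192.7, 167.4])]
```

View pics/c10.png

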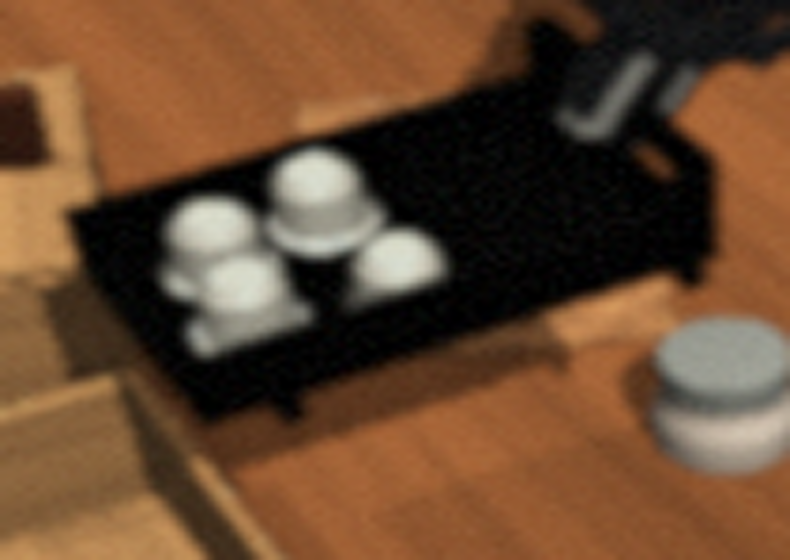

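Run:
```python
from pour import *; from trayfit import *
from scipy.optimize import least_squares
np.set_printoptions(precision=3,suppress=True)
a=snap('scene');p,r=cur();B=p-.016*r.apply([0,0,1]);yaw=CAD['mid'][2];print(r.as_euler('xyz'))
L=np.array([[90,52.5,12],[61,52.5,0],[90,-52.5,42],[-90,52.5,42]])/1e3-BL
px=np.array([[205,420],[290,415],[72,213],[712,165]])*[105/790,90/560]+[160,110]-.5
def res(v): return (proj(a,(R.from_euler('z',yaw+v[1])*R.from_euler('y',v[0])).apply(L)+B)-px)
for x in(0,.05,.1): print(x,res([x,0]).tolist())
f=least_squares(lambda v:res(v).ravel(),[0,0]);print(f.x,f.fun)
```

```text
[ 2.53  -0.     1.548]
0 [[-2.2027871433984387, -0.30777268762221865], [-0.8807747016582539, -0.021949466573602194], [-3.237989395944453, -2.7616861588181507], [0.2513268455471973, 5.137708021033774]]
0.05 [[-0.6170751294401384, 2.090396305947536], [0.7180922563802596, 1.7810196272114354], [-2.1809076857026355, 0.013793720850685531], [0.5422080967550471, 4.908590014293935]]
0.1 [[1.1088404675264485, 4.339996677273689], [2.4258529975201384, 3.454642491987471], [-0.9724603418376887, 2.6715014257923997], [0.8257948125554151, 4.668754934857958]]
[0.033 0.006] [-0.853  1.534  0.451  1.369 -2.522 -0.619  0.553  4.934]
```

Run:
```python
from pour import *; from trayfit import *
np.set_printoptions(precision=1,suppress=True)
a=snap('scene','s11.png');b=snap('top','t11.png');p,r=cur();B=p-.016*r.apply([0,0,1]);M=R.from_euler('z',CAD['mid'][2])*R.from_euler('y',.02)
print(p,observe()['ft_force'])
# capsule tops (local z=45) by top view grey blobs in this and earlier picture
for f in('t9','t11'):
    I=cv2.imread(f'pics/{f}.png');hsv=cv2.cvtColor(I,cv2.COLOR_BGR2HSV);roi=np.zeros(I.shape[:2],np.uint8);roi[135:200,272:315]=1
    m=((hsv[...,1]<95)&(hsv[...,2]>110)&(roi>0)).astype(np.uint8)
    n,l,st,ce=cv2.connectedComponentsWithStats(cv2.erode(m,np.ones((2,2))))
    for i in range(1,n):
        if st[i,4]>15:
            o,d=ray(b,ce[i]);lo=M.inv().apply(o-B)+BL;ld=M.inv().apply(d);k=(.031-lo[2])/ld[2];print(f,ce[i],st[i,4],(lo+k*ld)*1e3)
d=np.abs(cv2.imread('pics/s9.png').astype(int)-cv2.imread('pics/s11.png'))[110:200,160:265].sum(2);print(d.mean(),(d>80).sum())
```

```text
[0.4 0.  0.2] [-0.2 -0.3 -3.3]
t9 [286.6 145.3] 62 [53.  18.8 31. ]
t9 [299.4 147.7] 66 [ 47.5 -17.8  31. ]
t9 [282.1 160.9] 57 [ 7.7 29.9 31. ]
t9 [301.9 161.5] 71 [  8.2 -26.2  31. ]
t11 [287.8 144.2] 68 [56.4 15.6 31. ]
t11 [300.4 147.1] 68 [ 49.4 -20.5  31. ]
t11 [283.1 159.5] 55 [11.9 27.3 31. ]
t11 [302.5 160.4] 78 [ 11.4 -27.7  31. ]
24.962433862433862 832
```

Request:
carry_out(
  series=[
    [[0, 0, 0], [-2, 0, 0], -1],
    [[0, 0, 0], [-2, 0, 0], -1],
    [[0, 0, 0], [0, 0, 0], -1],
  ],
)

```text
time_s: 48.45
position: [0.4437, 0.0033, 0.1871]
ee_rot: [2.462, -0.0, 1.549]
ft_force: [-0.1, -0.5, -4.1]
finger_gap: 0.0102
grip_force: 117.7
```

```bash
cat > capt.py <<'E'
from pour import *; from trayfit import *
np.set_printoptions(precision=3,suppress=True)
def caploc(b,B,M,box):
    hsv=cv2.cvtColor(b['frame'],cv2.COLOR_RGB2HSV);roi=np.zeros(hsv.shape[:2],np.uint8);x0,x1,y0,y1=box;roi[y0:y1,x0:x1]=1
    m=((hsv[...,1]<95)&(hsv[...,2]>110)&(roi>0)).astype(np.uint8)
    n,l,st,ce=cv2.connectedComponentsWithStats(cv2.erode(m,np.ones((2,2))));out=[]
    for i in range(1,n):
        if st[i,4]>15:
            o,d=ray(b,ce[i]);lo=M.inv().apply(o-B)+BL;ld=M.inv().apply(d);k=(.031-lo[2])/ld[2];out.append(((lo+k*ld)[:2]*1e3).round(1).tolist())
    return out
E
python3 - <<'E'
from capt import *
for i in range(3):
    b=snap('top');p,r=cur();B=p-.016*r.apply([0,0,1]);M=R.from_euler('z',CAD['mid'][2])*R.from_euler('y',-.04);print(p,r.as_euler('xyz'),caploc(b,B,M,(272,315,135,200)))
    for _ in range(3): snapshot('top')
cv2.imwrite('pics/t12.png',b['frame'][:,:,::-1])
a=snap('scene','s12.png');t,Rt=pose('mid',-66,0,100,0)
def quad(s,B,M):
    L=np.array([[90,52.5,12],[61,52.5,0],[90,-52.5,42]])/1e3-BL;return proj(s,M.apply(L)+B)
for x in(-.08,-.04,0,.04): print(x,quad(a,B,R.from_euler('z',CAD['mid'][2])*R.from_euler('y',x)).tolist())
E
```

```text
[0.444 0.003 0.188] [2.462 0.    1.549] [[58.6, 14.5], [51.5, -21.6], [13.8, 26.2], [14.3, -27.6]]
[0.446 0.003 0.189] [ 2.459 -0.     1.549] [[59.8, 15.4], [52.8, -21.4], [17.1, 25.6], [16.4, -26.4]]
[0.445 0.003 0.189] [ 2.46  -0.     1.549] [[59.7, 16.1], [36.0, -23.6], [17.5, 25.2]]
-0.08 [[182.65353829783646, 172.73064436444375], [195.17209075665846, 173.19822602062354], [164.79334859655006, 136.47538705747334]]
-0.04 [[183.71436088744983, 174.8441230497933], [196.2889889905273, 174.81161829099776], [165.41932821787356, 138.84406634436107]]
0 [[184.87407188566456, 176.86607544059785], [197.4831036346408, 176.34455004317178], [166.14955015603437, 141.14400641567622]]
0.04 [[186.1286296350197, 178.79476547081836], [198.75110881354416, 177.79588105864568], [166.98080918658837, 143.37209471666895]]
```

```bash
cat > pit.py <<'E'
from capt import *
from scipy.optimize import least_squares
def tpitch(f,a,B,yaw,x0=0):
    I=cv2.GaussianBlur(cv2.imread(f'pics/{f}.png'),(0,0),.6).astype(int).sum(2)
    S=(cv2.dilate((tsil(a,B,yaw,x0)>.3).astype(np.uint8),np.ones((17,17)))>0)
    m=((I<110)&S).astype(np.uint8);n,l,st,_=cv2.connectedComponentsWithStats(m);m=(l==1+np.argmax(st[1:,4]))
    def pts(x):
        M=R.from_euler('z',yaw)*R.from_euler('y',x);t=np.linspace(-60,85,40)
        # lower near edge between feet & front edge & far top edge
        e1=np.c_[t*0+90,np.linspace(-45,45,40),t*0+12];e2=np.c_[np.linspace(-40,85,40),t*0-52.5,t*0+42]
        return [proj(a,M.apply(e/1e3-BL)+B) for e in(e1,e2)]
    # signed offset of the dark boundary from each predicted edge, in rows
    out=[]
    for x in np.arange(-.12,.13,.02):
        o=[]
        for e,sg in zip(pts(x),(1,-1)):
            dd=[]
            for u,v in e:
                c=m[:,int(round(u))];k=np.where(c)[0]
                if len(k): dd.append((k.max()+.5 if sg>0 else k.min()-.5)-v)
            o.append(round(float(np.median(dd)),1))
        out.append((round(x,2),o))
    return out
E
python3 - <<'E'
from pit import *
a=snap('scene','s13.png');b=snap('top');p,r=cur();B=p-.016*r.apply([0,0,1]);yaw=CAD['mid'][2]
print(caploc(b,B,R.from_euler('z',yaw)*R.from_euler('y',-.04),(272,315,135,200)))
print('now',tpitch('s13',a,B,yaw));print('s9',tpitch('s9',a,np.array([.436,.0052,.1994]),yaw), B)
E
```

```text
[[60.5, 16.4], [55.0, -20.0], [19.6, -26.0], [21.2, 24.2]]
now [(np.float64(-0.12), [2.2, 3.3]), (np.float64(-0.1), [1.8, 2.5]), (np.float64(-0.08), [1.4, 1.9]), (np.float64(-0.06), [1.1, 1.1]), (np.float64(-0.04), [1.0, 0.3]), (np.float64(-0.02), [0.7, -0.5]), (np.float64(0.0), [0.8, -1.1]), (np.float64(0.02), [0.8, -1.9]), (np.float64(0.04), [0.8, -2.7]), (np.float64(0.06), [0.9, -3.4]), (np.float64(0.08), [0.9, -4.2]), (np.float64(0.1), [1.1, -4.8]), (np.float64(0.12), [1.1, -5.6])]
s9 [(np.float64(-0.12), [0.7, 6.8]), (np.float64(-0.1), [0.4, 6.0]), (np.float64(-0.08), [0.1, 5.0]), (np.float64(-0.06), [-0.2, 4.2]), (np.float64(-0.04), [-0.4, 3.4]), (np.float64(-0.02), [-0.6, 2.5]), (np.float64(0.0), [-0.5, 1.7]), (np.float64(0.02), [-0.6, 0.9]), (np.float64(0.04), [-0.6, 0.1]), (np.float64(0.06), [-0.5, -0.6]), (np.float64(0.08), [-0.3, -1.3]), (np.float64(0.1), [-0.2, -2.0]), (np.float64(0.12), [-0.0, -2.9])] [0.435 0.004 0.201]
```

Request:
carry_out(
  series=[
    [[0, 0, 0], [-1.5, 0, 0], -1],
    [[0, 0, 0], [-1.5, 0, 0], -1],
  ],
)

```text
time_s: 49.4
position: [0.4455, 0.0034, 0.1887]
ee_rot: [2.406, -0.0, 1.549]
ft_force: [-0.2, -0.6, -2.7]
finger_gap: 0.0104
grip_force: 117.7
```

Run:
```python
from pit import *
B=None;yaw=CAD['mid'][2];ps=[]
for i in range(8):
    b=snap('top');p,r=cur();ps.append(p-.016*r.apply([0,0,1]))
    if i%3==1: 
        B=np.mean(ps,0) if B is None else B
        print(observe()['time_s'],caploc(b,B,R.from_euler('z',yaw)*R.from_euler('y',-.08),(272,315,130,200)))
B=np.mean(ps,0);print(B,np.std(ps,0),r.as_euler('xyz'))
a=snap('scene','s14.png');print(tpitch('s14',a,B,yaw))
```

```text
49.5 [[61.3, 16.6], [56.7, -20.0], [23.6, 22.8], [20.3, -25.5]]
49.65 [[43.6, 19.5], [56.6, -19.7], [19.8, -25.2]]
49.8 [[44.5, 19.2], [58.3, -20.5], [21.9, -25.0]]
[0.434 0.004 0.2  ] [0.001 0.    0.001] [ 2.407 -0.     1.549]
[(np.float64(-0.12), [1.9, 1.1]), (np.float64(-0.1), [1.5, 0.4]), (np.float64(-0.08), [1.2, -0.4]), (np.float64(-0.06), [0.9, -1.1]), (np.float64(-0.04), [0.8, -1.9]), (np.float64(-0.02), [0.6, -2.7]), (np.float64(0.0), [0.6, -3.4]), (np.float64(0.02), [0.5, -4.0]), (np.float64(0.04), [0.5, -4.8]), (np.float64(0.06), [0.5, -5.6]), (np.float64(0.08), [0.7, -6.3]), (np.float64(0.1), [0.7, -6.9]), (np.float64(0.12), [0.8, -7.5])]
```

Request:
carry_out(
  series=[
    [[0, 0, 0], [0, 0, 0], -1],
    [[0, 0, 0], [0, 0, 0], -1],
    [[0, 0, 0], [0, 0, 0], -1],
    [[0, 0, 0], [0, 0, 0], -1],
    [[0, 0, 0], [0, 0, 0], -1],
  ],
)

```text
time_s: 50.35
position: [0.4451, 0.0034, 0.1883]
ee_rot: [2.408, -0.0, 1.549]
ft_force: [0.0, 0.1, -3.0]
finger_gap: 0.0098
grip_force: 117.8
```

Run:
```python
from pit import *
yaw=CAD['mid'][2];B=np.array([.434,.004,.2])
for i in range(3):
    b=snap('top');print(observe()['time_s'],caploc(b,B,R.from_euler('z',yaw)*R.from_euler('y',-.08),(272,315,130,200)))
```

```text
50.4 [[44.0, 18.8], [37.9, -22.8]]
50.45 [[44.1, 18.9], [38.3, -23.0]]
50.5 [[44.2, 18.9], [38.4, -23.0]]
```

```bash
sed -i 's/radians(35)/radians(37.5)/' pour.py
python3 - <<'E'
from pour import *
p,r=cur();print(p)
s=(p,r)
for h in((-69,0,100,-.07),(-69,0,80,-.05)):
    t,Rt=pose('mid',*h);print(h,t);s=go([(t,Rt,-1,8)],s)
for h in((-59,0,80,-.04),(-59,0,74.5,-.03)):
    t,Rt=pose('mid',*h);print(h,t);s=go([(t,Rt,-1,3)],s)
E
```

```text
[0.44514695 0.00341008 0.18836028]
(-69, 0, 100, -0.07) [0.44179988 0.00760315 0.12355449]
[[[0,-5,5],[0.1,0,0],-1],[[1,-5,5],[0,0,0],-1],[[0,-5,5],[0.1,0,0],-1],[[1,-5,5],[0,0,0],-1],[[0,-5,6],[0.1,0,0],-1]]
[[[1,-6,5],[0.1,0,0],-1],[[0,-5,5],[0,0,0],-1],[[1,-5,5],[0.1,0,0],-1],[[0,-5,5],[0,0,0],-1]]
(-69, 0, 80, -0.05) [0.44229886 0.00759217 0.10635461]
[[[0,-4,4],[0.4,0,0],-1],[[0,-3,5],[0.4,0,0],-1],[[0,-4,4],[0.4,0,0],-1]]
(-59, 0, 80, -0.04) [0.45256691 0.00736623 0.10775079]
[[[0,2.3,1.5],[0.1,0,0],-1],[[0.1,2.2,1.4],[0.2,0,0],-1],[[0,2.3,1.5],[0.1,0,0],-1],[[0,2.2,1.4],[0.2,0,0],-1]]
(-59, 0, 74.5, -0.03) [0.45285132 0.00735997 0.10364419]
[[[0,-1.2,1.7],[0.3,0,0],-1],[[0,-1.2,1.7],[0.2,0,0],-1]]
```

Request:
carry_out(
  series=[
    [[0, -3, 3], [0.1, 0, 0], -1],
    [[1, -5, 5], [0, 0, 0], -1],
    [[0, -5, 5], [0.1, 0, 0], -1],
    [[1, -5, 5], [0, 0, 0], -1],
    [[0, -5, 6], [0.1, 0, 0], -1],
  ],
)

```text
time_s: 51.0
position: [0.4437, 0.0056, 0.1541]
ee_rot: [2.414, -0.0, 1.549]
ft_force: [0.1, 0.1, -3.8]
finger_gap: 0.0105
grip_force: 117.8
```

Request:
carry_out(
  series=[
    [[1, -6, 5], [0.1, 0, 0], -1],
    [[0, -5, 5], [0, 0, 0], -1],
    [[1, -5, 5], [0.1, 0, 0], -1],
    [[0, -5, 5], [0, 0, 0], -1],
    [[0, -2, 2], [0, 0, 0], -1],
  ],
)

```text
time_s: 51.5
position: [0.4409, 0.0076, 0.1221]
ee_rot: [2.419, -0.0, 1.549]
ft_force: [-0.3, 0.2, -4.1]
finger_gap: 0.0104
grip_force: 117.8
```

Request:
carry_out(
  series=[
    [[1, -3, 3], [0.4, 0, 0], -1],
    [[0, -3, 4], [0.4, 0, 0], -1],
    [[0, -3, 3], [0.4, 0, 0], -1],
    [[0, 0, 0], [0, 0, 0], -1],
  ],
)

```text
time_s: 51.9
position: [0.4414, 0.0085, 0.1095]
ee_rot: [2.438, 0.0, 1.549]
ft_force: [-0.5, -0.1, -3.6]
finger_gap: 0.0103
grip_force: 117.7
```

Run:
```python
from pit import *
yaw=CAD['mid'][2];ps=[];a=None
for i in range(4):
    b=snap('top','t15.png');p,r=cur();ps.append(p)
a=snap('scene','s15.png');p=np.mean(ps,0);B=p-.016*r.apply([0,0,1]);print(p,r.as_euler('xyz'),observe()['ft_force'])
sl=np.pi-r.as_euler('xyz')[0];pit=SL-sl;M=R.from_euler('z',yaw)*R.from_euler('y',pit);H=M.apply([.148,0,-.046])+B
c=CAD['mid'];print('pitch',pit,'hook local',R.from_euler('z',-c[2]).apply(H-[c[0],c[1],0])*1e3)
print(caploc(b,B,M,(272,315,120,200)));print(tpitch('s15',a,B,yaw)[3:8])
print('hook tip',[(cc,d['pixel'],proj(s,[H])[0]) for cc,s in(('top',b),('scene',a)) for d in tip_of(cc,'tray_hook')[:1]])
```

```text
[0.442 0.008 0.11 ] [ 2.437 -0.     1.549] [ 0.145  0.887 -3.929]
pitch -0.05033034703629646 hook local [-69.748   0.863  83.708]
[[120.7, 17.6], [63.2, 16.4], [37.4, -22.5], [27.1, 20.1]]
[(np.float64(-0.06), [1.4, 0.2]), (np.float64(-0.04), [1.3, -0.5]), (np.float64(-0.02), [1.1, -1.1]), (np.float64(0.0), [1.1, -1.9]), (np.float64(0.02), [1.2, -2.4])]
hook tip [('top', [289.8, 143.5], array([289.841, 146.813])), ('scene', [193.1, 183.0], array([191.911, 182.74 ]))]
```

Request:
carry_out(
  series=[
    [[0, -1.6, 1.9], [0, 0, 0], -1],
    [[0, -1.6, 1.9], [0, 0, 0], -1],
    [[0, 2.3, 1.9], [0, 0, 0], -1],
    [[0, 2.3, 1.9], [0, 0, 0], -1],
    [[0, 0, 0], [0, 0, 0], -1],
  ],
)

```text
time_s: 52.75
position: [0.4483, 0.0083, 0.1055]
ee_rot: [2.436, -0.0, 1.548]
ft_force: [-0.0, -0.0, -3.2]
finger_gap: 0.01
grip_force: 117.7
```

Request:
carry_out(
  series=[
    [[0, 1.5, 1.3], [0, 0, 0], -1],
    [[0, 0, 0], [0, 0, 0], -1],
  ],
)

```text
time_s: 52.95
position: [0.4498, 0.0083, 0.1052]
ee_rot: [2.437, -0.0, 1.549]
ft_force: [-0.6, 1.0, -3.0]
finger_gap: 0.0103
grip_force: 117.7
```

Request:
carry_out(
  series=[
    [[0, 1.5, 1.3], [0, 0, 0], -1],
    [[0, 0, 0], [0, 0, 0], -1],
  ],
)

```text
time_s: 53.15
position: [0.4506, 0.0082, 0.1043]
ee_rot: [2.439, 0.0, 1.549]
ft_force: [-0.6, 0.3, -3.5]
finger_gap: 0.0101
grip_force: 118.2
```

Request:
carry_out(
  series=[
    [[0, 1.5, 1.3], [0, 0, 0], -1],
    [[0, 0, 0], [0, 0, 0], -1],
  ],
)

```text
time_s: 53.35
position: [0.4507, 0.0082, 0.1028]
ee_rot: [2.443, 0.0, 1.549]
ft_force: [-5.7, 0.1, -2.7]
finger_gap: 0.0101
grip_force: 118.5
```

Request:
carry_out(
  series=[
    [[0, 1.5, 1.3], [0, 0, 0], -1],
    [[0, 0, 0], [0, 0, 0], -1],
  ],
)

```text
time_s: 53.55
position: [0.4503, 0.0082, 0.101]
ee_rot: [2.448, 0.0, 1.549]
ft_force: [-13.0, 0.9, -0.1]
finger_gap: 0.0103
grip_force: 119.3
```

Run:
```python
from pit import *
yaw=CAD['mid'][2];ps=[]
for i in range(3):
    b=snap('top','t16.png');p,r=cur();ps.append(p)
a=snap('scene','s16.png');p=np.mean(ps,0);B=p-.016*r.apply([0,0,1]);print(p,r.as_euler('xyz'),observe()['ft_force'],observe()['moment'])
pit=SL-np.pi+r.as_euler('xyz')[0];M=R.from_euler('z',yaw)*R.from_euler('y',pit);H=M.apply([.148,0,-.046])+B
c=CAD['mid'];print('pitch',pit,'hook local',R.from_euler('z',-c[2]).apply(H-[c[0],c[1],0])*1e3)
print(tpitch('s16',a,B,yaw)[3:8])
```

```text
[0.45  0.008 0.101] [2.447 0.    1.549] [-13.574   0.546   0.919] [0.109 2.97  0.052]
pitch -0.039656573125285366 hook local [-61.322   0.749  73.218]
[(np.float64(-0.06), [-0.4, 0.2]), (np.float64(-0.04), [-0.5, -0.4]), (np.float64(-0.02), [-0.6, -1.1]), (np.float64(0.0), [-0.7, -1.7]), (np.float64(0.02), [-0.6, -2.3])]
```

```bash
cat >> pour.py <<'E'
def pivot(n,px,py,pz,pitch,s=.006,d=.016):
    t=CAD[n][2];M=R.from_euler('z',t)*R.from_euler('y',pitch)
    B=cw(n,px,py,pz)+M.apply([-.148-s,0,.046])
    Rt=M*R.from_euler('z',-t)*down(t,SL)
    return B+d*Rt.apply([0,0,1]),Rt
E
python3 - <<'E'
from pour import *
p,r=cur();s=(np.array([.450,.008,.101]),r)
s=go([(*pivot('mid',-55.5,.7,73.2,-.02),-1,3)],s);print()
s=go([(*pivot('mid',-55.5,.7,74,x),-1,60) for x in np.radians([2,5,8,11,14,18,22,26,30,34,38,42,46,50,54])],s);print(s[0])
E
```

```text
[[[0.1,2.2,-1.6],[1.1,0,0],-1]]

[[[0,7,-6],[3.2,0,0],-1],[[0,6,-4],[3,0,0],-1],[[0,6,-5],[3,0,0],-1],[[0,6,-5],[3,0,0],-1],[[0,6,-5],[3,0,0],-1]]
[[[0,9,-6],[4,0,0],-1],[[0,8,-6],[4,0,0],-1],[[0,8,-7],[4,0,0],-1],[[0,8,-6],[4,0,0],-1],[[0,8,-6],[4,0,0],-1]]
[[[0,9,-6],[4,0,0],-1],[[0,8,-7],[4,0,0],-1],[[0,8,-6],[4,0,0],-1],[[0,8,-6],[4,0,0],-1],[[0,8,-7],[4,0,0],-1]]
[0.53752749 0.00623813 0.21073627]
```

Request:
carry_out(
  series=[
    [[0, -1.5, -1.3], [0, 0, 0], -1],
    [[0, 2.2, -1.6], [1.1, 0, 0], -1],
    [[0, 0, 0], [0, 0, 0], -1],
  ],
)

```text
time_s: 54.05
position: [0.4519, 0.008, 0.1061]
ee_rot: [2.461, 0.0, 1.548]
ft_force: [-6.9, -0.5, -1.9]
finger_gap: 0.0101
grip_force: 118.7
```

Request:
carry_out(
  series=[
    [[0, 7, -6], [3.2, 0, 0], -1],
    [[0, 6, -4], [3, 0, 0], -1],
    [[0, 6, -5], [3, 0, 0], -1],
  ],
)

```text
time_s: 54.35
position: [0.459, 0.008, 0.1304]
ee_rot: [2.622, 0.0, 1.549]
ft_force: [-1.4, -0.1, -5.0]
finger_gap: 0.0104
grip_force: 118.3
```

Request:
carry_out(
  series=[
    [[0, 6, -5], [3, 0, 0], -1],
    [[0, 6, -5], [3, 0, 0], -1],
    [[0, 0, 0], [0, 0, 0], -1],
  ],
)

```text
time_s: 54.65
position: [0.4666, 0.0079, 0.1465]
ee_rot: [2.724, -0.0, 1.549]
ft_force: [-7.0, -0.1, -0.2]
finger_gap: 0.0098
grip_force: 118.9
```

Request:
carry_out(
  series=[
    [[0, 9, -6], [4, 0, 0], -1],
    [[0, 8, -6], [4, 0, 0], -1],
    [[0, 8, -7], [4, 0, 0], -1],
    [[0, 0, 0], [0, 0, 0], -1],
  ],
)

```text
time_s: 55.05
position: [0.4854, 0.0075, 0.1738]
ee_rot: [2.93, -0.0, 1.548]
ft_force: [-7.4, -0.9, 3.3]
finger_gap: 0.0103
grip_force: 119.5
```

Request:
carry_out(
  series=[
    [[0, 8, -6], [4, 0, 0], -1],
    [[0, 8, -6], [4, 0, 0], -1],
    [[0, 9, -6], [4, 0, 0], -1],
    [[0, 0, 0], [0, 0, 0], -1],
  ],
)

```text
time_s: 55.45
position: [0.5077, 0.007, 0.1945]
ee_rot: [3.139, -0.0, 1.549]
ft_force: [-6.8, 0.1, 7.4]
finger_gap: 0.0099
grip_force: 119.9
```

Request:
carry_out(
  series=[
    [[0, 8, -7], [4, 0, 0], -1],
    [[0, 8, -6], [4, 0, 0], -1],
    [[0, 0, 0], [0, 0, 0], -1],
    [[0, 0, 0], [0, 0, 0], -1],
  ],
)

```text
time_s: 55.85
position: [0.5229, 0.0067, 0.2047]
ee_rot: [-3.006, -0.0, 1.549]
ft_force: [-1.0, -1.0, -2.2]
finger_gap: 0.0103
grip_force: 118.8
```

Run:
```python
from pit import *
a=snap('scene','s17.png');b=snap('top','t17.png');p,r=cur();print(p,r.as_euler('xyz'),np.degrees(SL-np.pi+r.as_euler('xyz')[0]),observe()['ft_force'])
C=np.hstack([cv2.resize(cv2.imread('pics/s17.png')[110:250,110:250],(400,400),interpolation=2),cv2.resize(cv2.imread('pics/t17.png')[80:200,230:350],(400,400),interpolation=2)]);cv2.imwrite('pics/c17.png',C)
```

```text
[0.521 0.007 0.205] [-3.004 -0.     1.549] -314.6444130089489 [-0.934 -0.311 -2.357]
```

View pics/c17.png

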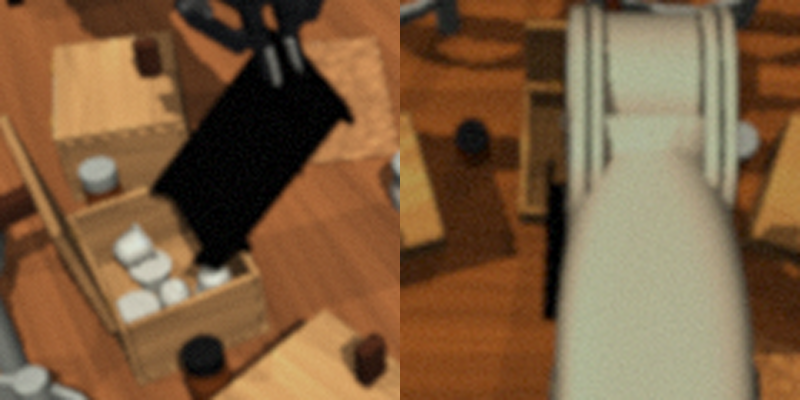

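The tray is empty at 45°, and five capsules show in the caddy at scene crop (133,240), (150,265), (140,300), (175,292) and (213,275). I swing it back and return it to the mat.

Run:
```python
from pour import *
p,r=cur();s=(np.mean([p,[.522,.0067,.2048]],0),r)
s=go([(*pivot('mid',-56.5,.7,75,x),-1,60) for x in np.radians([38,30,23,16,10,4,0])],s);print()
t,Rt=pose('mid',-64,.7,80,0);s=go([(t,Rt,-1,10),(t+[-.01,0,.08],Rt,-1,25)],s);print()
R35=down(1.137,np.radians(35));Rm=down(1.137,SL)
T=np.array([.3661,-.24685,.0487])-.015*R35.apply([0,0,1])+.015*Rm.apply([0,0,1]);print('mat TCP',T)
s=go([(T+[0,0,.13],Rm,-1,22),(T+[0,0,.012],Rm,-1,25)],s);print(s[0])
```

```text
[[[0,-18,18],[-7.4,0,0],-1],[[0,-15,14],[-8,0,0],-1],[[0,-13,12],[-7,0,0],-1],[[0,-14,12],[-7,0,0],-1],[[0,-11,11],[-6,0,0],-1]]
[[[0,-11,10],[-6,0,0],-1],[[0,-8,7],[-4,0,0],-1]]

[[[0,2,-5],[0,0,0],-1],[[0,10,-17],[0,0,0],-1],[[0,10,-18],[0,0,0],-1],[[0,10,-17],[0,0,0],-1],[[0,10,-17],[0,0,0],-1]]

mat TCP [ 0.36632183 -0.24637111  0.04908698]
[[[-20,-5,-2],[0,3.1,-4.1],-1],[[-19,-6,-4],[0,3.1,-4],-1],[[-18,-7,-4],[0,3.1,-4.1],-1],[[-18,-9,-5],[0,3.1,-4],-1],[[-17,-10,-7],[0,3.2,-4.1],-1]]
[[[-15,-11,-7],[0,3.1,-4],-1],[[-15,-12,-8],[0,3.1,-4.1],-1],[[-13,-13,-8],[0,3.1,-4],-1],[[-11,-14,-10],[0,3.1,-4.1],-1],[[-10,-15,-10],[0,3.1,-4],-1]]
[[[-9,-15,-10],[0,3.1,-4.1],-1],[[-6,-16,-11],[0,3.1,-4],-1],[[-5,-17,-11],[0,3.2,-4.1],-1],[[0,-14,19],[0,0,0],-1],[[0,-15,18],[0,0,0],-1]]
[[[0,-14,19],[0,0,0],-1],[[0,-14,19],[0,0,0],-1],[[0,-14,18],[0,0,0],-1]]
[ 0.36598185 -0.2459862   0.06149549]
```

Request:
carry_out(
  series=[
    [[0, -18, 18], [-7.4, 0, 0], -1],
    [[0, -15, 14], [-8, 0, 0], -1],
    [[0, -13, 12], [-7, 0, 0], -1],
    [[0, 0, 0], [0, 0, 0], -1],
  ],
)

```text
time_s: 56.35
position: [0.4589, 0.0075, 0.1542]
ee_rot: [2.913, 0.001, 1.549]
ft_force: [-2.8, 0.1, 1.2]
finger_gap: 0.0103
grip_force: 120.4
```

Request:
carry_out(
  series=[
    [[0, -14, 12], [-7, 0, 0], -1],
    [[0, -11, 11], [-6, 0, 0], -1],
    [[0, -11, 10], [-6, 0, 0], -1],
    [[0, -8, 7], [-4, 0, 0], -1],
    [[0, 0, 0], [0, 0, 0], -1],
  ],
)

```text
time_s: 56.85
position: [0.4456, 0.0082, 0.1062]
ee_rot: [2.502, 0.001, 1.549]
ft_force: [-0.7, -0.1, -2.7]
finger_gap: 0.0097
grip_force: 119.9
```

Request:
carry_out(
  series=[
    [[0, 2, -5], [0, 0, 0], -1],
    [[0, 10, -17], [0, 0, 0], -1],
    [[0, 10, -18], [0, 0, 0], -1],
    [[0, 10, -17], [0, 0, 0], -1],
    [[0, 10, -17], [0, 0, 0], -1],
  ],
)

```text
time_s: 57.35
position: [0.442, 0.0086, 0.1995]
ee_rot: [2.489, -0.0, 1.549]
ft_force: [0.4, -0.5, -3.0]
finger_gap: 0.01
grip_force: 119.8
```

Request:
carry_out(
  series=[
    [[-20, -5, -2], [0, 3.1, -4.1], -1],
    [[-19, -6, -4], [0, 3.1, -4], -1],
    [[-18, -7, -4], [0, 3.1, -4.1], -1],
    [[-18, -9, -5], [0, 3.1, -4], -1],
    [[-17, -10, -7], [0, 3.2, -4.1], -1],
  ],
)

```text
time_s: 57.85
position: [0.4133, -0.093, 0.1938]
ee_rot: [2.489, 0.003, 1.998]
ft_force: [0.9, 0.7, -3.5]
finger_gap: 0.0101
grip_force: 119.9
```

Request:
carry_out(
  series=[
    [[-15, -11, -7], [0, 3.1, -4], -1],
    [[-15, -12, -8], [0, 3.1, -4.1], -1],
    [[-13, -13, -8], [0, 3.1, -4], -1],
    [[-11, -14, -10], [0, 3.1, -4.1], -1],
    [[-10, -15, -10], [0, 3.1, -4], -1],
  ],
)

```text
time_s: 58.35
position: [0.385, -0.1924, 0.1873]
ee_rot: [2.493, 0.002, 2.443]
ft_force: [0.5, -0.1, -3.2]
finger_gap: 0.0104
grip_force: 120.0
```

Request:
carry_out(
  series=[
    [[-9, -15, -10], [0, 3.1, -4.1], -1],
    [[-6, -16, -11], [0, 3.1, -4], -1],
    [[-5, -17, -11], [0, 3.2, -4.1], -1],
    [[0, 0, 0], [0, 0, 0], -1],
    [[0, 0, 0], [0, 0, 0], -1],
  ],
)

```text
time_s: 58.85
position: [0.3682, -0.2495, 0.1818]
ee_rot: [2.492, -0.002, 2.707]
ft_force: [0.5, 0.5, -2.9]
finger_gap: 0.01
grip_force: 119.8
```

Run:
```python
from pit import *
ps=[];Rm=down(1.137,SL)
R35=down(1.137,np.radians(35));T=np.array([.3661,-.24685,.0487])-.015*R35.apply([0,0,1])+.015*Rm.apply([0,0,1])
for i in range(3): snapshot('top');p,r=cur();ps.append(p)
p=np.mean(ps,0);print(p,(Rm.inv()*r).as_rotvec(degrees=True),observe()['ft_force'])
a=snap('scene','s18.png');B=p-.015*r.apply([0,0,1]);print(tpitch('s18',a,B,TYAW))
s=go([(T+[0,0,.012],Rm,-1,22)],(p,r));print()
go([(T+[0,0,-.001],Rm,-1,3)],s)
```

```text
[ 0.367 -0.247  0.182] [0.193 0.207 0.088] [ 0.787  0.008 -2.997]
[(np.float64(-0.12), [4.8, -23.3]), (np.float64(-0.1), [3.8, -24.0]), (np.float64(-0.08), [2.8, -24.7]), (np.float64(-0.06), [1.8, -25.3]), (np.float64(-0.04), [0.9, -26.0]), (np.float64(-0.02), [-0.0, -26.6]), (np.float64(0.0), [-0.9, -27.2]), (np.float64(0.02), [-1.8, -27.8]), (np.float64(0.04), [-2.6, -28.4]), (np.float64(0.06), [-3.5, -29.0]), (np.float64(0.08), [-4.3, -29.6]), (np.float64(0.1), [-5.1, -30.1]), (np.float64(0.12), [-5.8, -30.7])]
[[[0,-12,16],[0,0,0],-1],[[0,-12,16],[-0.1,-0.1,0],-1],[[0,-12,16],[0,0,0],-1],[[1,-12,16],[0,0,-0.1],-1],[[0,-13,16],[-0.1,-0.1,0],-1]]
[[[0,-12,16],[0,0,0],-1]]

[[[0,-1.5,2.1],[0,0,0],-1],[[0,-1.6,2],[0,0,0],-1],[[0,-1.5,2.1],[0,0,0],-1],[[0,-1.5,2.1],[0,0,0],-1],[[0,-1.6,2.1],[0,0,0],-1]]
```

Request:
carry_out(
  series=[
    [[0, -12, 16], [0, 0, 0], -1],
    [[0, -12, 16], [0, 0, 0], -1],
    [[0, -12, 16], [0, 0, 0], -1],
    [[0, -12, 16], [0, 0, 0], -1],
    [[0, -13, 16], [-0.1, -0.1, 0], -1],
  ],
)

```text
time_s: 59.55
position: [0.3663, -0.2456, 0.0799]
ee_rot: [2.488, -0.003, 2.708]
ft_force: [0.5, -0.1, -2.8]
finger_gap: 0.0103
grip_force: 120.0
```

Request:
carry_out(
  series=[
    [[0, -12, 16], [0, 0, 0], -1],
    [[0, -1.5, 2.1], [0, 0, 0], -1],
    [[0, 0, 0], [0, 0, 0], -1],
  ],
)

```text
time_s: 59.85
position: [0.366, -0.2451, 0.0576]
ee_rot: [2.487, -0.005, 2.708]
ft_force: [1.4, 0.6, -2.3]
finger_gap: 0.01
grip_force: 119.8
```

Run:
```python
from pit import *
ps=[];Rm=down(1.137,SL)
R35=down(1.137,np.radians(35));T=np.array([.3661,-.24685,.0487])-.015*R35.apply([0,0,1])+.015*Rm.apply([0,0,1])
for i in range(3): b=snap('top');p,r=cur();ps.append(p)
p=np.mean(ps,0);print(p,T,Rm.inv().apply(T-p)*1e3,(Rm.inv()*r).as_rotvec(degrees=True),observe()['ft_force'])
for d in masks_of('top','tray')[:1]:
  m=d['mask'].astype(np.float32);print(d['conf'],fit([(b,m)],TRAY[:3],[TX,TY,TYAW],.012))
```

```text
[ 0.367 -0.246  0.058] [ 0.366 -0.246  0.049] [ 0.032 -5.938  6.959] [0.067 0.092 0.078] [ 0.515 -0.352 -2.554]
0.94 (array([ 0.399, -0.181,  1.141]), np.float64(0.07117802649736404))
```

Request:
carry_out(
  series=[
    [[0, -1.5, 2.1], [0, 0, 0], -1],
    [[0, -1.5, 2], [0, 0, 0], -1],
    [[0, 0, 0], [0, 0, 0], -1],
  ],
)

```text
time_s: 60.35
position: [0.366, -0.2454, 0.0518]
ee_rot: [2.487, -0.005, 2.708]
ft_force: [-0.1, 0.7, -2.3]
finger_gap: 0.01
grip_force: 119.8
```

Request:
carry_out(
  series=[
    [[0, -0.9, 1.2], [0, 0, 0], -1],
    [[0, -0.9, 1.2], [0, 0, 0], -1],
    [[0, 0, 0], [0, 0, 0], -1],
  ],
)

```text
time_s: 60.65
position: [0.3661, -0.2454, 0.0491]
ee_rot: [2.487, -0.004, 2.707]
ft_force: [-0.2, -0.6, -1.5]
finger_gap: 0.0098
grip_force: 120.3
```

Request:
carry_out(
  series=[
    [[0, -0.6, 0.8], [0, 0, 0], -1],
    [[0, 0, 0], [0, 0, 0], -1],
  ],
)

```text
time_s: 60.85
position: [0.3662, -0.2453, 0.0491]
ee_rot: [2.486, -0.004, 2.707]
ft_force: [-3.0, 0.2, 5.8]
finger_gap: 0.0103
grip_force: 121.3
```

Request:
carry_out(
  series=[
    [[0, 0, 0], [0, 0, 0], -0.3],
    [[0, 0, 0], [0, 0, 0], -0.3],
    [[0, 0, 0], [0, 0, 0], -0.3],
    [[0, 0, 0], [0, 0, 0], -0.3],
  ],
)

```text
time_s: 61.25
position: [0.3662, -0.2454, 0.0479]
ee_rot: [2.487, -0.004, 2.708]
ft_force: [0.3, 0.5, 0.1]
finger_gap: 0.0297
grip_force: 0.0
```

Request:
carry_out(
  series=[
    [[0, 0, -8], [0, 0, 0], -0.3],
    [[0, 0, -12], [0, 0, 0], -0.3],
    [[0, 0, -25], [0, 0, 0], -0.3],
    [[0, 0, -40], [0, 0, 0], -0.3],
    [[0, 0, -40], [0, 0, 0], -0.3],
  ],
)

```text
time_s: 61.75
position: [0.3339, -0.315, 0.1485]
ee_rot: [2.486, -0.005, 2.708]
ft_force: [1.5, -0.8, 0.1]
finger_gap: 0.0299
grip_force: 0.0
```

Run:
```python
from pit import *
b=snap('top');a=snap('scene')
for c,s in(('top',b),('scene',a)):
  for d in masks_of(c,'tray')[:1]: print(c,d['conf'],fit([(s,d['mask'].astype(np.float32))],TRAY,[TX,TY,TYAW],.003))
p,r=cur();print(p)
Rp=down(CAD['mid'][2],np.radians(25));A=cw('mid',68,35,158)
s=go([(np.array([.45,-.12,.27]),down(.5,np.radians(30)),-.3,35),(A+[-.03,0,.11],Rp,.4,35),(A+[0,0,.07],Rp,.4,25)]);print(s[0],A)
```

```text
top 0.83 (array([ 0.399, -0.178,  1.138]), np.float64(0.07773319631814957))
scene 0.86 (array([ 0.393, -0.19 ,  1.128]), np.float64(0.1561639904975891))
[ 0.334 -0.316  0.148]
[[[-3,32,5],[0.9,-2.5,3.8],-0.3],[[0,32,5],[0.9,-2.6,3.8],-0.3],[[2,32,4],[0.9,-2.5,3.7],-0.3],[[4,31,3],[0.9,-2.6,3.8],-0.3],[[6,32,3],[0.8,-2.5,3.8],-0.3]]
[[[9,31,2],[0.9,-2.5,3.8],-0.3],[[10,30,1],[0.9,-2.6,3.8],-0.3],[[13,30,0],[0.9,-2.5,3.7],-0.3],[[2,27,16],[0.5,-1.5,3],0.4],[[5,28,16],[0.6,-1.6,2.9],0.4]]
[[[6,27,15],[0.5,-1.5,3],0.4],[[8,27,15],[0.6,-1.6,2.9],0.4],[[10,27,14],[0.5,-1.5,3],0.4],[[11,26,14],[0.6,-1.5,2.9],0.4],[[13,26,13],[0.5,-1.6,3],0.4]]
[[[15,25,13],[0.5,-1.5,2.9],0.4],[[16,24,12],[0.6,-1.6,3],0.4],[[1,5,24],[0,0,0],0.4],[[0,6,25],[0,0,0],0.4]]
[0.72  0.036 0.228] [0.72  0.036 0.158]
```

Request:
carry_out(
  series=[
    [[-3, 32, 5], [0.9, -2.5, 3.8], -0.3],
    [[0, 32, 5], [0.9, -2.6, 3.8], -0.3],
    [[2, 32, 4], [0.9, -2.5, 3.7], -0.3],
    [[4, 31, 3], [0.9, -2.6, 3.8], -0.3],
    [[6, 32, 3], [0.8, -2.5, 3.8], -0.3],
  ],
  squeeze=30,
)

```text
time_s: 62.45
position: [0.4064, -0.1901, 0.2227]
ee_rot: [2.569, -0.016, 2.307]
ft_force: [0.2, -0.5, -0.4]
finger_gap: 0.0299
grip_force: 0.0
```

Request:
carry_out(
  series=[
    [[9, 31, 2], [0.9, -2.5, 3.8], -0.3],
    [[10, 30, 1], [0.9, -2.6, 3.8], -0.3],
    [[13, 30, 0], [0.9, -2.5, 3.7], -0.3],
    [[2, 27, 16], [0.5, -1.5, 3], 0.4],
    [[5, 28, 16], [0.6, -1.6, 2.9], 0.4],
  ],
)

```text
time_s: 62.95
position: [0.5031, -0.0818, 0.2685]
ee_rot: [2.638, -0.006, 1.955]
ft_force: [0.1, 0.3, -0.9]
finger_gap: 0.058
grip_force: 0.0
```

Request:
carry_out(
  series=[
    [[6, 27, 15], [0.5, -1.5, 3], 0.4],
    [[8, 27, 15], [0.6, -1.6, 2.9], 0.4],
    [[10, 27, 14], [0.5, -1.5, 3], 0.4],
    [[11, 26, 14], [0.6, -1.5, 2.9], 0.4],
    [[13, 26, 13], [0.5, -1.6, 3], 0.4],
  ],
)

```text
time_s: 63.45
position: [0.6358, 0.0047, 0.2662]
ee_rot: [2.691, -0.006, 1.665]
ft_force: [-0.4, -1.2, -0.2]
finger_gap: 0.0599
grip_force: 0.0
```

Request:
carry_out(
  series=[
    [[15, 25, 13], [0.5, -1.5, 2.9], 0.4],
    [[0, 0, 0], [0, 0, 0], 0.4],
    [[0, 0, 0], [0, 0, 0], 0.4],
  ],
)

```text
time_s: 63.75
position: [0.6618, 0.0219, 0.2651]
ee_rot: [2.701, -0.004, 1.611]
ft_force: [0.3, 0.4, 0.2]
finger_gap: 0.0596
grip_force: 0.0
```

Run:
```python
from pit import *
p,r=cur();print(p,r.as_euler('xyz'),observe()['q'],observe()['finger_gap'])
Rp=down(CAD['mid'][2],np.radians(25));A=cw('mid',68,35,158);print((Rp.inv()*r).as_rotvec(degrees=True))
s=go([(A+[-.01,0,.09],Rp,.4,25),(A+[0,0,.07],Rp,.4,25)]);print(s[0],A)
s=go([(A,Rp,.4,18)],s)
```

```text
[0.662 0.022 0.265] [ 2.701 -0.004  1.611] [ 0.029  0.222 -0.032  0.876  0.009  1.562] 0.05963208265706655
[-0.255  1.749 -3.142]
[[[4,12,12],[0.1,-0.6,1],0.4],[[5,12,12],[0.1,-0.6,1.1],0.4],[[5,12,12],[0.1,-0.5,1],0.4],[[0,1,22],[0,0,0],0.4]]
[0.72  0.037 0.228] [0.72  0.036 0.158]
[[[0,-7,16],[0,0,0],0.4],[[0,-8,16],[0,0,0],0.4],[[0,-7,16],[0,0,0],0.4],[[0,-8,16],[0,0,0],0.4]]
```

Request:
carry_out(
  series=[
    [[4, 12, 12], [0.1, -0.6, 1], 0.4],
    [[5, 12, 12], [0.1, -0.6, 1.1], 0.4],
    [[5, 12, 12], [0.1, -0.5, 1], 0.4],
    [[0, 1, 22], [0, 0, 0], 0.4],
    [[0, 0, 0], [0, 0, 0], 0.4],
  ],
)

```text
time_s: 64.25
position: [0.7185, 0.0341, 0.2268]
ee_rot: [2.709, 0.0, 1.546]
ft_force: [-1.6, 0.2, -0.4]
finger_gap: 0.0599
grip_force: 0.0
```

Request:
carry_out(
  series=[
    [[0, -7, 16], [0, 0, 0], 0.4],
    [[0, -8, 16], [0, 0, 0], 0.4],
    [[0, 0, 0], [0, 0, 0], 0.4],
  ],
)

```text
time_s: 64.55
position: [0.7175, 0.0341, 0.1926]
ee_rot: [2.709, -0.0, 1.546]
ft_force: [0.1, 0.6, -1.3]
finger_gap: 0.0595
grip_force: 0.0
```

Request:
carry_out(
  series=[
    [[0, -7, 16], [0, 0, 0], 0.4],
    [[0, -8, 16], [0, 0, 0], 0.4],
    [[0, 0, 0], [0, 0, 0], 0.4],
  ],
)

```text
time_s: 64.85
position: [0.7194, 0.0345, 0.1594]
ee_rot: [2.705, -0.0, 1.546]
ft_force: [-1.0, 0.5, -0.4]
finger_gap: 0.0599
grip_force: 0.0
```

Run:
```python
from pit import *
p,r=cur();o=observe();print(p,r.as_euler('xyz'),o['q'],o['ft_force'])
c=CAD['mid'];print(R.from_euler('z',-c[2]).apply(p-[c[0],c[1],0])*1e3)
Rp=down(CAD['mid'][2],np.radians(25))
# follow contact: lid angle th; TCP offset from lid contact frame constant
def c_(th,r=100): return np.array([60-r*np.cos(th)+8*np.sin(th),60*0+75.5+r*np.sin(th)+8*np.cos(th)])
off=np.array([68,158])-c_(1.71)-np.array([9,0])
s=(p,r)
for th in np.arange(1.6,.65,-.12):
    q=c_(th)+off; s=go([(cw('mid',q[0],35,q[1]),Rp,.4,18)],s)
print(q)
```

```text
[0.719 0.034 0.159] [ 2.705 -0.     1.546] [ 0.063  0.407 -0.055  0.673 -0.037  1.65 ] [-1.015  0.465 -0.391]
[ 67.704  32.954 159.393]
[[[1,-9,-4],[0,0,-0.1],0.4],[[1,-9,-5],[0,0,0],0.4]]
[[[0,-10,-5],[0,0,0],0.4]]
[[[0,-11,-5],[0,0,0],0.4]]
[[[0,-12,-3],[0,0,0],0.4]]
[[[0,-12,-1],[0,0,0],0.4]]
[[[0,-12,0],[0,0,0],0.4]]
[[[0,-12,1],[0,0,0],0.4]]
[[[0,-12,3],[0,0,0],0.4]]
[-29.77  134.768]
```

Request:
carry_out(
  series=[
    [[1, -9, -4], [0, 0, 0], 0.4],
    [[1, -9, -5], [0, 0, 0], 0.4],
    [[0, -10, -5], [0, 0, 0], 0.4],
    [[0, -11, -5], [0, 0, 0], 0.4],
  ],
)

```text
time_s: 65.25
position: [0.6773, 0.0381, 0.163]
ee_rot: [2.699, -0.001, 1.547]
ft_force: [1.2, -1.0, -0.0]
finger_gap: 0.0596
grip_force: 0.6
```

Request:
carry_out(
  series=[
    [[0, -12, -3], [0, 0, 0], 0.4],
    [[0, -12, -1], [0, 0, 0], 0.4],
    [[0, -12, 0], [0, 0, 0], 0.4],
    [[0, 0, 0], [0, 0, 0], 0.4],
  ],
)

```text
time_s: 65.65
position: [0.6412, 0.0393, 0.1496]
ee_rot: [2.703, -0.001, 1.548]
ft_force: [-0.2, -0.7, 0.3]
finger_gap: 0.0596
grip_force: 0.0
```

Request:
carry_out(
  series=[
    [[0, -12, 1], [0, 0, 0], 0.4],
    [[0, -12, 3], [0, 0, 0], 0.4],
    [[0, 0, 0], [0, 0, 0], 0.4],
  ],
)

```text
time_s: 65.95
position: [0.6218, 0.0396, 0.1352]
ee_rot: [2.704, -0.001, 1.548]
ft_force: [-0.1, -0.4, -0.3]
finger_gap: 0.0598
grip_force: 0.0
```

Run:
```python
from lidfit import *
p,r=cur();o=observe();c=CAD['mid'];print(p,r.as_euler('xyz'),o['ft_force'],R.from_euler('z',-c[2]).apply(p-[c[0],c[1],0])*1e3)
a=snap('scene');print(lidang(a,'scene','mid'))
```

```text
[0.62183371 0.03964273 0.13519041] [ 2.70353856e+00 -7.81735776e-04  1.54757995e+00] [-0.07309244 -0.40392483 -0.33326631] [-29.96530996  35.99225798 135.19040868]
(np.float64(0.7899999999999999), np.float32(0.16690359), 0.91)
```

Request:
carry_out(
  series=[
    [[0, 15, -32], [0, 0, 0], 0.4],
    [[0, 15, -32], [0, 0, 0], -1],
    [[0, 0, 0], [0, 0, 0], -1],
    [[0, 0, 0], [0, 0, 0], -1],
    [[0, 0, 0], [0, 0, 0], -1],
  ],
)

```text
time_s: 66.55
position: [0.6228, 0.0393, 0.2054]
ee_rot: [2.703, -0.001, 1.547]
ft_force: [0.7, -0.9, -0.1]
finger_gap: 0.0015
grip_force: 0.0
```

Run:
```python
from pit import *
p,r=cur();print(p,observe()['finger_gap']);Rp=down(CAD['mid'][2],np.radians(25))
def c_(th,r=103): return np.array([60-r*np.cos(th)+8*np.sin(th),75.5+r*np.sin(th)+8*np.cos(th)])
s=(p,r);q=c_(.79);s=go([(cw('mid',q[0],33,q[1]+12),Rp,-1,18)],s);print()
for th in (.65,.5,.4,.3,.2,.1,0):
    q=c_(th);s=go([(cw('mid',q[0],33,q[1]+5),Rp,-1,19)],s)
print(s[0],q)
```

```text
[0.623 0.039 0.205] 0.001461827738663842
[[[-1,1,15],[0,0,0],-1],[[-1,1,15],[0.1,0,-0.1],-1],[[-1,1,15],[0,0,0],-1]]

[[[0,-16,11],[0,0,0],-1]]
[[[0,-14,7],[0,0,0],-1]]
[[[0,-8,6],[0,0,0],-1]]
[[[0,-8,7],[0,0,0],-1]]
[[[0,-7,7],[0,0,0],-1]]
[[[0,-7,8],[0,0,0],-1]]
[[[0,-5,9],[0,0,0],-1]]
[0.609 0.037 0.089] [-43.   83.5]
```

Request:
carry_out(
  series=[
    [[-1, 1, 15], [0, 0, 0], -1],
    [[-1, 1, 15], [0, 0, 0], -1],
    [[-1, 1, 15], [0, 0, 0], -1],
    [[0, -16, 11], [0, 0, 0], -1],
  ],
)

```text
time_s: 66.95
position: [0.6342, 0.0361, 0.1505]
ee_rot: [2.705, -0.001, 1.547]
ft_force: [-33.5, 0.4, 31.1]
finger_gap: 0.0
grip_force: 20.1
```

Request:
carry_out(
  series=[
    [[0, -14, 7], [0, 0, 0], -1],
    [[0, -8, 6], [0, 0, 0], -1],
    [[0, -8, 7], [0, 0, 0], -1],
    [[0, -7, 7], [0, 0, 0], -1],
  ],
)

```text
time_s: 67.35
position: [0.6137, 0.0366, 0.1091]
ee_rot: [2.701, -0.001, 1.547]
ft_force: [0.3, -0.2, 1.0]
finger_gap: 0.0001
grip_force: 0.5
```

Request:
carry_out(
  series=[
    [[0, -7, 8], [0, 0, 0], -1],
    [[0, -2, 4], [0, 0, 0], -1],
    [[0, 0, 0], [0, 0, 0], -1],
  ],
)

```text
time_s: 67.65
position: [0.6098, 0.0367, 0.094]
ee_rot: [2.703, -0.001, 1.547]
ft_force: [-1.6, 0.5, -0.1]
finger_gap: 0.0003
grip_force: 0.0
```

Request:
carry_out(
  series=[
    [[0, -1.5, 3], [0, 0, 0], -1],
    [[0, 0, 0], [0, 0, 0], -1],
  ],
)

```text
time_s: 67.85
position: [0.6107, 0.0368, 0.092]
ee_rot: [2.701, -0.001, 1.547]
ft_force: [0.5, 0.0, -0.5]
finger_gap: -0.0002
grip_force: 0.0
```

Request:
carry_out(
  series=[
    [[0, -1.3, 2.7], [0, 0, 0], -1],
    [[0, 0, 0], [0, 0, 0], -1],
  ],
)

```text
time_s: 68.05
position: [0.6105, 0.0368, 0.089]
ee_rot: [2.701, -0.001, 1.547]
ft_force: [-0.5, -0.5, 0.1]
finger_gap: -0.0005
grip_force: 0.1
```

Request:
carry_out(
  series=[
    [[0, -1.3, 2.7], [0, 0, 0], -1],
    [[0, 0, 0], [0, 0, 0], -1],
  ],
)

```text
time_s: 68.25
position: [0.6107, 0.0368, 0.0862]
ee_rot: [2.7, -0.001, 1.547]
ft_force: [0.1, -0.2, 0.6]
finger_gap: 0.0001
grip_force: 0.5
```

Request:
carry_out(
  series=[
    [[0, -0.8, 1.8], [0, 0, 0], -1],
    [[0, 0, 0], [0, 0, 0], -1],
  ],
)

```text
time_s: 68.45
position: [0.6109, 0.0369, 0.0857]
ee_rot: [2.699, -0.001, 1.547]
ft_force: [-5.1, -0.5, 9.2]
finger_gap: -0.0003
grip_force: 5.1
```

Request:
carry_out(
  series=[
    [[0, -0.8, 1.8], [0, 0, 0], -1],
    [[0, 0, 0], [0, 0, 0], -1],
  ],
)

```text
time_s: 68.65
position: [0.6111, 0.0369, 0.0853]
ee_rot: [2.697, -0.001, 1.547]
ft_force: [-12.6, -0.5, 21.2]
finger_gap: 0.0002
grip_force: 10.3
```

Request:
carry_out(
  series=[
    [[0, 0, -40], [0, 0, 0], -1],
    [[0, 0, -45], [0, 0, 0], -1],
    [[0, -35, -30], [0, 0, 0], -1],
    [[0, -40, -20], [0, 0, 0], -1],
    [[0, -40, -20], [0, 0, 0], -1],
  ],
)

```text
time_s: 69.15
position: [0.439, 0.0407, 0.1736]
ee_rot: [2.7, -0.001, 1.547]
ft_force: [0.3, -0.2, 0.1]
finger_gap: 0.0
grip_force: 0.0
```

Request:
carry_out(
  series=[
    [[0, -40, 0], [0, 0, 0], -1],
    [[0, -30, 0], [0, 0, 0], 0],
    [[0, 0, 0], [0, 0, 0], 0],
  ],
)

```text
time_s: 69.45
position: [0.3709, 0.0416, 0.1397]
ee_rot: [2.709, 0.001, 1.548]
ft_force: [-0.7, 0.2, -0.8]
finger_gap: 0.028
grip_force: 0.0
```

Run:
```python
from lidfit import *; from tr import *
a=snap('scene','s20.png');b=snap('top','t20.png');print(cur()[0])
for n in('mid','right','left'): print(n,lidang(a,'scene',n),lidang(b,'top',n))
for c,s in(('top',b),('scene',a)):
  for d in masks_of(c,'tray')[:1]: print(c,d['conf'],fit([(s,d['mask'].astype(np.float32))],TRAY,[TX,TY,TYAW],.003))
s0=cv2.imread('pics/s0.png').astype(int)
for n in CAD:
    c=proj(a,[cw(n,-35,0,104)])[0]
    for nm,I in(('s0',s0),('s20',cv2.imread('pics/s20.png').astype(int))):
        w=I[int(c[1])-9:int(c[1])+10,int(c[0])-9:int(c[0])+10].sum(2);yy,xx=np.where(w<170);print(n,nm,xx.mean(),yy.mean(),len(xx))
for o in('mug','milk_jug','sugar_jar','saucer','cocoa_jar','cinnamon_jar'):
    print(o,[(np.round(d['pixel'],1),round(d['conf'],2)) for d in tip_of('scene',o)[:2]])
C=cv2.resize(cv2.imread('pics/s20.png')[90:320,100:400],(780,598),interpolation=2);cv2.imwrite('pics/c20.png',C)
```

```text
[0.37696907 0.04239125 0.14360983]
mid (np.float64(0.009999999999999995), np.float32(0.042968396), 0.79) (np.float64(0.06999999999999999), np.float32(0.058871865), 0.61)
right (np.float64(0.009999999999999995), np.float32(0.053126898), 0.68) (np.float64(0.009999999999999995), np.float32(0.050831355), 0.73)
left (np.float64(0.009999999999999995), np.float32(0.04101639), 0.95) (np.float64(0.06999999999999999), np.float32(0.03217113), 0.76)
top 0.61 (array([ 0.39885637, -0.17840341,  1.12313301]), np.float64(0.05913185700774193))
scene 0.8 (array([ 0.39375344, -0.1887873 ,  1.12744829]), np.float64(0.12621083855628967))
left s0 9.032679738562091 8.49673202614379 153
left s20 9.006578947368421 8.572368421052632 152
mid s0 9.180327868852459 8.98360655737705 122
mid s20 9.175 8.983333333333333 120
right s0 9.053191489361701 9.159574468085106 94
right s20 9.088888888888889 9.233333333333333 90
mug [(array([299.9, 328.5]), 0.68)]
milk_jug [(array([281.5, 207. ]), 0.59)]
sugar_jar [(array([255.7, 178.4]), 0.62)]
saucer [(array([297.5, 280. ]), 0.6)]
cocoa_jar [(array([187.2, 251.6]), 0.57), (array([230.6, 270.3]), 0.34)]
cinnamon_jar [(array([146.2, 187.4]), 0.46), (array([252.6, 178.3]), 0.42)]
```

View pics/c20.png

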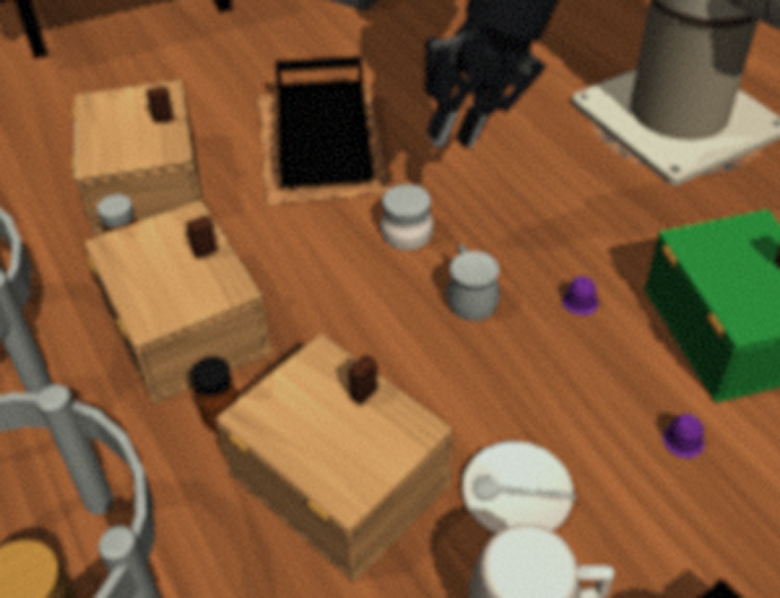

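All three lids are shut and their tabs sit where they were in the first picture. The empty tray is on its mat at crop (325,135), no loose capsules are left, and the other things haven't moved. I hand the job in.

```bash
python3 -c "
from rig import *
print(sign_off())"
```

```text
the job is handed in; nothing more can be done
None
```

The job is handed in at about 70 s: all four capsules joined the stock capsule in the middle caddy, the tray is back flat on its mat and all three lids are shut, but the right lid stood about 0.05 rad open while the middle one was opened, until I pressed it down.

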